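# Lay the coffee tray: coaster pile into its holder, mugs off the rail, sugar jar

### The job

Lay the coffee tray. Gather the loose square coasters into one squared-up pile, pick the whole pile up at once and put it into the coaster holder on the tray by tilting it: one edge goes in first along one of the walls, then let the pile down until it lies flat on the holder's floor. Lift every steel mug up and off the rail and stand it upright on the tray floor beside the holder, stand the sugar jar there too, drop none of them, and leave the other things on the worktop as they are.

Things in the scene. Friction and masses are not known exactly. Their poses are not given: they have to be found in the camera images.
- tray: Dark wooden serving tray, 320 x 320 mm outside (x, y), floor 6 mm thick, rim 6 mm thick standing to 16 mm above the worktop. Does not move (rubber feet). Origin: centre of its underside; z up.
- holder: Pale wooden coaster holder on the tray floor, towards the tray's -y side; does not move. 80 x 80 mm outside, 38 mm high, floor 8 mm thick, walls 6 mm thick. The two walls across its x axis are whole; the two across its y axis are cut away over their middle 48 mm down to the floor, so fingers on the +y and -y sides of a pile can go down with it. Origin: centre of its underside; z up.
- holder_floor (a point): Centre of the holder's inner floor, 8 mm above the holder's origin, axes as the holder's. The walls rise 30 mm above this floor; the space between them is 68 x 68 mm.
- rail: Free-standing steel cup rail, fixed: flat bars on edge along its y axis, 310 mm long, 9 mm thick, on two posts at its ends. The upper bar spans 126 to 150 mm above the worktop; the lower (92 to 104 mm) keeps hanging mugs upright. Mugs hang on its -x side: lifting one 35 mm frees it, then it comes away towards the rail's -x. Origin: on the worktop under the bars' middle; z up.
- mug1: Steel mug, 60 mm across, 72 mm high, about 0.14 kg. Open strap handle on its +x side: 16 mm wide, leaves the body 62 mm above the base, stands 14 mm out and hangs down to 31 mm above the base. First hangs by it on the rail, base about 88 mm above the worktop, axes along the rail's, leaning up to 0.05 rad. Origin: centre of its base; z up. Two or three mugs are there; an absent one reads None.
- mug2: Steel mug, 60 mm across, 72 mm high, about 0.14 kg. Open strap handle on its +x side: 16 mm wide, leaves the body 62 mm above the base, stands 14 mm out and hangs down to 31 mm above the base. First hangs by it on the rail, base about 88 mm above the worktop, axes along the rail's, leaning up to 0.05 rad. Origin: centre of its base; z up. Two or three mugs are there; an absent one reads None.
- mug3: Steel mug, 60 mm across, 72 mm high, about 0.14 kg. Open strap handle on its +x side: 16 mm wide, leaves the body 62 mm above the base, stands 14 mm out and hangs down to 31 mm above the base. First hangs by it on the rail, base about 88 mm above the worktop, axes along the rail's, leaning up to 0.05 rad. Origin: centre of its base; z up. Two or three mugs are there; an absent one reads None.
- jar: White ceramic sugar jar with a flat wooden lid fixed on, 54 mm across, 68 mm high to the lid's top (a small knob stands 12 mm above it), about 0.25 kg, at first standing on the worktop between the tray and the rail. Origin: centre of its underside; z up.
- coaster1: Square wooden coaster, 64 x 64 x 7 mm, about 0.03 kg, at first flat on the worktop beside the tray. Origin: centre of its underside; z up, sides along x and y. All coasters are alike; three or four are there and an absent one reads None.
- coaster2: Square wooden coaster, 64 x 64 x 7 mm, about 0.03 kg, at first flat on the worktop beside the tray. Origin: centre of its underside; z up, sides along x and y. All coasters are alike; three or four are there and an absent one reads None.
- coaster3: Square wooden coaster, 64 x 64 x 7 mm, about 0.03 kg, at first flat on the worktop beside the tray. Origin: centre of its underside; z up, sides along x and y. All coasters are alike; three or four are there and an absent one reads None.
- coaster4: Square wooden coaster, 64 x 64 x 7 mm, about 0.03 kg, at first flat on the worktop beside the tray. Origin: centre of its underside; z up, sides along x and y. All coasters are alike; three or four are there and an absent one reads None.
- salt: White salt pot, 40 mm across, 58 mm high, standing among the coasters. Origin: centre of its underside. To be left alone.
- pepper: Dark wooden pepper mill, 54 mm across, 145 mm high. Origin: centre of its underside. To be left alone.
- oil: Green oil bottle, 66 mm across, 250 mm high. Origin: centre of its underside. To be left alone.
- butter: Butter dish with a blue lid, 115 x 170 mm, 82 mm high. Origin: centre of its underside. To be left alone.
- canister: Steel tea canister, 90 mm across, 110 mm high. Origin: centre of its underside. To be left alone.
- teaspoon: Steel teaspoon lying flat, 130 mm long along its x. Origin: under its middle. To be left alone.
- sugar: White bowl, 90 mm across, 50 mm high. Origin: centre of its underside. To be left alone.

How it is judged:
By the outcome, as a careful person would: the job done as asked, in the order asked, and still so for the second after the job is handed in, with the robot touching nothing.
Of mug1, mug2, mug3 only 2 to 3 are there at a start; the rules pass over those that are not, and their reading is None.
Of coaster1, coaster2, coaster3, coaster4 only 3 to 4 are there at a start; the rules pass over those that are not, and their reading is None.
At some moment in a run one of coaster1, coaster2, coaster3, coaster4, jar may be knocked a few centimetres aside while the robot is not near it.
It also fails if it takes over 208 s, if anything falls off the work surface, if the arm or the gripper's body presses on something with over 40 N, if the wrist force passes 120 N, or if a joint passes its speed limit or range.

### The arm

A 6-joint arm with a two-finger parallel gripper is mounted at the origin on the work surface. World frame = base frame: x ahead of the robot, y to its left, z up, the work surface at z = 0. Lengths are in m, angles in degrees, forces in N, time in s.
With the tool pointing down it reaches from about 0.35 to 0.875 m from the base axis. Payload 4.2 kg.
Tool frame: the origin (TCP) lies midway between the tips of the shut fingers; the grasp point (between the pads) lies r.grasp_offset behind it (r.grasp_offset is the distance from the TCP to the grasp point, in m); z points along the fingers, y is the direction in which the jaws open and shut (so a half turn about z gives the same grasp; the last joint's range is limited). The gripper opens to 87 mm and grips with 3 to 60 N. Pads are 19 mm wide; open, the fingers measure 117 mm over their backs; the gripper's body (75 mm by 190 mm) begins 51 mm behind the grasp point.
Start: joints at [-51.073, 22.042, 0.453, 0, -68.411, -14.817], TCP at [0.255, -0.57, 0.223] pointing down, gripper open.
Joint ranges: [-179.83, 179.83], [-69.29, 118.12], [-61.27, 80.66], [-181.25, 117.63], [-171.15, -9.14], [-177.46, 177.46]. Speed limits (degrees/s): [159.86, 159.86, 180, 180, 180, 180].

### API

Orientations are given as a 3x3 rotation matrix whose columns are the frame's x, y, z axes.
In Python, from station import sense, optics, r gives the robot as it stands. The module is installed in compiled form; this text tells all that it offers.
- The arm moves only by the tool servo_tool, never from a script. Its argument "deltas" is a list of rows, each an object with "slide": the shift along the tool's x, y, z in units of 25 mm (1.0 is 25 mm), a list of three; "spin": the turn about the tool's z in units of 8 degrees (1.0 is 8 degrees). A call has 1 to 10 rows; each row shifts and turns the pose as measured when the row begins, along the tool's axes as they then stand; what a row does not reach is not made up. A row lasts 1/10 s, in which the tool goes at most 50 mm and 8.59 degrees, less where a joint would pass 70% of its speed; a pose out of reach is approached as far as the arm can. A call is refused whole if a number of a shift passes 1 or a number of a turn 1, either way. A call with a gripper value outside its range is refused whole. "gripper" is the closure in counts, from 0 (fully open) to 255 (shut), set as the call begins (left out, the last holds). The fingers move at their own pace and stop on an object; the grip force is fixed at half the most. Time passes only in rows, so rows that do not move let the fingers close. It gives the time, the measured TCP pose, the force and the opening at its end, in the units of the state.
- sense(): the state, without advancing time (a new reading comes with each control period).
- optics.capture(name): name is "scene" or "top" or "wrist"; returns a dict with "frame" (480x640x3 uint8, red, green, blue), "camera_matrix" (3x3 intrinsics, pixels), "eye" and "rotation" of the camera in the world. Camera axes: x right, y down, z forward; pixel columns grow to the right and rows downward; lengths in m; the calibration is good to about 2 mm. A picture is of the moment at which its call begins. There is no depth.
- r.finish_job(): hands the job in, once; it reports no verdict.
The state is a dict: "time_s": time; "joints": joint angles; "joint_velocities": joint speeds; "effort": joint torques, N m; "tcp_pos": TCP position; "ee_rot": TCP orientation; "wrist_force": force on the tool from outside, world axes, zero at the start; "moment": the same for the moment, N m; "gripper_width": opening from 0.0 (shut) to 1.0 (fully open).
Only numpy, scipy, OpenCV 4.12 (cv2) and the standard library are available. Lean on these libraries where they do the work, as an engineer would, in place of code of your own. Each camera call takes 0.05 s, during which the arm holds its last target.

## Working session

There is one attempt and no reset: what is moved stays moved. The work goes in short steps, Python scripts to look and compute and a tool call to move; the robot and the scene stay as the last step left them, time stands still between calls to the robot, and variables do not carry over. Pictures are saved under pics/ and viewed, and the job is handed in when it is done.

Besides the shell and the picture viewer there is one more tool, called after "Request:" as a command line: name --argument value ..., lists and objects as JSON in quotes. servo_tool: Moves the arm, as the interface text tells. Its arguments: {"type":"object","properties":{"deltas":{"type":"array"},"gripper":{"type":"number"}},"required":["deltas"]}

```bash
mkdir -p pics; ls; cat > h.py <<'E'
import numpy as np, cv2
from station import sense, optics, r
def snap(name, fn):
    c=optics.capture(name); cv2.imwrite('pics/'+fn+'.png', cv2.cvtColor(c['frame'],cv2.COLOR_RGB2BGR))
    np.savez('pics/'+fn+'.npz', **{k:np.asarray(v) for k,v in c.items()}); return c
def load(fn): 
    d=np.load('pics/'+fn+'.npz'); return {k:d[k] for k in d}
def ray(c,u,v):
    d=c['rotation']@np.linalg.inv(c['camera_matrix'])@np.array([u,v,1.0]); return np.array(c['eye']),d/np.linalg.norm(d)
def onz(c,u,v,z):
    e,d=ray(c,u,v); return e+d*(z-e[2])/d[2]
def proj(c,p):
    q=np.array(c['rotation']).T@(np.array(p)-c['eye']); q=c['camera_matrix']@q; return q[:2]/q[2]
def tri(c1,p1,c2,p2):
    e1,d1=ray(c1,*p1); e2,d2=ray(c2,*p2)
    A=np.stack([d1,-d2],1); s=np.linalg.lstsq(A,e2-e1,rcond=None)[0]
    a=e1+s[0]*d1;b=e2+s[1]*d2; return (a+b)/2, np.linalg.norm(a-b)
E
python3 - <<'E'
from h import *
s=sense(); print({k:np.round(v,3).tolist() for k,v in s.items()}); print(r.grasp_offset)
for n in ['scene','top','wrist']:
    c=snap(n,n+'0'); print(n,np.round(c['eye'],3),np.round(c['rotation'],3).tolist(),np.round(c['camera_matrix'],1).tolist())
E
```

```text
pics
{'time_s': 0.0, 'joints': [-51.072, 22.091, 0.378, -0.03, -68.411, -14.819], 'joint_velocities': [-0.035, 0.01, -0.042, 0.021, 0.081, -0.029], 'effort': [0.001, -39.067, 18.741, 4.22, 0.011, -0.0], 'tcp_pos': [0.255, -0.57, 0.221], 'ee_rot': [[-0.913, -0.408, -0.001], [-0.408, 0.913, 0.002], [0.0, 0.002, -1.0]], 'wrist_force': [-0.536, 1.132, 0.433], 'moment': [0.023, -0.023, 0.027], 'gripper_width': 1.001}
0.0187
scene [ 1.34  -0.511  0.928] [[0.537, 0.568, -0.624], [0.844, -0.367, 0.392], [-0.006, -0.737, -0.676]] [[465.2, 0.0, 321.9], [0.0, 465.2, 243.2], [0.0, 0.0, 1.0]]
top [ 0.378 -0.047  1.202] [[0.018, -0.985, 0.171], [-1.0, -0.019, -0.003], [0.006, -0.171, -0.985]] [[484.1, 0.0, 316.9], [0.0, 484.1, 237.8], [0.0, 0.0, 1.0]]
wrist [ 0.19  -0.6    0.383] [[-0.407, 0.882, 0.238], [0.913, 0.393, 0.108], [0.001, 0.262, -0.965]] [[339.4, 0.0, 324.2], [0.0, 339.4, 239.9], [0.0, 0.0, 1.0]]
```

View pics/scene0.png

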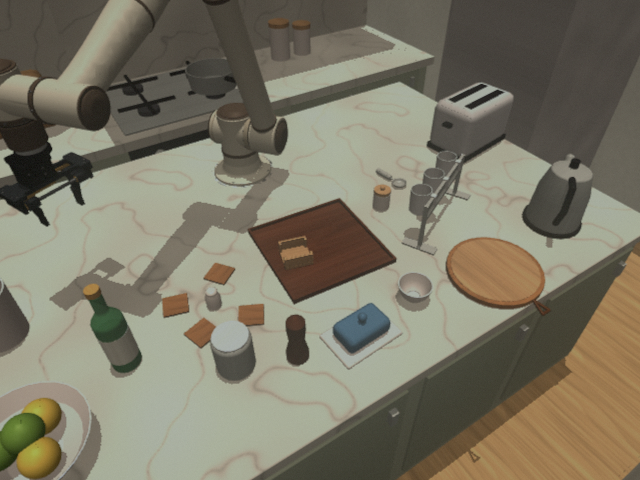

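View pics/top0.png

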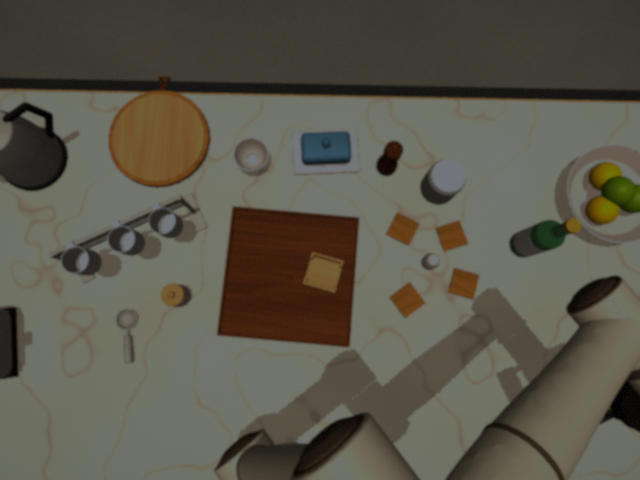

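View pics/wrist0.png

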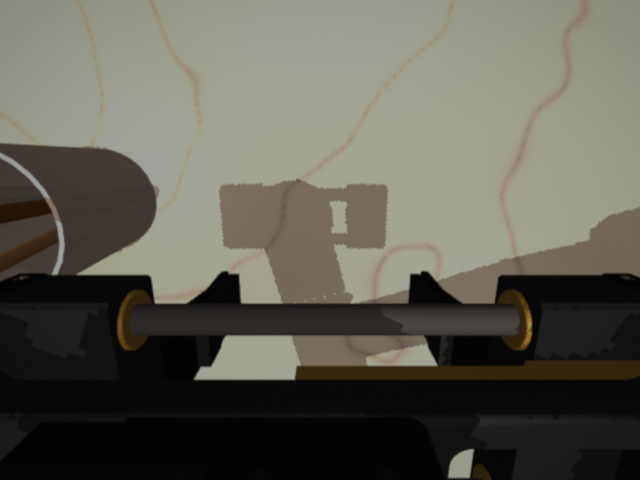

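```bash
cat >> h.py <<'E'
def blobs(c,lo,hi,amin=60,z=None,roi=None):
    hsv=cv2.cvtColor(c['frame'],cv2.COLOR_RGB2HSV); m=cv2.inRange(hsv,lo,hi)
    m=cv2.morphologyEx(m,cv2.MORPH_OPEN,np.ones((3,3),np.uint8))
    if roi: 
        mm=np.zeros_like(m); x0,y0,x1,y1=roi; mm[y0:y1,x0:x1]=m[y0:y1,x0:x1]; m=mm
    cs,_=cv2.findContours(m,cv2.RETR_EXTERNAL,cv2.CHAIN_APPROX_NONE)
    return [k[:,0,:] for k in cs if cv2.contourArea(k)>amin]
def rect(c,k,z):
    P=np.array([onz(c,u,v,z)[:2] for u,v in k.astype(float)]); 
    (cx,cy),(w,h),a=cv2.minAreaRect((P*1000).astype(np.float32)); a=(a+45)%90-45
    return np.round([cx,cy,w,h,a],1)
E
python3 - <<'E'
from h import *
c=load('top0')
for (u,v) in [(403,228),(452,236),(463,284),(407,300),(320,275),(290,320),(431,258)]:
    print(c['frame'][v,u], cv2.cvtColor(c['frame'][v:v+1,u:u+1],cv2.COLOR_RGB2HSV)[0,0])
for k in blobs(c,(5,100,60),(20,255,255)):
    print(k.mean(0).round(1),rect(c,k,0.007))
for n,(u,v),z in [('rail ends',(57,258),.15),('',(193,206),.15),('mugs',(82,258),.16),('',(126,238),.16),('',(167,220),.16),('jar',(174,293),.08),('salt',(431,260),.058),
  ('tray',(233,207),.016),('',(358,218),.016),('',(349,346),.016),('',(218,334),.016),('spoon',(127,335),.0),('canister',(446,178),.11)]:
    print(n,onz(c,u,v,z).round(3))
E
```

```text
[104  62  20] [ 15 206 104]
[105  63  22] [ 15 202 105]
[104  63  21] [ 15 204 104]
[105  63  21] [ 15 204 105]
[117  92  50] [ 19 146 117]
[69 32 13] [ 10 207  69]
[115 118 122] [107  15 122]
[406.9 299.8] [ 435.7 -274.5   62.6   62.8   37.6]
[172.7 294.4] [437.5 300.4  51.2  56.6   1.1]
[463.1 283.4] [ 478.3 -413.9   63.4   62.9  -15.6]
[451.3 235.3] [ 597.9 -388.3   62.1   63.5   18.1]
[285.1 286.9] [478.9  13.2 309.6 293.1  -4.1]
[402.3 228.5] [ 613.2 -265.9   61.6   63.6  -26.3]
[158.4 137.3] [840.8 364.3 261.9 256.3 -43.7]
rail ends [0.505 0.516 0.15 ]
 [0.627 0.227 0.15 ]
mugs [0.505 0.457 0.16 ]
 [0.55  0.365 0.16 ]
 [0.592 0.279 0.16 ]
jar [0.437 0.276 0.08 ]
salt [ 0.528 -0.324  0.058]
tray [0.658 0.161 0.016]
 [ 0.636 -0.153  0.016]
 [ 0.322 -0.132  0.016]
 [0.345 0.182 0.016]
spoon [0.338 0.406 0.   ]
canister [ 0.715 -0.35   0.11 ]
```

```bash
cat >> h.py <<'E'
def plan(x=None,y=None,z=None,jaw=None):
    s=sense(); R=np.array(s['ee_rot']); p=np.array(s['tcp_pos'])
    cur=np.degrees(np.arctan2(R[1,1],R[0,1]))
    d=0 if jaw is None else (jaw-cur+90)%180-90
    t=cur+d
    yv=np.array([np.cos(np.radians(t)),np.sin(np.radians(t))]); xv=np.array([yv[1],-yv[0]])*-1*-1
    # tool down: x = y cross z, z=(0,0,-1)
    xv=np.cross([yv[0],yv[1],0],[0,0,-1])[:2]
    D=np.array([ (x if x is not None else p[0])-p[0],(y if y is not None else p[1])-p[1]])
    dz=0 if z is None else p[2]-z
    print('pos',p.round(4),'jaw',round(cur,1),'w',round(s['gripper_width']*87,1),'F',np.round(s['wrist_force'],1),'t',round(s['time_s'],2),'j6',round(s['joints'][5],0))
    print('SPIN units',round(-d/8,2),' SLIDE after',(np.array([D@xv,D@yv,dz])/0.025).round(2), ' mm',round(np.linalg.norm(D)*1e3,1))
E
python3 -c "
from h import *
plan(.598,-.3883,.10,108.1)"
```

```text
pos [ 0.2551 -0.57    0.2217] jaw 114.1 w 87.0 F [0.5 0.5 0.6] t 0.15 j6 -15.0
SPIN units 0.75  SLIDE after [-15.29   2.65   4.87]  mm 388.1
```

```bash
python3 -c "
from h import *
c=load('top0')
print(onz(c,572,227,.25),onz(c,548,235,.17),onz(c,620,195,.1), onz(c,391,152,.145))"
```

```text
[ 0.57495524 -0.56244082  0.25      ] [ 0.57276825 -0.55216704  0.17      ] [ 0.68512284 -0.76263232  0.1       ] [ 0.76380083 -0.21636397  0.145     ]
```

Request:
servo_tool --deltas '[{"slide": [-1, 1, 0], "spin": 0.4}, {"slide": [-1, 1, 0], "spin": 0.4}, {"slide": [-1, 1, 0], "spin": 0}, {"slide": [-1, 1, 0], "spin": 0}, {"slide": [-1, 0, 0], "spin": 0}, {"slide": [-1, 0, 0], "spin": 0}, {"slide": [-1, 0, 0], "spin": 0}, {"slide": [-1, 0, 0], "spin": 0}]' --gripper 0

```text
time_s: 0.95
tcp_pos: [0.4114, -0.406, 0.2186]
ee_rot: [[-0.956, -0.294, -0.005], [-0.294, 0.956, 0.006], [0.003, 0.008, -1.0]]
wrist_force: [0.4, -1.0, 0.2]
gripper_width: 0.997
```

```bash
python3 -c "
from h import *
plan(.598,-.3883,.10,108.1)
snap('wrist','w1')"
```

```text
pos [ 0.4114 -0.406   0.2186] jaw 107.1 w 86.7 F [ 0.4 -1.   0.2] t 0.95 j6 -44.0
SPIN units -0.13  SLIDE after [-7.32 -1.65  4.74]  mm 187.5
```

View pics/w1.png

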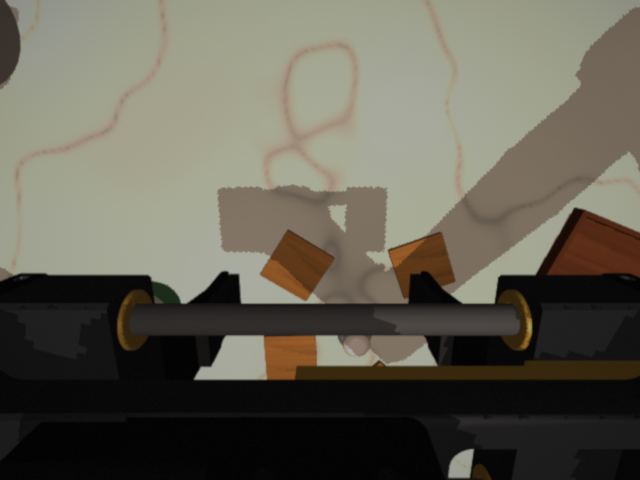

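```bash
python3 -c "
from h import *
c=load('w1')
for k in blobs(c,(5,120,60),(20,255,255),500): print(k.mean(0).round(),rect(c,k,.007))"
```

```text
[289. 355.] [ 597.5 -393.    63.1   63.1   16.8]
[421. 265.] [ 435.6 -278.4   64.5   63.3   37.2]
[297. 265.] [ 478.1 -417.7   63.2   63.7  -15.5]
[599. 251.] [351.  -90.3  75.8 109.   15.5]
```

Request:
servo_tool --deltas '[{"slide": [-1, -0.3, 0], "spin": 0}, {"slide": [-1, -0.3, 0], "spin": 0}, {"slide": [-1, -0.3, 0.5], "spin": 0}, {"slide": [-1, -0.3, 0.5], "spin": 0}, {"slide": [-1, -0.3, 0.5], "spin": 0}, {"slide": [-0.8, 0, 0.5], "spin": 0}, {"slide": [0, 0, 0], "spin": 0}, {"slide": [0, 0, 0], "spin": 0}]'

```text
time_s: 1.8
tcp_pos: [0.5694, -0.396, 0.1626]
ee_rot: [[-0.955, -0.298, -0.008], [-0.298, 0.955, 0.008], [0.005, 0.01, -1.0]]
wrist_force: [-0.5, -0.4, 0.7]
gripper_width: 0.998
```

```bash
python3 -c "
from h import *
c=snap('wrist','w2')
plan(.598,-.3883,.10,108.1)
for k in blobs(c,(5,120,60),(20,255,255),500): print(k.mean(0).round(),rect(c,k,.007))"
```

```text
pos [ 0.5691 -0.3959  0.1624] jaw 107.3 w 87.1 F [ 0.7 -0.1 -0.5] t 1.85 j6 -51.0
SPIN units -0.1  SLIDE after [-1.19 -0.07  2.5 ]  mm 29.9
[443. 372.] [ 683.5 -224.5   20.   320.8   16.9]
[446. 284.] [ 591.  -258.2   64.9   12.5  -26.2]
[318. 253.] [ 598.1 -392.3   63.5   62.8   18.4]
[618. 230.] [ 487.2 -111.    57.3  114.5   -4.1]
[493. 124.] [ 436.7 -278.2   63.1   64.5   37.2]
[329. 123.] [ 479.  -417.7   63.    63.   -15.4]
```

View pics/w2.png

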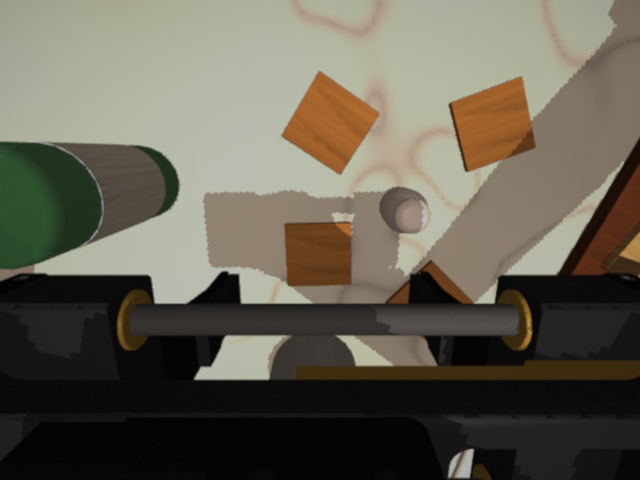

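Request:
servo_tool --deltas '[{"slide": [-0.6, 0.1, 0.8], "spin": -0.1}, {"slide": [-0.6, 0, 0.8], "spin": 0}, {"slide": [0, 0, 0.8], "spin": 0}, {"slide": [0, 0, 0.8], "spin": 0}, {"slide": [0, 0, 0.8], "spin": 0}, {"slide": [0, 0, 0.8], "spin": 0}, {"slide": [0, 0, 0.5], "spin": 0}, {"slide": [0, 0, 0], "spin": 0}, {"slide": [0, 0, 0], "spin": 0}]'

```text
time_s: 2.75
tcp_pos: [0.5964, -0.3865, 0.0295]
ee_rot: [[-0.952, -0.307, -0.001], [-0.307, 0.952, 0.004], [-0.0, 0.004, -1.0]]
wrist_force: [0.5, -0.4, 0.5]
gripper_width: 1.0
```

```bash
python3 -c "
from h import *
plan(.598,-.391,.003,108)"
```

```text
pos [ 0.5964 -0.3865  0.0295] jaw 107.9 w 87.0 F [ 0.5 -0.4  0.5] t 2.75 j6 -52.0
SPIN units -0.02  SLIDE after [-0.   -0.19  1.06]  mm 4.7
```

Request:
servo_tool --deltas '[{"slide": [0, -0.2, 0.4], "spin": 0}, {"slide": [0, 0, 0.4], "spin": 0}, {"slide": [0, 0, 0.2], "spin": 0}, {"slide": [0, 0, 0], "spin": 0}]'

```text
time_s: 3.15
tcp_pos: [0.5997, -0.3927, 0.0055]
ee_rot: [[-0.952, -0.306, 0.004], [-0.306, 0.952, 0.002], [-0.004, 0.001, -1.0]]
wrist_force: [0.6, -0.1, -0.0]
gripper_width: 0.996
```

Request:
servo_tool --deltas '[{"slide": [0, 0, 0], "spin": 0}, {"slide": [0, 0, 0], "spin": 0}, {"slide": [0, 0, 0], "spin": 0}, {"slide": [0, 0, 0], "spin": 0}, {"slide": [0, 0, 0], "spin": 0}, {"slide": [0, 0, 0], "spin": 0}]' --gripper 255

```text
time_s: 3.75
tcp_pos: [0.6004, -0.3928, 0.0066]
ee_rot: [[-0.952, -0.307, 0.006], [-0.307, 0.952, 0.001], [-0.006, -0.001, -1.0]]
wrist_force: [-0.2, 0.3, -0.5]
gripper_width: 0.709
```

```bash
python3 -c "
from h import *
plan(.4362,-.2775,.10,127.4)"
```

```text
pos [ 0.6004 -0.3928  0.0066] jaw 107.9 w 61.7 F [-0.2  0.3 -0.5] t 3.75 j6 -52.0
SPIN units -2.44  SLIDE after [ 2.42  7.65 -3.74]  mm 200.6
```

Request:
servo_tool --deltas '[{"slide": [0, 0, 0], "spin": 0}, {"slide": [0, 0, 0], "spin": 0}, {"slide": [0, 0, 0], "spin": 0}]' --gripper 0

```text
time_s: 4.05
tcp_pos: [0.6004, -0.3928, 0.0068]
ee_rot: [[-0.952, -0.307, 0.006], [-0.307, 0.952, 0.001], [-0.006, -0.001, -1.0]]
wrist_force: [-0.4, 0.2, 0.8]
gripper_width: 0.898
```

Request:
servo_tool --deltas '[{"slide": [0, 0, 0.15], "spin": 0}, {"slide": [0, 0, 0.1], "spin": 0}]'

```text
time_s: 4.25
tcp_pos: [0.6007, -0.393, 0.0007]
ee_rot: [[-0.952, -0.307, 0.007], [-0.307, 0.952, 0.001], [-0.007, -0.001, -1.0]]
wrist_force: [-0.7, 0.4, 0.3]
gripper_width: 0.985
```

```bash
python3 -c "
from h import *
plan(.4362,-.2775,.003,127.4)
c=snap('wrist','w3')
for k in blobs(c,(5,120,60),(20,255,255),500): print(k.mean(0).round(),rect(c,k,.007))"
```

```text
pos [ 0.6007 -0.393   0.0007] jaw 107.9 w 85.7 F [-0.7  0.4  0.3] t 4.25 j6 -52.0
SPIN units -2.44  SLIDE after [ 2.42  7.67 -0.09]  mm 201.0
[430. 372.] [ 625.3 -329.1    9.5  140.8   19. ]
[325. 342.] [ 624.6 -385.2    7.6   63.    17.9]
[325. 266.] [ 585.7 -397.8   38.1   63.2   17.9]
[359.  41.] [ 481.9 -418.4   63.    58.4  -15.6]
```

View pics/w3.png

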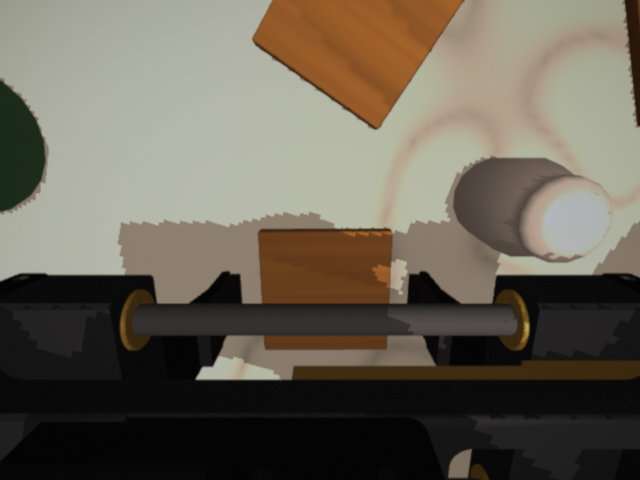

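Request:
servo_tool --deltas '[{"slide": [0, 0, -0.06], "spin": 0}, {"slide": [0, 0, 0], "spin": 0}, {"slide": [0, 0, 0], "spin": 0}, {"slide": [0, 0, 0], "spin": 0}, {"slide": [0, 0, 0], "spin": 0}, {"slide": [0, 0, 0], "spin": 0}]' --gripper 255

```text
time_s: 4.9
tcp_pos: [0.6007, -0.393, 0.0019]
ee_rot: [[-0.952, -0.307, 0.006], [-0.307, 0.952, 0.001], [-0.006, -0.001, -1.0]]
wrist_force: [0.2, 0.3, 0.9]
gripper_width: 0.733
```

Request:
servo_tool --deltas '[{"slide": [0, 0, -0.5], "spin": 0}, {"slide": [0, 0, -0.7], "spin": 0}, {"slide": [0, 0, -0.7], "spin": -0.8}, {"slide": [0, 0, -0.7], "spin": -0.8}, {"slide": [0, 0, -0.7], "spin": -0.8}, {"slide": [0, 0, -0.4], "spin": 0}]'

```text
time_s: 5.5
tcp_pos: [0.5991, -0.3928, 0.0994]
ee_rot: [[-0.79, -0.613, 0.003], [-0.613, 0.79, 0.002], [-0.003, -0.001, -1.0]]
wrist_force: [0.0, -0.3, -0.0]
gripper_width: 0.732
```

```bash
python3 -c "
from h import *
c=snap('wrist','w4')
plan(.4362,-.2775,.06,127.4)
for k in blobs(c,(5,120,60),(20,255,255),500): print(k.mean(0).round(),rect(c,k,.007))
c=snap('top','t4')
for k in blobs(c,(5,100,60),(20,255,255)): print(k.mean(0).round(1),rect(c,k,0.007))"
```

```text
pos [ 0.5999 -0.3933  0.1011] jaw 127.7 w 63.6 F [-0.5  0.6  1.6] t 5.55 j6 -32.0
SPIN units 0.04  SLIDE after [2.39 7.66 1.65]  mm 200.5
[402. 363.] [ 622.9 -257.9   42.2  332.5   37.8]
[471. 321.] [ 578.7 -256.8   55.1   18.4  -41. ]
[324. 266.] [ 615.1 -381.    62.2  102.9   37.7]
[585. 164.] [ 436.8 -278.3   63.    64.1   37.4]
[403.  88.] [ 479.5 -417.9   63.1   63.6  -15.5]
[172.6 294.4] [437.5 300.5  51.2  56.5   1. ]
[463.1 283.4] [ 478.4 -414.1   63.    62.2  -15.1]
[467.6 227.7] [ 618.3 -430.3   36.8   14.8   44. ]
[282.2 271.6] [488.6  13.6 284.6 326.8   0.6]
[249.1 213.4] [644.6 121.7  66.1  10.5  -2.8]
[158.8 137.7] [840.6 364.4 261.8 256.3 -44.5]
```

View pics/w4.png

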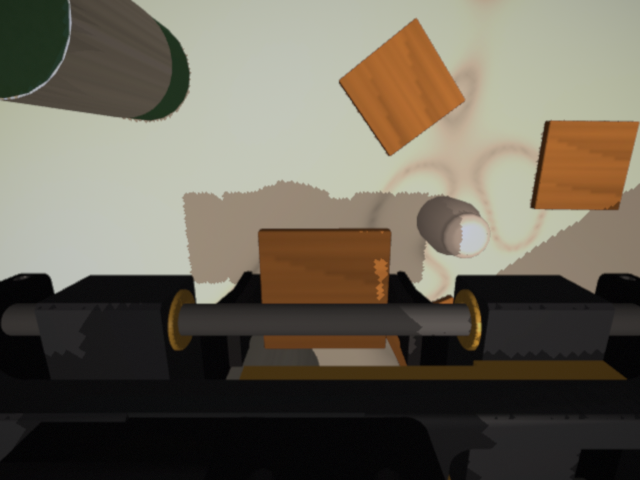

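Request:
servo_tool --deltas '[{"slide": [0.3, 1, 0], "spin": 0}, {"slide": [0.3, 1, 0], "spin": 0}, {"slide": [0.3, 1, 0], "spin": 0}, {"slide": [0.3, 1, 0], "spin": 0}, {"slide": [0.3, 1, 0], "spin": 0}, {"slide": [0.3, 1, 0], "spin": 0}, {"slide": [0.3, 1, 0.5], "spin": 0}, {"slide": [0.1, 0.5, 0.5], "spin": 0}, {"slide": [0, 0, 0.5], "spin": 0}, {"slide": [0, 0, 0], "spin": 0}]'

```text
time_s: 6.6
tcp_pos: [0.4291, -0.2695, 0.053]
ee_rot: [[-0.807, -0.59, -0.008], [-0.59, 0.807, 0.008], [0.002, 0.011, -1.0]]
wrist_force: [-0.9, -0.0, -0.0]
gripper_width: 0.73
```

```bash
python3 -c "
from h import *
plan(.4388,-.2765,.0095,127.4)"
```

```text
pos [ 0.4291 -0.2695  0.053 ] jaw 126.2 w 63.5 F [-0.9 -0.  -0. ] t 6.6 j6 -39.0
SPIN units -0.15  SLIDE after [-0.14 -0.46  1.74]  mm 12.0
```

Request:
servo_tool --deltas '[{"slide": [-0.1, -0.4, 0.4], "spin": -0.15}, {"slide": [0, 0, 0.4], "spin": 0}, {"slide": [0, 0, 0.3], "spin": 0}, {"slide": [0, 0, 0], "spin": 0}]'

```text
time_s: 7.0
tcp_pos: [0.4367, -0.276, 0.024]
ee_rot: [[-0.797, -0.604, -0.009], [-0.604, 0.797, 0.008], [0.002, 0.012, -1.0]]
wrist_force: [0.1, -0.2, -0.3]
gripper_width: 0.725
```

```bash
python3 -c "
from h import *
plan(.4388,-.2765,.0095,127.4)"
```

```text
pos [ 0.4367 -0.276   0.024 ] jaw 127.1 w 63.1 F [ 0.1 -0.2 -0.3] t 7.0 j6 -38.0
SPIN units -0.03  SLIDE after [-0.05 -0.07  0.58]  mm 2.2
```

Request:
servo_tool --deltas '[{"slide": [-0.05, -0.07, 0.2], "spin": 0}, {"slide": [0, 0, 0.2], "spin": 0}, {"slide": [0, 0, 0.16], "spin": 0}, {"slide": [0, 0, 0], "spin": 0}]'

```text
time_s: 7.4
tcp_pos: [0.4391, -0.2766, 0.0094]
ee_rot: [[-0.798, -0.603, -0.008], [-0.603, 0.798, 0.008], [0.002, 0.011, -1.0]]
wrist_force: [-0.8, 0.2, 0.0]
gripper_width: 0.727
```

```bash
python3 -c "
from h import *
plan(.4388,-.2765,.0095,127.4)"
```

```text
pos [ 0.4391 -0.2766  0.0094] jaw 127.1 w 63.3 F [-0.8  0.2  0. ] t 7.4 j6 -38.0
SPIN units -0.04  SLIDE after [ 0.01  0.01 -0.  ]  mm 0.3
```

Request:
servo_tool --deltas '[{"slide": [0, 0, 0], "spin": 0}, {"slide": [0, 0, 0], "spin": 0}, {"slide": [0, 0, 0], "spin": 0}, {"slide": [0, 0, -0.6], "spin": 0}, {"slide": [0, 0, -1], "spin": 0.9}, {"slide": [0, 0, -1], "spin": 1}, {"slide": [0, 0, -1], "spin": 1}, {"slide": [0, 0, -1], "spin": 1}, {"slide": [0, 0, -1], "spin": 1}, {"slide": [0, 0, -0.5], "spin": 1}]' --gripper 0

```text
time_s: 8.4
tcp_pos: [0.4388, -0.2774, 0.1672]
ee_rot: [[-0.978, 0.208, -0.012], [0.208, 0.978, 0.009], [0.014, 0.006, -1.0]]
wrist_force: [0.7, -0.4, 0.7]
gripper_width: 0.996
```

```bash
python3 -c "
from h import *
plan(.613,-.27,.1,63.7)"
```

```text
pos [ 0.4388 -0.2774  0.1672] jaw 78.0 w 86.6 F [ 0.7 -0.4  0.7] t 8.4 j6 -87.0
SPIN units 1.79  SLIDE after [-6.12  3.35  2.69]  mm 174.4
```

Request:
servo_tool --deltas '[{"slide": [0, 0, 0], "spin": 0.9}, {"slide": [0, 0, 0], "spin": 0.9}, {"slide": [-0.9, 0.5, 0], "spin": 0}, {"slide": [-0.9, 0.5, 0], "spin": 0}, {"slide": [-0.9, 0.5, 0], "spin": 0}, {"slide": [-0.9, 0.5, 0], "spin": 0}, {"slide": [-0.9, 0.5, 0], "spin": 0}, {"slide": [-0.6, 0.35, 0], "spin": 0}, {"slide": [0, 0, 0], "spin": 0}]'

```text
time_s: 9.3
tcp_pos: [0.5897, -0.2722, 0.1722]
ee_rot: [[-0.889, 0.458, -0.002], [0.458, 0.889, 0.007], [0.005, 0.005, -1.0]]
wrist_force: [-0.5, 0.4, 0.2]
gripper_width: 0.998
```

```bash
python3 -c "
from h import *
c=snap('wrist','w5')
plan(.613,-.27,.1,63.7)
for k in blobs(c,(5,120,60),(20,255,255),500): print(k.mean(0).round(),rect(c,k,.007))"
```

```text
pos [ 0.5885 -0.2721  0.1722] jaw 62.7 w 86.9 F [-0.  -0.1 -0.4] t 9.35 j6 -106.0
SPIN units -0.12  SLIDE after [-0.84  0.51  2.89]  mm 24.6
[468. 371.] [ 811.1 -205.7  385.9   21.9  -27.6]
[518. 320.] [ 778.9 -137.5   30.1   72.9  -11. ]
[130. 320.] [ 588.9 -501.5   30.5   72.7  -41.5]
[339. 241.] [ 613.3 -268.    62.9   63.4  -26.9]
[137. 190.] [ 479.1 -416.2   64.7   62.9  -15.6]
[238.  75.] [ 436.7 -278.1   65.    64.8   37.1]
[525. 110.] [549.1 -48.2 200.2 200.5  -4.2]
```

View pics/w5.png

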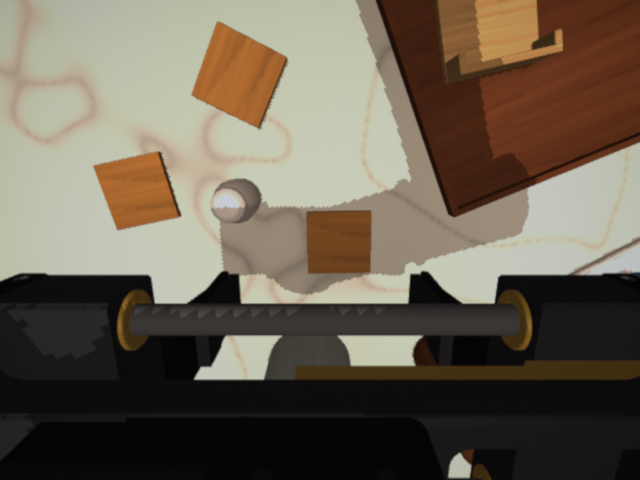

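Request:
servo_tool --deltas '[{"slide": [-0.4, 0.3, 0.8], "spin": -0.05}, {"slide": [-0.4, 0.3, 0.8], "spin": 0}, {"slide": [0, 0, 0.9], "spin": 0}, {"slide": [0, 0, 0.9], "spin": 0}, {"slide": [0, 0, 0.9], "spin": 0}, {"slide": [0, 0, 0.9], "spin": 0}, {"slide": [0, 0, 0.6], "spin": 0}, {"slide": [0, 0, 0], "spin": 0}]'

```text
time_s: 10.15
tcp_pos: [0.6082, -0.2666, 0.0204]
ee_rot: [[-0.89, 0.455, -0.007], [0.455, 0.89, 0.008], [0.01, 0.004, -1.0]]
wrist_force: [-0.1, 0.6, 0.1]
gripper_width: 0.999
```

```bash
python3 -c "
from h import *
plan(.6133,-.268,.002,63.1)"
```

```text
pos [ 0.6082 -0.2666  0.0204] jaw 62.9 w 86.9 F [-0.1  0.6  0.1] t 10.15 j6 -107.0
SPIN units -0.02  SLIDE after [-0.21  0.04  0.73]  mm 5.3
```

Request:
servo_tool --deltas '[{"slide": [-0.2, 0, 0.25], "spin": 0}, {"slide": [0, 0, 0.25], "spin": 0}, {"slide": [0, 0, 0.2], "spin": 0}, {"slide": [0, 0, 0], "spin": 0}]'

```text
time_s: 10.55
tcp_pos: [0.6136, -0.2695, 0.0033]
ee_rot: [[-0.89, 0.455, -0.004], [0.455, 0.89, 0.008], [0.007, 0.005, -1.0]]
wrist_force: [1.3, -0.6, 0.1]
gripper_width: 0.998
```

```bash
python3 -c "
from h import *
plan(.6133,-.268,.002,63.1)"
```

```text
pos [ 0.6136 -0.2695  0.0033] jaw 62.9 w 86.8 F [ 1.3 -0.6  0.1] t 10.55 j6 -107.0
SPIN units -0.02  SLIDE after [0.04 0.05 0.05]  mm 1.5
```

Request:
servo_tool --deltas '[{"slide": [0, 0, 0.05], "spin": 0}, {"slide": [0, 0, 0], "spin": 0}, {"slide": [0, 0, 0], "spin": 0}, {"slide": [0, 0, 0], "spin": 0}, {"slide": [0, 0, 0], "spin": 0}, {"slide": [0, 0, 0], "spin": 0}]' --gripper 255

```text
time_s: 11.15
tcp_pos: [0.6146, -0.2697, 0.0039]
ee_rot: [[-0.89, 0.455, -0.001], [0.455, 0.89, 0.007], [0.004, 0.006, -1.0]]
wrist_force: [-0.1, -0.3, -0.9]
gripper_width: 0.724
```

Request:
servo_tool --deltas '[{"slide": [0, 0, -0.5], "spin": 0}, {"slide": [0, 0, -0.6], "spin": 0}, {"slide": [0, 0, -0.6], "spin": 0.8}, {"slide": [0, 0, -0.6], "spin": 0.8}, {"slide": [0, 0, -0.6], "spin": 0.8}, {"slide": [0, 0, -0.4], "spin": 0.8}, {"slide": [0, 0, 0], "spin": 0}]'

```text
time_s: 11.85
tcp_pos: [0.6164, -0.271, 0.0981]
ee_rot: [[-0.593, 0.805, 0.006], [0.805, 0.593, 0.004], [0.0, 0.007, -1.0]]
wrist_force: [0.4, -0.5, -0.5]
gripper_width: 0.726
```

```bash
python3 -c "
from h import *
plan(.4366,-.2781,.06,37.2)
c=snap('wrist','w6')
s=sense();zz=s['tcp_pos'][2]
for k in blobs(c,(5,120,60),(20,255,255),500): print(k.mean(0).round(),rect(c,k,.007), rect(c,k,zz+.005))"
```

```text
pos [ 0.6164 -0.271   0.0981] jaw 36.4 w 63.2 F [ 0.4 -0.5 -0.5] t 11.85 j6 -133.0
SPIN units -0.1  SLIDE after [ 4.12 -5.9   1.53]  mm 179.9
[430. 371.] [ 759.6 -306.9  331.9   17.1   36. ] [ 689.1 -272.2  206.7   10.6   36. ]
[324. 340.] [ 667.1 -339.3  100.    10.4   36.1] [ 631.5 -292.4   62.3    6.5   36.1]
[470. 320.] [ 752.5 -254.1   19.4   55.4  -43.6] [ 684.7 -239.3   12.1   34.5  -43.6]
[178. 320.] [ 559.9 -394.5   19.1   54.9   26.4] [ 564.7 -326.7   11.9   34.2   26.4]
[ 74. 266.] [ 471.3 -405.9   53.7   42.2  -15.4] [ 509.6 -333.9   33.4   26.3  -15.4]
[324. 265.] [ 627.8 -286.2  100.9   63.5   36.2] [ 607.1 -259.3   62.9   39.5   36.2]
[106. 100.] [ 434.9 -278.9   65.7   64.8   37.1] [ 486.9 -254.7   40.9   40.4   37.1]
[460.  46.] [ 605.2 -128.3  171.5   84.6   36.5] [ 593.  -161.   106.8   52.7   36.5]
```

View pics/w6.png

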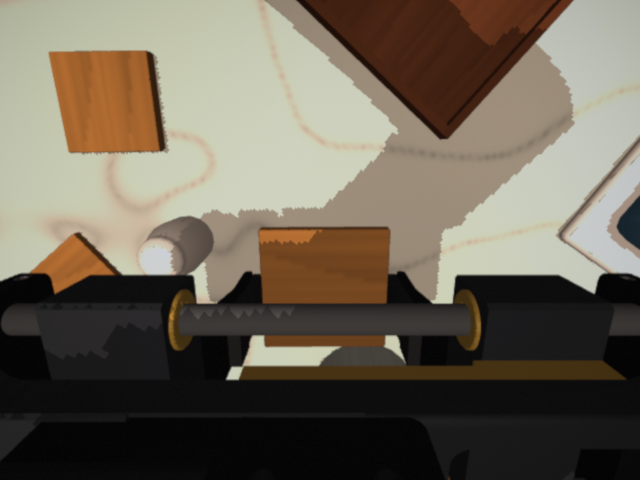

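Request:
servo_tool --deltas '[{"slide": [0.6, -0.9, 0], "spin": -0.1}, {"slide": [0.6, -0.9, 0], "spin": 0}, {"slide": [0.6, -0.9, 0], "spin": 0}, {"slide": [0.6, -0.9, 0], "spin": 0}, {"slide": [0.6, -0.9, 0], "spin": 0}, {"slide": [0.6, -0.9, 0], "spin": 0}, {"slide": [0.4, -0.4, 0.4], "spin": 0}, {"slide": [0, 0, 0.4], "spin": 0}, {"slide": [0, 0, 0.4], "spin": 0}, {"slide": [0, 0, 0], "spin": 0}]'

```text
time_s: 12.9
tcp_pos: [0.4325, -0.2793, 0.0636]
ee_rot: [[-0.625, 0.781, 0.003], [0.781, 0.625, 0.006], [0.003, 0.006, -1.0]]
wrist_force: [-0.0, -0.2, -0.3]
gripper_width: 0.724
```

```bash
python3 -c "
from h import *
plan(.4383,-.2804,.0185,37.2)"
```

```text
pos [ 0.4325 -0.2793  0.0636] jaw 38.7 w 63.0 F [-0.  -0.2 -0.3] t 12.9 j6 -126.0
SPIN units 0.18  SLIDE after [-0.18  0.16  1.8 ]  mm 5.9
```

Request:
servo_tool --deltas '[{"slide": [-0.18, 0.16, 0.4], "spin": 0.18}, {"slide": [0, 0, 0.5], "spin": 0}, {"slide": [0, 0, 0.4], "spin": 0}, {"slide": [0, 0, 0], "spin": 0}]'

```text
time_s: 13.3
tcp_pos: [0.4435, -0.2807, 0.0281]
ee_rot: [[-0.605, 0.796, 0.004], [0.797, 0.605, 0.005], [0.001, 0.006, -1.0]]
wrist_force: [-0.2, 0.2, -0.5]
gripper_width: 0.726
```

```bash
python3 -c "
from h import *
plan(.4383,-.2804,.0185,37.2)"
```

```text
pos [ 0.4435 -0.2807  0.0281] jaw 37.2 w 63.2 F [-0.2  0.2 -0.5] t 13.3 j6 -128.0
SPIN units 0.0  SLIDE after [ 0.13 -0.16  0.38]  mm 5.2
```

Request:
servo_tool --deltas '[{"slide": [0.12, -0.12, 0.1], "spin": 0}, {"slide": [0, 0, 0.1], "spin": 0}, {"slide": [0, 0, 0.1], "spin": 0}, {"slide": [0, 0, 0], "spin": 0}]'

```text
time_s: 13.7
tcp_pos: [0.4402, -0.2802, 0.0202]
ee_rot: [[-0.605, 0.796, 0.005], [0.796, 0.605, 0.004], [0.0, 0.007, -1.0]]
wrist_force: [0.1, -0.3, -0.5]
gripper_width: 0.726
```

```bash
python3 -c "
from h import *
plan(.4383,-.2804,.0185,37.2)"
```

```text
pos [ 0.4402 -0.2802  0.0202] jaw 37.2 w 63.1 F [ 0.1 -0.3 -0.5] t 13.7 j6 -128.0
SPIN units 0.0  SLIDE after [ 0.04 -0.07  0.07]  mm 1.9
```

Request:
servo_tool --deltas '[{"slide": [0.04, -0.07, 0.05], "spin": 0}, {"slide": [0, 0, 0], "spin": 0}]'

```text
time_s: 13.9
tcp_pos: [0.4383, -0.2806, 0.0194]
ee_rot: [[-0.605, 0.796, 0.006], [0.796, 0.605, 0.004], [-0.001, 0.007, -1.0]]
wrist_force: [0.6, 0.0, 0.4]
gripper_width: 0.722
```

Request:
servo_tool --deltas '[{"slide": [0, 0, 0], "spin": 0}, {"slide": [0, 0, 0], "spin": 0}, {"slide": [0, 0, 0], "spin": 0}, {"slide": [0, 0, -0.6], "spin": 0}, {"slide": [0, 0, -1], "spin": -0.7}, {"slide": [0, 0, -1], "spin": -1}, {"slide": [0, 0, -1], "spin": -1}, {"slide": [0, 0, -1], "spin": -1}, {"slide": [0, 0, -1], "spin": -1}, {"slide": [0, 0, -0.5], "spin": 0}]' --gripper 0

```text
time_s: 14.9
tcp_pos: [0.4359, -0.2809, 0.1763]
ee_rot: [[-0.972, 0.235, 0.002], [0.235, 0.972, 0.005], [-0.001, 0.005, -1.0]]
wrist_force: [0.2, 0.8, 0.0]
gripper_width: 1.003
```

```bash
python3 -c "
from h import *
plan(.4790,-.4172,.1,74.5)"
```

```text
pos [ 0.4359 -0.2809  0.1763] jaw 76.4 w 87.2 F [0.2 0.8 0. ] t 14.9 j6 -88.0
SPIN units 0.24  SLIDE after [-3.12 -4.79  3.05]  mm 143.0
```

Request:
servo_tool --deltas '[{"slide": [-0.5, -0.8, 0], "spin": 0.24}, {"slide": [-0.5, -0.8, 0], "spin": 0}, {"slide": [-0.5, -0.8, 0], "spin": 0}, {"slide": [-0.5, -0.8, 0], "spin": 0}, {"slide": [-0.5, -0.8, 0], "spin": 0}, {"slide": [-0.3, -0.5, 0], "spin": 0}, {"slide": [0, 0, 0], "spin": 0}]'

```text
time_s: 15.6
tcp_pos: [0.4765, -0.4123, 0.1805]
ee_rot: [[-0.964, 0.266, 0.01], [0.266, 0.964, 0.003], [-0.009, 0.005, -1.0]]
wrist_force: [-0.3, 0.6, -1.7]
gripper_width: 0.999
```

```bash
python3 -c "
from h import *
c=snap('wrist','w7')
plan(.4790,-.4172,.1,74.5)
for k in blobs(c,(5,120,60),(20,255,255),500): print(k.mean(0).round(),rect(c,k,.007),rect(c,k,.021))"
```

```text
pos [ 0.4762 -0.4115  0.1804] jaw 74.6 w 86.7 F [0.1 0.2 0.8] t 15.65 j6 -79.0
SPIN units 0.01  SLIDE after [-0.17 -0.19  3.22]  mm 6.4
[319. 222.] [ 478.3 -417.8   62.8   62.1  -15.6] [ 475.3 -416.8   60.2   59.5  -15.6]
[450. 142.] [ 437.8 -276.5   68.7   66.8   37.3] [ 436.5 -281.4   65.9   64.    37.3]
[619. 139.] [ 489.6 -124.3   42.3  268.1   -1.4] [ 486.1 -135.6   40.5  256.9   -1.4]
```

View pics/w7.png

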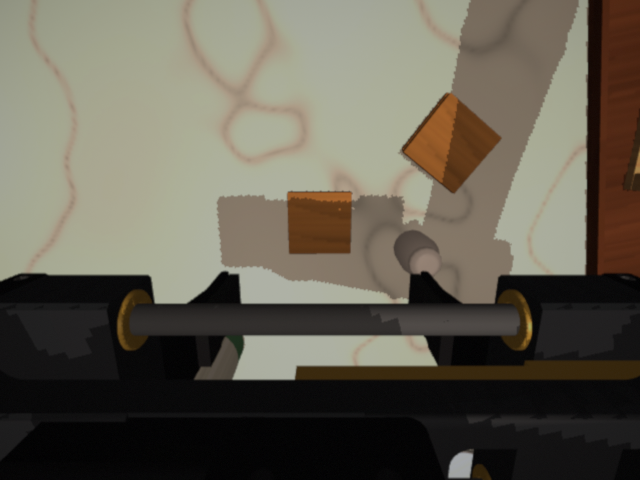

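Request:
servo_tool --deltas '[{"slide": [0, -0.2, 0.8], "spin": 0}, {"slide": [0, 0, 0.9], "spin": 0}, {"slide": [0, 0, 0.9], "spin": 0}, {"slide": [0, 0, 0.9], "spin": 0}, {"slide": [0, 0, 0.9], "spin": 0}, {"slide": [0, 0, 0.9], "spin": 0}, {"slide": [0, 0, 0.8], "spin": 0}, {"slide": [0, 0, 0], "spin": 0}, {"slide": [0, 0, 0], "spin": 0}]'

```text
time_s: 16.55
tcp_pos: [0.4759, -0.4094, 0.0265]
ee_rot: [[-0.965, 0.262, 0.012], [0.262, 0.965, 0.003], [-0.011, 0.006, -1.0]]
wrist_force: [0.3, -0.9, 0.7]
gripper_width: 0.998
```

```bash
python3 -c "
from h import *
plan(.4786,-.4175,.003,74.4)"
```

```text
pos [ 0.4759 -0.4094  0.0265] jaw 74.8 w 86.8 F [ 0.3 -0.9  0.7] t 16.55 j6 -78.0
SPIN units 0.05  SLIDE after [-0.19 -0.28  0.94]  mm 8.5
```

Request:
servo_tool --deltas '[{"slide": [-0.18, -0.28, 0.3], "spin": 0.05}, {"slide": [0, 0, 0.3], "spin": 0}, {"slide": [0, 0, 0.3], "spin": 0}, {"slide": [0, 0, 0], "spin": 0}]'

```text
time_s: 16.95
tcp_pos: [0.4809, -0.4187, 0.0061]
ee_rot: [[-0.963, 0.268, 0.018], [0.268, 0.963, -0.0], [-0.017, 0.005, -1.0]]
wrist_force: [-0.3, 0.3, -0.5]
gripper_width: 1.0
```

```bash
python3 -c "
from h import *
plan(.4786,-.4175,.003,74.4)"
```

```text
pos [ 0.4809 -0.4187  0.0061] jaw 74.4 w 87.0 F [-0.3  0.3 -0.5] t 16.95 j6 -78.0
SPIN units 0.01  SLIDE after [0.1  0.02 0.12]  mm 2.6
```

Request:
servo_tool --deltas '[{"slide": [0.08, 0.02, 0.12], "spin": 0}, {"slide": [0, 0, 0], "spin": 0}]'

```text
time_s: 17.15
tcp_pos: [0.479, -0.4177, 0.0029]
ee_rot: [[-0.963, 0.268, 0.018], [0.268, 0.963, -0.0], [-0.017, 0.005, -1.0]]
wrist_force: [1.0, 0.3, -0.4]
gripper_width: 0.997
```

Request:
servo_tool --deltas '[{"slide": [0, 0, 0], "spin": 0}, {"slide": [0, 0, 0], "spin": 0}, {"slide": [0, 0, 0], "spin": 0}, {"slide": [0, 0, 0], "spin": 0}, {"slide": [0, 0, 0], "spin": 0}, {"slide": [0, 0, 0], "spin": 0}]' --gripper 255

```text
time_s: 17.75
tcp_pos: [0.4794, -0.4178, 0.0037]
ee_rot: [[-0.963, 0.268, 0.019], [0.268, 0.963, -0.001], [-0.018, 0.004, -1.0]]
wrist_force: [0.1, 0.1, -0.3]
gripper_width: 0.724
```

Request:
servo_tool --deltas '[{"slide": [0, 0, -0.5], "spin": 0}, {"slide": [0, 0, -0.7], "spin": 0}, {"slide": [0, 0, -0.7], "spin": 0.95}, {"slide": [0, 0, -0.7], "spin": 0.95}, {"slide": [0, 0, -0.7], "spin": 0.95}, {"slide": [0, 0, -0.4], "spin": 0.95}, {"slide": [0, 0, 0], "spin": 0.8}, {"slide": [0, 0, 0], "spin": 0}]'

```text
time_s: 18.55
tcp_pos: [0.478, -0.4185, 0.1067]
ee_rot: [[-0.591, 0.806, 0.022], [0.807, 0.591, -0.004], [-0.016, 0.016, -1.0]]
wrist_force: [0.6, 0.7, -1.4]
gripper_width: 0.724
```

```bash
cat >> h.py <<'E'
def held(c,zoff=.005):
    s=sense();R=np.array(s['ee_rot']);p=np.array(s['tcp_pos'])
    out=[]
    for k in blobs(c,(5,120,60),(20,255,255),150):
        if abs(k.mean(0)[0]-324)<40 and k.mean(0)[1]>220:
            P=np.array([onz(c,u,v,p[2]+zoff) for u,v in k.astype(float)])-p
            out.append(P@R[:,:2])
    o=np.concatenate(out)*1e3; print('held tool x range',np.percentile(o[:,0],[1,99]).round(1),'y',np.percentile(o[:,1],[1,99]).round(1))
E
python3 -c "
from h import *
plan(.4366,-.2785,.026,37.2)
c=snap('wrist','w8'); held(c)
for k in blobs(c,(5,120,60),(20,255,255),500): print(k.mean(0).round(),rect(c,k,.021))"
```

```text
pos [ 0.478  -0.4185  0.1067] jaw 36.2 w 63.0 F [ 0.6  0.7 -1.4] t 18.55 j6 -117.0
SPIN units -0.12  SLIDE after [5.46 2.06 3.23]  mm 146.0
held tool x range [-29.3  34. ] y [-31.7  30.6]
[429. 372.] [ 620.6 -454.4  327.6   17.1   35.4]
[324. 340.] [ 528.4 -485.7   97.9   10.4   35.6]
[178. 320.] [ 422.6 -538.8   17.8   54.    25.9]
[324. 266.] [ 490.6 -433.9   99.1   60.4   35.9]
[397.  47.] [ 439.4 -283.6   64.    56.7   37.3]
```

View pics/w8.png

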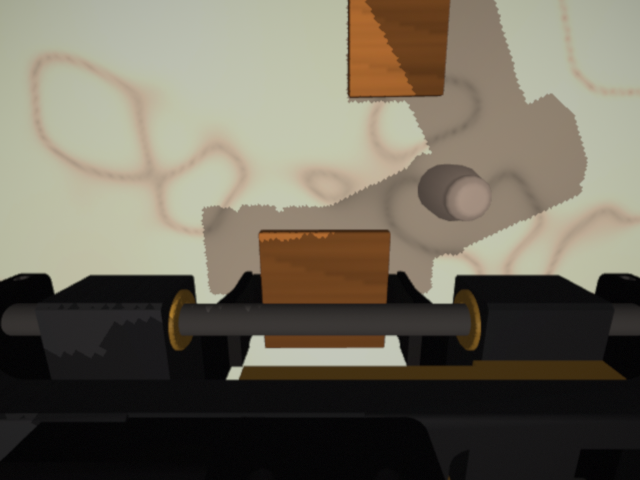

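Request:
servo_tool --deltas '[{"slide": [0.9, 0.3, 0], "spin": -0.12}, {"slide": [0.9, 0.3, 0], "spin": 0}, {"slide": [0.9, 0.3, 0], "spin": 0}, {"slide": [0.9, 0.35, 0], "spin": 0}, {"slide": [0.9, 0.35, 0], "spin": 0}, {"slide": [0.5, 0.35, 0.4], "spin": 0}, {"slide": [0, 0, 0.5], "spin": 0}, {"slide": [0, 0, 0.5], "spin": 0}, {"slide": [0, 0, 0], "spin": 0}, {"slide": [0, 0, 0], "spin": 0}]'

```text
time_s: 19.6
tcp_pos: [0.4393, -0.2856, 0.0713]
ee_rot: [[-0.627, 0.779, 0.023], [0.779, 0.627, -0.006], [-0.019, 0.014, -1.0]]
wrist_force: [0.4, -0.2, -0.7]
gripper_width: 0.725
```

```bash
python3 -c "
from h import *
plan(.438,-.2801,.0252,37.2)"
```

```text
pos [ 0.4393 -0.2856  0.0713] jaw 38.8 w 63.0 F [ 0.4 -0.2 -0.7] t 19.6 j6 -126.0
SPIN units 0.2  SLIDE after [0.21 0.09 1.84]  mm 5.6
```

Request:
servo_tool --deltas '[{"slide": [0.2, 0.09, 0.5], "spin": 0.2}, {"slide": [0, 0, 0.5], "spin": 0}, {"slide": [0, 0, 0.4], "spin": 0}, {"slide": [0, 0, 0], "spin": 0}, {"slide": [0, 0, 0], "spin": 0}]'

```text
time_s: 20.1
tcp_pos: [0.4413, -0.2821, 0.0383]
ee_rot: [[-0.607, 0.794, 0.029], [0.795, 0.607, -0.008], [-0.024, 0.018, -1.0]]
wrist_force: [0.3, 0.0, -1.5]
gripper_width: 0.726
```

```bash
python3 -c "
from h import *
plan(.438,-.2801,.0252,37.2)"
```

```text
pos [ 0.4413 -0.2821  0.0383] jaw 37.4 w 63.1 F [ 0.3  0.  -1.5] t 20.1 j6 -128.0
SPIN units 0.02  SLIDE after [ 0.14 -0.06  0.52]  mm 3.8
```

Request:
servo_tool --deltas '[{"slide": [0.14, -0.06, 0.25], "spin": 0}, {"slide": [0, 0, 0.25], "spin": 0}]'

```text
time_s: 20.3
tcp_pos: [0.4393, -0.2807, 0.0267]
ee_rot: [[-0.607, 0.794, 0.032], [0.794, 0.607, -0.009], [-0.027, 0.02, -0.999]]
wrist_force: [-0.6, -1.2, 0.0]
gripper_width: 0.725
```

```bash
python3 -c "
from h import *
plan(.438,-.2801,.0252,37.2)
print(sense()['ee_rot'][:,2] if hasattr(sense()['ee_rot'],'shape') else sense()['ee_rot'])"
```

```text
pos [ 0.4393 -0.2807  0.0267] jaw 37.4 w 63.1 F [-0.6 -1.2  0. ] t 20.3 j6 -128.0
SPIN units 0.03  SLIDE after [ 0.05 -0.03  0.06]  mm 1.4
[ 0.03220649 -0.00944674 -0.99943659]
```

Request:
servo_tool --deltas '[{"slide": [0.03, -0.02, 0.04], "spin": 0}, {"slide": [0, 0, 0], "spin": 0}, {"slide": [0, 0, 0], "spin": 0}, {"slide": [0, 0, 0], "spin": 0}]' --gripper 0

```text
time_s: 20.7
tcp_pos: [0.4382, -0.2804, 0.0251]
ee_rot: [[-0.607, 0.794, 0.032], [0.794, 0.608, -0.009], [-0.027, 0.019, -0.999]]
wrist_force: [0.0, -0.3, -0.4]
gripper_width: 0.969
```

Request:
servo_tool --deltas '[{"slide": [0, 0, -0.8], "spin": 0}, {"slide": [0, 0, -0.8], "spin": 0}, {"slide": [0, 0, -0.8], "spin": 0}, {"slide": [0, 0, -0.8], "spin": 0}, {"slide": [0, 0, -0.8], "spin": 0}]'

```text
time_s: 21.2
tcp_pos: [0.4332, -0.2789, 0.126]
ee_rot: [[-0.607, 0.794, 0.025], [0.795, 0.607, -0.007], [-0.021, 0.015, -1.0]]
wrist_force: [0.1, 0.3, 0.5]
gripper_width: 1.001
```

```bash
python3 -c "
from h import *
plan(.4366,-.2785,.003,37.2)
print(sense()['ee_rot'][:,2],sense()['joints'])
c=snap('wrist','w9');snap('top','t9');snap('scene','s9')
for k in blobs(c,(5,120,60),(20,255,255),500): print(k.mean(0).round(),rect(c,k,.028))"
```

```text
pos [ 0.4332 -0.2789  0.126 ] jaw 37.4 w 87.1 F [0.1 0.3 0.5] t 21.2 j6 -128.0
SPIN units 0.02  SLIDE after [-0.07  0.12  4.92]  mm 3.4
[ 0.02490401 -0.00726201 -0.99966347] [-1.46755860e+01  1.62548035e+01 -2.36573761e+01  5.46710635e-02
 -4.86019101e+01 -1.27978722e+02]
[433. 372.] [ 585.3 -320.   240.8   16.2   37.6]
[326. 237.] [ 435.9 -277.6   63.    70.2   37.3]
[442.  95.] [ 438.1 -143.5    6.6   58.5   -4. ]
[567. 108.] [528.6 -94.4 113.3 232.2 -23.7]
```

View pics/w9.png

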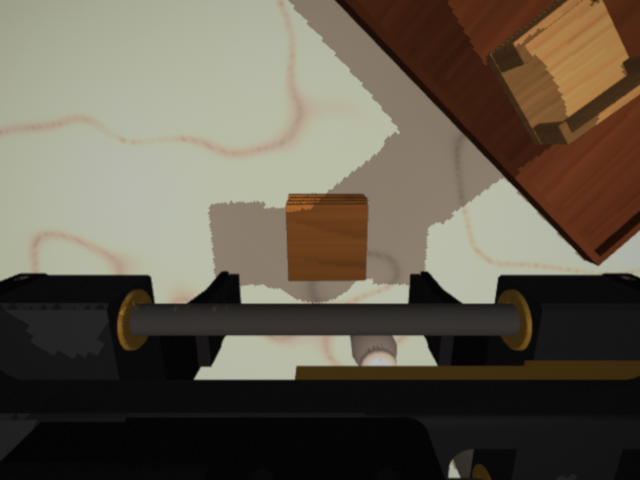

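View pics/t9.png

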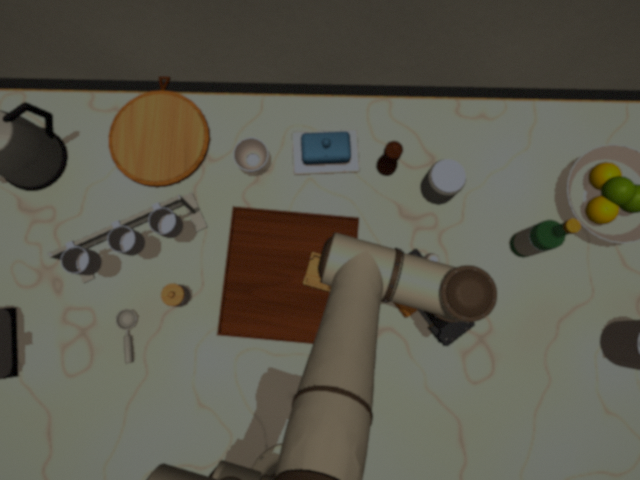

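```bash
python3 - <<'E'
from h import *
c=load('top0'); f=c['frame'][235:305,290:360]; cv2.imwrite('pics/hold_top.png',cv2.cvtColor(cv2.resize(f,None,fx=8,fy=8,interpolation=cv2.INTER_CUBIC),cv2.COLOR_RGB2BGR))
c=load('w5'); f=c['frame'][0:100,420:580]; cv2.imwrite('pics/hold_w5.png',cv2.cvtColor(cv2.resize(f,None,fx=5,fy=5,interpolation=cv2.INTER_CUBIC),cv2.COLOR_RGB2BGR))
E
```

```text
(no output)
```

View pics/hold_top.png

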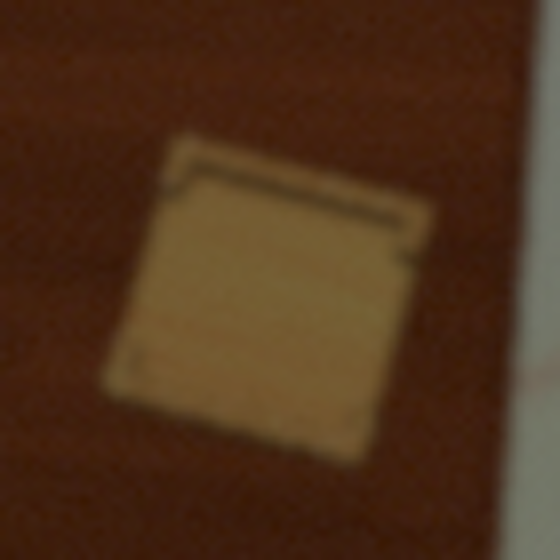

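View pics/hold_w5.png

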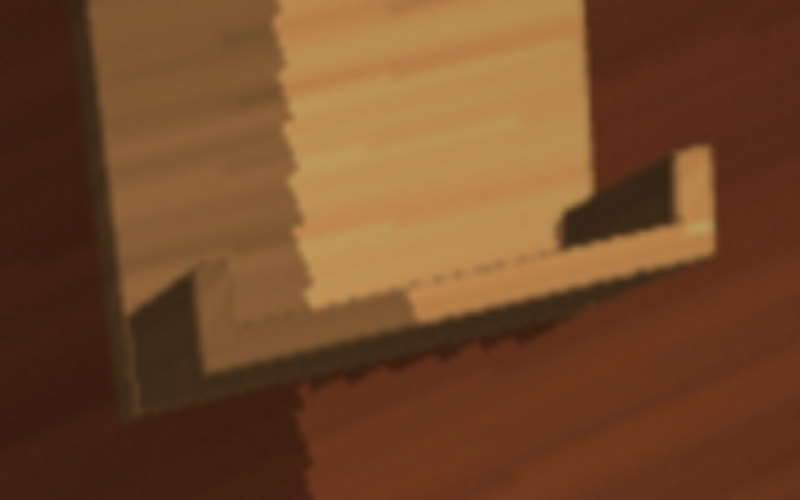

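```bash
python3 - <<'E'
from h import *
c=load('top0')
P=np.array([onz(c,u,v,.044) for u,v in [(311.5,251.6),(344.4,260),(335,292.9),(303.1,283.1)]])[:,:2]*1e3
print(P.round(1),P.mean(0)); 
for i in range(4):
    d=P[(i+1)%4]-P[i]; print(np.linalg.norm(d).round(1),np.degrees(np.arctan2(d[1],d[0])).round(1))
E
```

```text
[[ 544.8  -38.3]
 [ 525.8 -118. ]
 [ 446.5  -96.2]
 [ 468.4  -19.8]] [496.37309342 -68.07719895]
81.9 -103.4
82.2 164.7
79.5 74.0
78.6 -13.6
```

Request:
servo_tool --deltas '[{"slide": [0, 0, 0.9], "spin": 0}, {"slide": [0, 0, 0.9], "spin": 0}, {"slide": [0, 0, 0.9], "spin": 0}, {"slide": [0, 0, 0.9], "spin": 0}, {"slide": [0, 0, 0.5], "spin": 0}, {"slide": [0, 0, 0.5], "spin": 0}]'

```text
time_s: 21.95
tcp_pos: [0.4357, -0.2793, 0.0046]
ee_rot: [[-0.606, 0.795, 0.027], [0.795, 0.606, -0.007], [-0.022, 0.017, -1.0]]
wrist_force: [-0.3, -0.8, -0.4]
gripper_width: 1.003
```

```bash
python3 -c "
from h import *
plan(.4364,-.2782,.004,37.3); print(sense()['ee_rot'][:,2])"
```

```text
pos [ 0.4357 -0.2793  0.0046] jaw 37.3 w 87.2 F [-0.3 -0.8 -0.4] t 21.95 j6 -128.0
SPIN units 0.0  SLIDE after [0.02 0.05 0.02]  mm 1.3
[ 0.0266198  -0.00679787 -0.99962252]
```

Request:
servo_tool --deltas '[{"slide": [0, 0, 0], "spin": 0}, {"slide": [0, 0, 0], "spin": 0}, {"slide": [0, 0, 0], "spin": 0}, {"slide": [0, 0, 0], "spin": 0}, {"slide": [0, 0, 0], "spin": 0}, {"slide": [0, 0, 0], "spin": 0}]' --gripper 255

```text
time_s: 22.55
tcp_pos: [0.4335, -0.2786, 0.0024]
ee_rot: [[-0.605, 0.796, 0.021], [0.796, 0.606, -0.005], [-0.017, 0.014, -1.0]]
wrist_force: [-0.1, 0.7, -0.9]
gripper_width: 0.734
```

Request:
servo_tool --deltas '[{"slide": [0, 0, 0], "spin": 0}, {"slide": [0, 0, 0], "spin": 0}, {"slide": [0, 0, 0], "spin": 0}, {"slide": [0, 0, -0.3], "spin": 0}, {"slide": [0, 0, -0.3], "spin": 0}, {"slide": [0, 0, -0.3], "spin": 0}, {"slide": [0, 0, -0.3], "spin": 0}, {"slide": [0, 0, -0.3], "spin": 0}, {"slide": [0, 0, -0.3], "spin": 0}]' --gripper 0

```text
time_s: 23.45
tcp_pos: [0.4331, -0.2785, 0.0523]
ee_rot: [[-0.606, 0.795, 0.024], [0.796, 0.606, -0.006], [-0.019, 0.015, -1.0]]
wrist_force: [0.1, -0.4, -0.1]
gripper_width: 1.0
```

Request:
servo_tool --deltas '[{"slide": [0, 0, 0], "spin": -1}, {"slide": [0, 0, 0], "spin": -1}, {"slide": [0, 0, 0], "spin": -1}, {"slide": [0, 0, 0], "spin": -1}, {"slide": [0, 0, 0], "spin": -1}, {"slide": [0, 0, 0], "spin": -1}, {"slide": [0, 0, 0], "spin": -1}, {"slide": [0, 0, 0], "spin": -1}, {"slide": [0, 0, 0], "spin": -1}, {"slide": [0, 0, 0], "spin": -1}]'

```text
time_s: 24.45
tcp_pos: [0.4344, -0.279, 0.0593]
ee_rot: [[-0.861, -0.508, 0.03], [-0.509, 0.861, -0.008], [-0.022, -0.022, -1.0]]
wrist_force: [-0.7, 0.6, 0.4]
gripper_width: 0.998
```

```bash
python3 -c "
from h import *
plan(.4364,-.2782,.004,127.3); print(sense()['ee_rot'][:,2])"
```

```text
pos [ 0.4344 -0.279   0.0593] jaw 120.6 w 86.8 F [-0.7  0.6  0.4] t 24.45 j6 -45.0
SPIN units -0.84  SLIDE after [-0.08 -0.02  2.21]  mm 2.1
[ 0.03032542 -0.00759158 -0.99951125]
```

Request:
servo_tool --deltas '[{"slide": [0, 0, 0.3], "spin": -0.85}, {"slide": [0, 0, 0.7], "spin": 0}, {"slide": [0, 0, 0.7], "spin": 0}, {"slide": [0, 0, 0.5], "spin": 0}]'

```text
time_s: 24.85
tcp_pos: [0.4389, -0.2803, 0.0073]
ee_rot: [[-0.789, -0.613, 0.038], [-0.614, 0.789, -0.01], [-0.024, -0.032, -0.999]]
wrist_force: [-0.1, 0.0, -0.1]
gripper_width: 1.003
```

```bash
python3 -c "
from h import *
plan(.4341,-.2796,.004,127.3); print(sense()['ee_rot'][:,2])"
```

```text
pos [ 0.4389 -0.2803  0.0073] jaw 127.8 w 87.3 F [-0.1  0.  -0.1] t 24.85 j6 -37.0
SPIN units 0.07  SLIDE after [0.14 0.14 0.13]  mm 4.9
[ 0.03834325 -0.01017833 -0.99921279]
```

Request:
servo_tool --deltas '[{"slide": [0.14, 0.14, 0.12], "spin": 0.07}, {"slide": [0, 0, 0], "spin": 0}]'

```text
time_s: 25.05
tcp_pos: [0.4328, -0.2793, 0.0032]
ee_rot: [[-0.796, -0.605, 0.035], [-0.605, 0.796, -0.009], [-0.022, -0.029, -0.999]]
wrist_force: [0.3, -0.3, 0.2]
gripper_width: 0.995
```

Request:
servo_tool --deltas '[{"slide": [0, 0, 0], "spin": 0}, {"slide": [0, 0, 0], "spin": 0}, {"slide": [0, 0, 0], "spin": 0}, {"slide": [0, 0, 0], "spin": 0}, {"slide": [0, 0, 0], "spin": 0}, {"slide": [0, 0, 0], "spin": 0}]' --gripper 255

```text
time_s: 25.65
tcp_pos: [0.4341, -0.2798, 0.0059]
ee_rot: [[-0.796, -0.605, 0.04], [-0.605, 0.796, -0.011], [-0.025, -0.032, -0.999]]
wrist_force: [0.0, -0.5, -1.2]
gripper_width: 0.736
```

```bash
python3 -c "
from h import *
plan(.4341,-.2796,.004,127.3); print(sense()['ee_rot'][:,2])
c=snap('wrist','w10'); held(c,.024); snap('scene','s10')"
```

```text
pos [ 0.4341 -0.2798  0.0059] jaw 127.2 w 64.0 F [ 0.  -0.5 -1.2] t 25.65 j6 -38.0
SPIN units -0.01  SLIDE after [-0.    0.01  0.08]  mm 0.2
[ 0.03969136 -0.0105516  -0.99915627]
held tool x range [ 5.  38.9] y [-31.5  30.9]
```

View pics/w10.png

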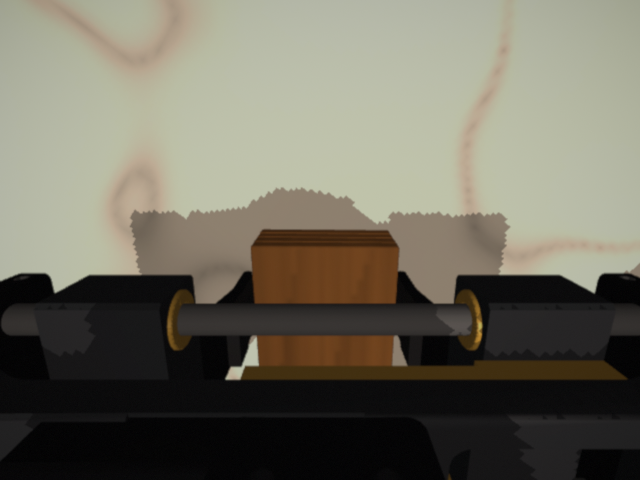

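View pics/s10.png

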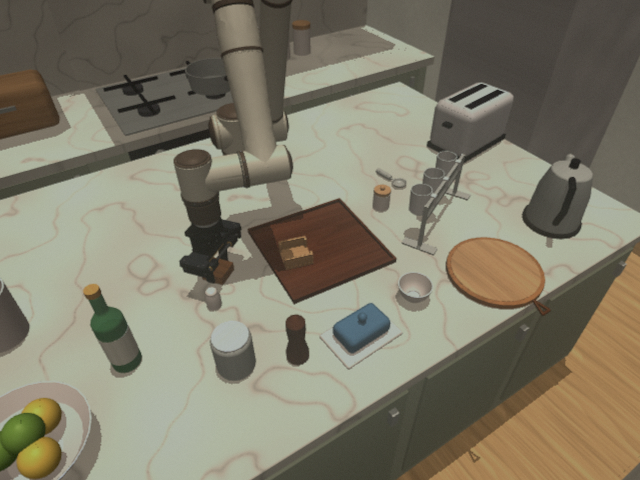

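Request:
servo_tool --deltas '[{"slide": [0, 0, 0.02], "spin": 0}, {"slide": [0, 0, 0.1], "spin": 0}, {"slide": [0, 0, 0.1], "spin": 0}]' --gripper 100

```text
time_s: 26.05
tcp_pos: [0.4341, -0.2798, 0.0055]
ee_rot: [[-0.795, -0.606, 0.038], [-0.606, 0.795, -0.011], [-0.023, -0.032, -0.999]]
wrist_force: [-4.4, 5.5, 21.6]
gripper_width: 0.732
```

Request:
servo_tool --deltas '[{"slide": [0, 0, 0.02], "spin": 0}, {"slide": [0, 0, 0.02], "spin": 0}, {"slide": [0, 0, 0.02], "spin": 0}, {"slide": [0, 0, 0.02], "spin": 0}]' --gripper 255

```text
time_s: 26.45
tcp_pos: [0.4347, -0.2798, 0.0056]
ee_rot: [[-0.794, -0.606, 0.039], [-0.607, 0.795, -0.012], [-0.024, -0.033, -0.999]]
wrist_force: [-2.1, 1.8, 9.1]
gripper_width: 0.731
```

Request:
servo_tool --deltas '[{"slide": [0, 0, 0.02], "spin": 0}, {"slide": [0, 0, 0.1], "spin": 0}, {"slide": [0, 0, 0.1], "spin": 0}]' --gripper 30

```text
time_s: 26.75
tcp_pos: [0.4361, -0.2808, 0.0016]
ee_rot: [[-0.793, -0.608, 0.04], [-0.609, 0.793, -0.014], [-0.024, -0.035, -0.999]]
wrist_force: [-5.4, 1.7, 33.9]
gripper_width: 0.864
```

```bash
python3 -c "
from h import *
plan(.4341,-.2796,.002,127.3); print(sense()['ee_rot'][:,2])"
```

```text
pos [ 0.4361 -0.2808  0.0016] jaw 127.5 w 75.2 F [-5.4  1.7 33.9] t 26.75 j6 -38.0
SPIN units 0.02  SLIDE after [ 0.03  0.09 -0.02]  mm 2.4
[ 0.04007806 -0.01352274 -0.99910504]
```

Request:
servo_tool --deltas '[{"slide": [0, 0.06, -0.06], "spin": 0}, {"slide": [0, 0, 0], "spin": 0}, {"slide": [0, 0, 0], "spin": 0}, {"slide": [0, 0, 0], "spin": 0}]' --gripper 255

```text
time_s: 27.15
tcp_pos: [0.4356, -0.2799, 0.0029]
ee_rot: [[-0.793, -0.608, 0.04], [-0.609, 0.793, -0.014], [-0.023, -0.035, -0.999]]
wrist_force: [-0.5, 1.8, 6.2]
gripper_width: 0.737
```

```bash
python3 -c "
from h import *
plan(.4341,-.2796,.002,127.3); print(sense()['ee_rot'][:,2])"
```

```text
pos [ 0.4356 -0.2799  0.0029] jaw 127.5 w 64.1 F [-0.5  1.8  6.2] t 27.15 j6 -38.0
SPIN units 0.02  SLIDE after [0.04 0.04 0.04]  mm 1.5
[ 0.03995896 -0.01386661 -0.9991051 ]
```

Request:
servo_tool --deltas '[{"slide": [0, 0, 0], "spin": 0}, {"slide": [0, 0, -0.3], "spin": 0}, {"slide": [0, 0, -0.5], "spin": 0}, {"slide": [0, 0, -0.8], "spin": 0}, {"slide": [0, 0, -0.9], "spin": 0}, {"slide": [0, 0, -0.9], "spin": 0}, {"slide": [0, 0, -0.9], "spin": 0}, {"slide": [0, 0, -0.9], "spin": 0}]'

```text
time_s: 27.95
tcp_pos: [0.4252, -0.2763, 0.1314]
ee_rot: [[-0.794, -0.607, 0.024], [-0.607, 0.795, -0.008], [-0.014, -0.021, -1.0]]
wrist_force: [-0.2, 0.1, -1.6]
gripper_width: 0.732
```

```bash
python3 -c "
from h import *
plan(.496,-.072,.1,75.5); print(sense()['ee_rot'][:,2])
c=snap('wrist','w11');held(c,.024)"
```

```text
pos [ 0.4252 -0.2763  0.1314] jaw 127.4 w 63.7 F [-0.2  0.1 -1.6] t 27.95 j6 -38.0
SPIN units 6.48  SLIDE after [-0.7   8.62  1.26]  mm 216.3
[ 0.02396648 -0.0075249  -0.99968444]
held tool x range [ 8.4 40.9] y [-28.8  33. ]
```

View pics/w11.png

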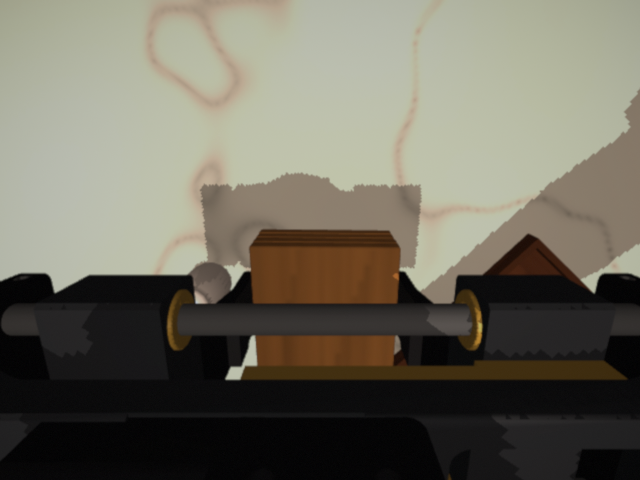

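Request:
servo_tool --deltas '[{"slide": [0, 0, -0.4], "spin": 0.93}, {"slide": [0, 0, -0.4], "spin": 0.93}, {"slide": [0, 0, 0], "spin": 0.93}, {"slide": [0, 0, 0], "spin": 0.93}, {"slide": [0, 0, 0], "spin": 0.93}, {"slide": [0, 0, 0], "spin": 0.93}, {"slide": [0, 0, 0], "spin": 0.93}]'

```text
time_s: 28.7
tcp_pos: [0.4247, -0.2759, 0.1543]
ee_rot: [[-0.957, 0.29, 0.03], [0.289, 0.957, -0.008], [-0.031, 0.001, -1.0]]
wrist_force: [-0.4, 0.5, -2.1]
gripper_width: 0.727
```

```bash
python3 -c "
from h import *
plan(.6,-.1,.15,75.5); print(sense()['ee_rot'][:,2])"
```

```text
pos [ 0.4247 -0.2759  0.1543] jaw 73.2 w 63.3 F [-0.4  0.5 -2.1] t 28.7 j6 -92.0
SPIN units -0.29  SLIDE after [-5.03  8.57  0.17]  mm 248.4
[ 0.03005619 -0.00784135 -0.99951745]
```

Request:
servo_tool --deltas '[{"slide": [0, 0, 0], "spin": -0.3}, {"slide": [-0.6, 1, 0], "spin": 0}, {"slide": [-0.6, 1, 0], "spin": 0}, {"slide": [-0.6, 1, 0], "spin": 0}, {"slide": [-0.6, 1, 0], "spin": 0}, {"slide": [-0.6, 1, 0], "spin": 0}, {"slide": [-0.6, 1, 0], "spin": 0}, {"slide": [-0.6, 1, 0], "spin": 0}, {"slide": [-0.6, 1, 0], "spin": 0}, {"slide": [0, 0, 0], "spin": 0}]'

```text
time_s: 29.7
tcp_pos: [0.5917, -0.1054, 0.1487]
ee_rot: [[-0.967, 0.256, 0.017], [0.256, 0.967, -0.003], [-0.018, 0.002, -1.0]]
wrist_force: [-1.3, 0.2, -1.0]
gripper_width: 0.733
```

```bash
python3 -c "
from h import *
c=snap('wrist','w12');
plan(.6,-.1,.15,75.5); print(sense()['ee_rot'][:,2])"
```

```text
pos [ 0.59   -0.1062  0.1484] jaw 75.1 w 63.7 F [-0.9 -0.3 -1.9] t 29.75 j6 -110.0
SPIN units -0.05  SLIDE after [-0.32  0.34 -0.06]  mm 11.7
[ 0.01512444 -0.00288132 -0.99988147]
```

View pics/w12.png

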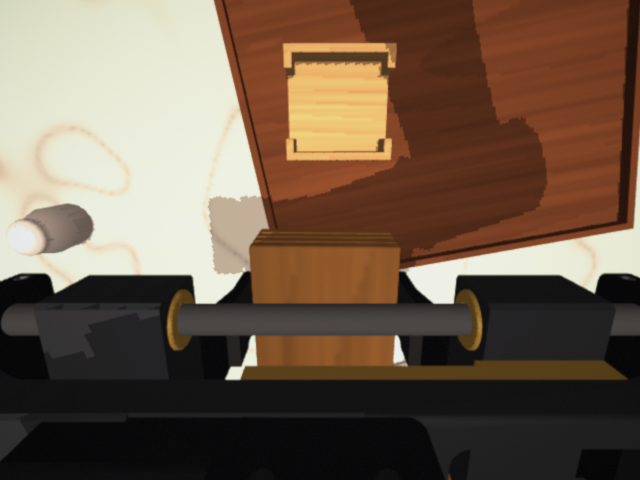

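```bash
python3 - <<'E'
from h import *
c=load('w12'); f=c['frame'][30:175,270:410]; cv2.imwrite('pics/h12.png',cv2.cvtColor(cv2.resize(f,None,fx=4,fy=4,interpolation=cv2.INTER_CUBIC),cv2.COLOR_RGB2BGR))
E
```

```text
(no output)
```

View pics/h12.png

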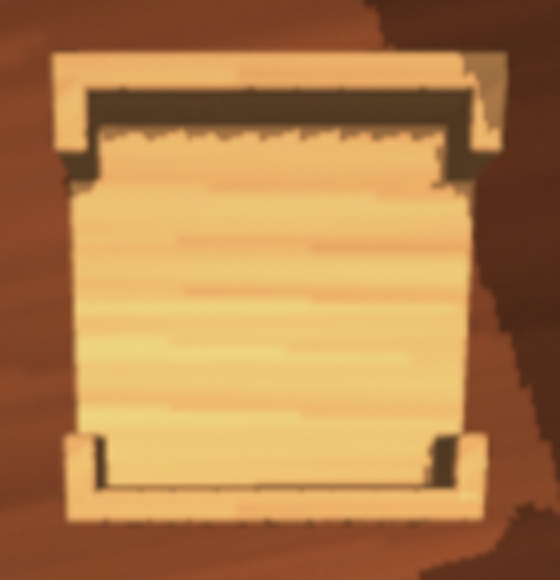

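```bash
python3 - <<'E'
from h import *
c=load('w12')
for Q in ([(52,53),(508,53),(485,520),(67,520)],[(88,90),(471,90),(453,490),(97,490)]):
    P=np.array([onz(c,u/4+270,v/4+30,.044) for u,v in Q])[:,:2]*1e3
    print(P.round(1).tolist(),P.mean(0).round(1)); 
    for i in range(4):
        d=P[(i+1)%4]-P[i]; print(np.linalg.norm(d).round(1),((np.degrees(np.arctan2(d[1],d[0])))%90).round(1))
held(c,.024)
E
```

```text
[[449.0, -97.5], [469.4, -20.7], [546.1, -40.7], [525.6, -117.7]] [497.5 -69.2]
79.5 75.1
79.3 75.4
79.7 75.1
79.3 75.2
[[456.1, -93.1], [473.4, -28.1], [539.1, -45.5], [521.8, -110.7]] [497.6 -69.3]
67.2 75.1
68.0 75.2
67.4 75.1
68.0 75.0Traceback (most recent call last):
  File "<stdin>", line 8, in <module>
  File "h.py", line 48, in held
    o=np.concatenate(out)*1e3; print('held tool x range',np.percentile(o[:,0],[1,99]).round(1),'y',np.percentile(o[:,1],[1,99]).round(1))
      ~~~~~~~~~~~~~~^^^^^
ValueError: need at least one array to concatenate
```

```bash
python3 - <<'E'
from h import *
c=load('w12'); s=sense();R=np.array(s['ee_rot']);p=np.array(s['tcp_pos'])
# rays in tool frame, tool-plane heights
for (u,v,h) in [(256,247.5,.025),(398,247.5,.025),(262,230.5,-.003),(391,230.5,-.003)]:
    e,d=ray(c,u,v); e=R.T@(e-p); d=R.T@d
    q=e+d*((-h)-e[2])/d[2]; print((q*1e3).round(1))
f=c['frame'][220:260,240:420]; cv2.imwrite('pics/p12.png',cv2.cvtColor(cv2.resize(f,None,fx=4,fy=4,interpolation=cv2.INTER_CUBIC),cv2.COLOR_RGB2BGR))
E
```

```text
[ 29.6 -28.1 -25. ]
[ 29.6  31.8 -25. ]
[ 30.1 -30.4   3. ]
[30.1 34.1  3. ]
```

View pics/p12.png

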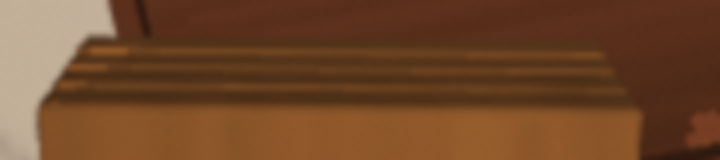

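Request:
servo_tool --deltas '[{"slide": [0.9, 0.05, 0], "spin": 0}, {"slide": [0.9, 0.05, 0], "spin": 0}, {"slide": [0.9, 0.05, 0.4], "spin": 0}, {"slide": [0.5, 0, 0.6], "spin": 0}, {"slide": [0, 0, 0.6], "spin": 0}, {"slide": [0, 0, 0.4], "spin": 0}, {"slide": [0, 0, 0], "spin": 0}]'

```text
time_s: 30.45
tcp_pos: [0.5043, -0.0852, 0.0923]
ee_rot: [[-0.965, 0.263, 0.007], [0.263, 0.965, -0.002], [-0.008, -0.0, -1.0]]
wrist_force: [-0.3, 0.3, -0.6]
gripper_width: 0.736
```

```bash
python3 -c "
from h import *
c=snap('wrist','w13');
plan(.5035,-.0709,.055,75.1); print(sense()['ee_rot'][:,2])"
```

```text
pos [ 0.505  -0.0852  0.093 ] jaw 74.8 w 63.8 F [ 0.1 -0.3 -1.1] t 30.5 j6 -114.0
SPIN units -0.04  SLIDE after [0.2  0.54 1.52]  mm 14.4
[ 0.00842946 -0.00247268 -0.99996141]
```

View pics/w13.png

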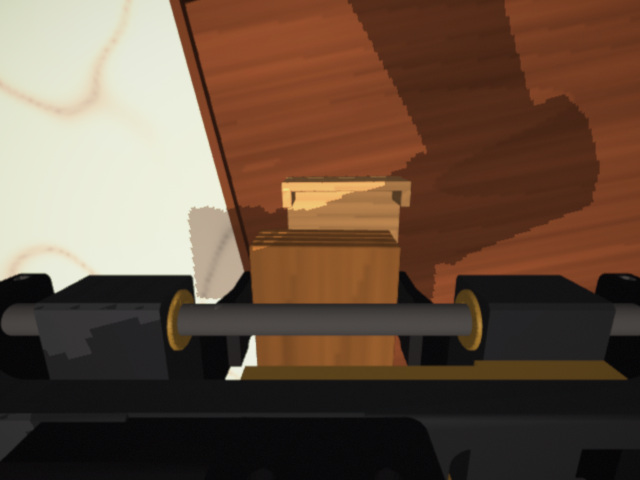

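Moving in gave tilt back to near zero. Align over the contact point.

Request:
servo_tool --deltas '[{"slide": [0.1, 0.5, 0.4], "spin": -0.04}, {"slide": [0, 0, 0.4], "spin": 0}, {"slide": [0, 0, 0.3], "spin": 0}, {"slide": [0, 0, 0], "spin": 0}]'

```text
time_s: 30.9
tcp_pos: [0.508, -0.0719, 0.0648]
ee_rot: [[-0.966, 0.257, 0.012], [0.257, 0.966, -0.002], [-0.012, 0.001, -1.0]]
wrist_force: [-0.0, 0.4, -2.1]
gripper_width: 0.732
```

```bash
python3 -c "
from h import *
plan(.5035,-.0709,.050,75.1); print(sense()['ee_rot'][:,2])
c=snap('wrist','w14');
for v in [(0,0)]: pass"
```

```text
pos [ 0.508  -0.0719  0.0648] jaw 75.1 w 63.7 F [-0.   0.4 -2.1] t 30.9 j6 -115.0
SPIN units 0.0  SLIDE after [ 0.18 -0.01  0.59]  mm 4.6
[ 0.01184443 -0.00224552 -0.99992733]
```

View pics/w14.png

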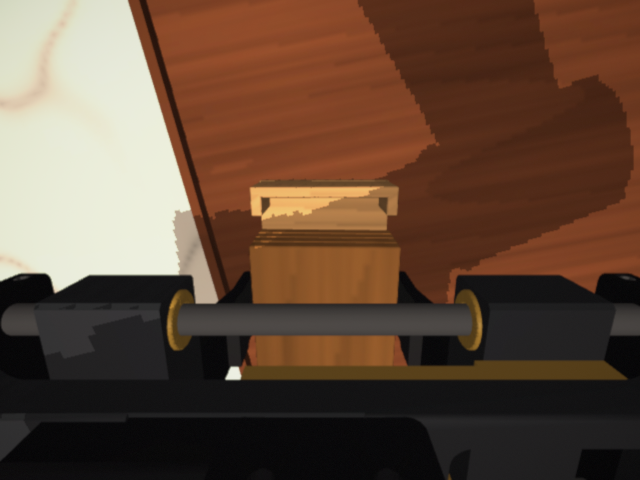

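Request:
servo_tool --deltas '[{"slide": [0.2, 0, 0.2], "spin": 0}, {"slide": [0.03, 0, 0.2], "spin": 0}, {"slide": [0.03, 0, 0.2], "spin": 0}]'

```text
time_s: 31.25
tcp_pos: [0.503, -0.0702, 0.0502]
ee_rot: [[-0.966, 0.257, 0.016], [0.257, 0.966, -0.002], [-0.016, 0.002, -1.0]]
wrist_force: [-0.4, -0.6, -0.5]
gripper_width: 0.735
```

```bash
python3 -c "
from h import *
plan(.5035,-.0709,.042,75.1); print(sense()['ee_rot'][:,2])"
```

```text
pos [ 0.503  -0.0702  0.0502] jaw 75.1 w 63.9 F [-0.4 -0.6 -0.5] t 31.25 j6 -116.0
SPIN units 0.0  SLIDE after [-0.03 -0.02  0.33]  mm 0.9
[ 0.01558492 -0.00205814 -0.99987643]
```

Request:
servo_tool --deltas '[{"slide": [0, 0, 0.15], "spin": 0}, {"slide": [0, 0, 0.15], "spin": 0}]'

```text
time_s: 31.45
tcp_pos: [0.5023, -0.0701, 0.0432]
ee_rot: [[-0.966, 0.256, 0.014], [0.256, 0.967, -0.002], [-0.014, 0.001, -1.0]]
wrist_force: [-3.9, 2.9, 8.3]
gripper_width: 0.732
```

```bash
python3 -c "
from h import *
plan(.5035,-.0709,.042,75.1); print(sense()['ee_rot'][:,2])
c=snap('wrist','w15');snap('scene','s15')"
```

```text
pos [ 0.5023 -0.0701  0.0432] jaw 75.1 w 63.7 F [-3.9  2.9  8.3] t 31.45 j6 -116.0
SPIN units 0.01  SLIDE after [-0.05 -0.02  0.05]  mm 1.4
[ 0.01408233 -0.00238957 -0.99989798]
```

View pics/w15.png

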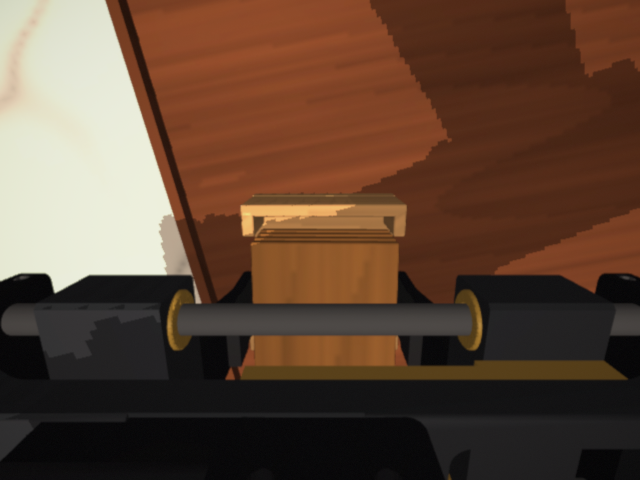

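```bash
python3 - <<'E'
from h import *
c=load('w15'); s=sense();R=np.array(s['ee_rot']);p=np.array(s['tcp_pos'])
for th in range(0,14,2):
    o=[]
    for q in [(31.2,0,-25),(31.2,0,3)]:
        q=np.array(q)-[0,0,-11]; a=np.radians(th)
        q=np.array([q[0]*np.cos(a)-q[2]*np.sin(a),0,q[0]*np.sin(a)+q[2]*np.cos(a)])+[0,0,-11]
        o.append(proj(c,p+R@(q/1e3)).round(1))
    print(th,o)
f=c['frame'][185:260,230:420]; cv2.imwrite('pics/p15.png',cv2.cvtColor(cv2.resize(f,None,fx=4,fy=4,interpolation=cv2.INTER_CUBIC),cv2.COLOR_RGB2BGR))
E
```

```text
0 [array([325.4, 246.7]), array([325.2, 231. ])]
2 [array([325.4, 244.9]), array([325.2, 231.5])]
4 [array([325.4, 243.3]), array([325.2, 232. ])]
6 [array([325.4, 241.7]), array([325.2, 232.6])]
8 [array([325.4, 240.2]), array([325.2, 233.3])]
10 [array([325.4, 238.8]), array([325.2, 234.1])]
12 [array([325.4, 237.5]), array([325.2, 234.9])]
```

View pics/p15.png

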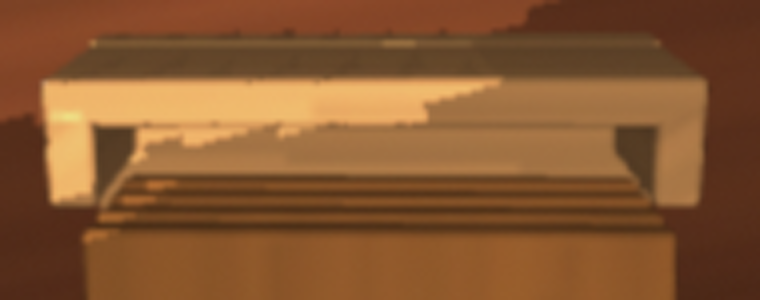

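Request:
servo_tool --deltas '[{"slide": [-0.02, 0, 0.15], "spin": 0}]'

```text
time_s: 31.65
tcp_pos: [0.5025, -0.0701, 0.0401]
ee_rot: [[-0.967, 0.256, 0.014], [0.256, 0.967, -0.002], [-0.014, 0.001, -1.0]]
wrist_force: [-4.3, 2.9, 7.7]
gripper_width: 0.734
```

```bash
python3 -c "
from h import *
plan(.5035,-.0709,.042,75.1); print(sense()['ee_rot'][:,2])
c=snap('wrist','w16');snap('scene','s16')
f=c['frame'][185:260,230:420]; cv2.imwrite('pics/p16.png',cv2.cvtColor(cv2.resize(f,None,fx=4,fy=4,interpolation=cv2.INTER_CUBIC),cv2.COLOR_RGB2BGR))"
```

```text
pos [ 0.5025 -0.0701  0.0401] jaw 75.2 w 63.9 F [-4.3  2.9  7.7] t 31.65 j6 -116.0
SPIN units 0.01  SLIDE after [-0.05 -0.02 -0.08]  mm 1.3
[ 0.01359366 -0.00241057 -0.9999047 ]
```

View pics/p16.png

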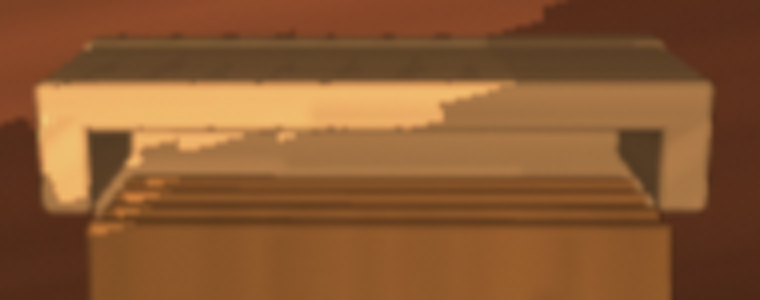

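```bash
python3 -c "
from h import *
c=load('s16')
f=c['frame'][195:285,230:350]; cv2.imwrite('pics/ps16.png',cv2.cvtColor(cv2.resize(f,None,fx=6,fy=6,interpolation=cv2.INTER_CUBIC),cv2.COLOR_RGB2BGR))"
```

```text
(no output)
```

View pics/ps16.png

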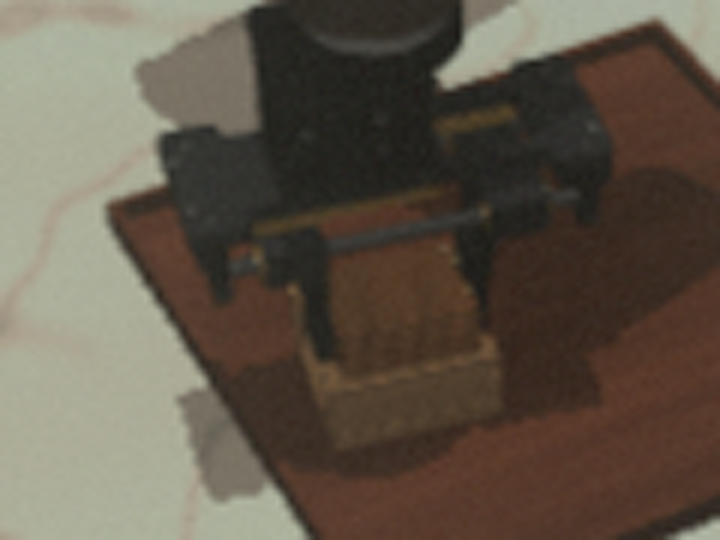

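Request:
servo_tool --deltas '[{"slide": [0, 0, 0.1], "spin": 0}, {"slide": [0.1, 0, 0], "spin": 0}, {"slide": [0.08, 0, 0], "spin": 0}]'

```text
time_s: 32.05
tcp_pos: [0.4987, -0.0689, 0.0384]
ee_rot: [[-0.967, 0.256, 0.015], [0.256, 0.967, -0.003], [-0.015, 0.001, -1.0]]
wrist_force: [-0.0, 0.1, -0.9]
gripper_width: 0.733
```

```bash
python3 -c "
from h import *
plan(.4985,-.0695,.042,75.1); print(sense()['ee_rot'][:,2])
c=snap('wrist','w17')
f=c['frame'][185:260,230:420]; cv2.imwrite('pics/p17.png',cv2.cvtColor(cv2.resize(f,None,fx=4,fy=4,interpolation=cv2.INTER_CUBIC),cv2.COLOR_RGB2BGR))"
```

```text
pos [ 0.4987 -0.0689  0.0384] jaw 75.2 w 63.7 F [-0.   0.1 -0.9] t 32.05 j6 -116.0
SPIN units 0.01  SLIDE after [-0.   -0.03 -0.15]  mm 0.6
[ 0.01518724 -0.00257412 -0.99988135]
```

View pics/p17.png

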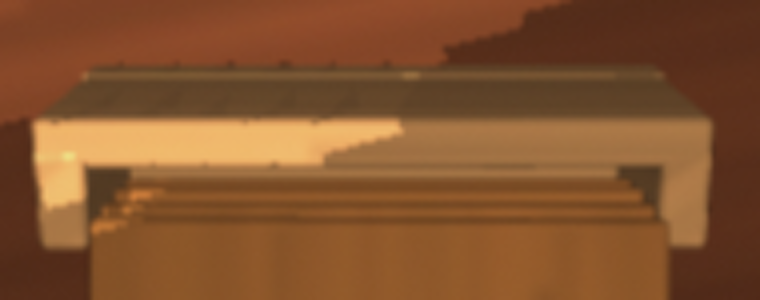

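Request:
servo_tool --deltas '[{"slide": [0, 0, 0.2], "spin": 0}, {"slide": [0, 0, 0.2], "spin": 0}]'

```text
time_s: 32.3
tcp_pos: [0.4987, -0.0688, 0.0279]
ee_rot: [[-0.967, 0.256, 0.016], [0.256, 0.967, -0.002], [-0.016, 0.002, -1.0]]
wrist_force: [0.3, -0.3, 0.1]
gripper_width: 0.73
```

Request:
servo_tool --deltas '[{"slide": [0, 0, 0.15], "spin": 0}, {"slide": [0, 0, 0.1], "spin": 0}]'

```text
time_s: 32.5
tcp_pos: [0.4998, -0.069, 0.0215]
ee_rot: [[-0.967, 0.254, 0.017], [0.254, 0.967, -0.003], [-0.017, 0.001, -1.0]]
wrist_force: [-1.9, -0.0, 13.6]
gripper_width: 0.731
```

```bash
python3 -c "
from h import *
plan(.4985,-.0695,.017,75.1); print(sense()['ee_rot'][:,2])
c=snap('wrist','w18')
f=c['frame'][185:260,230:420]; cv2.imwrite('pics/p18.png',cv2.cvtColor(cv2.resize(f,None,fx=4,fy=4,interpolation=cv2.INTER_CUBIC),cv2.COLOR_RGB2BGR))"
```

```text
pos [ 0.4998 -0.069   0.0215] jaw 75.3 w 63.6 F [-1.9 -0.  13.6] t 32.5 j6 -116.0
SPIN units 0.02  SLIDE after [ 0.05 -0.03  0.18]  mm 1.4
[ 0.01668348 -0.00321623 -0.99985565]
```

View pics/p18.png

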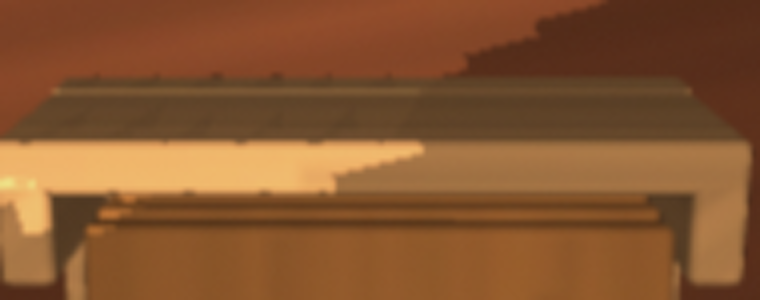

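Request:
servo_tool --deltas '[{"slide": [0.03, 0, 0.1], "spin": 0}]'

```text
time_s: 32.65
tcp_pos: [0.5001, -0.0691, 0.0205]
ee_rot: [[-0.967, 0.253, 0.017], [0.253, 0.967, -0.004], [-0.018, 0.0, -1.0]]
wrist_force: [-6.6, 2.0, 27.7]
gripper_width: 0.734
```

Request:
servo_tool --deltas '[{"slide": [0.02, 0, 0.1], "spin": 0}]'

```text
time_s: 32.75
tcp_pos: [0.5002, -0.0691, 0.0205]
ee_rot: [[-0.967, 0.253, 0.018], [0.253, 0.968, -0.005], [-0.018, -0.0, -1.0]]
wrist_force: [-8.5, 2.9, 27.1]
gripper_width: 0.734
```

```bash
python3 -c "
from h import *
plan(.4985,-.0695,.017,75.1); print(sense()['ee_rot'][:,2])
c=snap('wrist','w19')
f=c['frame'][185:260,230:420]; cv2.imwrite('pics/p19.png',cv2.cvtColor(cv2.resize(f,None,fx=4,fy=4,interpolation=cv2.INTER_CUBIC),cv2.COLOR_RGB2BGR))"
```

```text
pos [ 0.5002 -0.0691  0.0205] jaw 75.4 w 63.9 F [-8.5  2.9 27.1] t 32.75 j6 -116.0
SPIN units 0.03  SLIDE after [ 0.06 -0.03  0.14]  mm 1.7
[ 0.01765243 -0.0051066  -0.99983114]
```

View pics/p19.png

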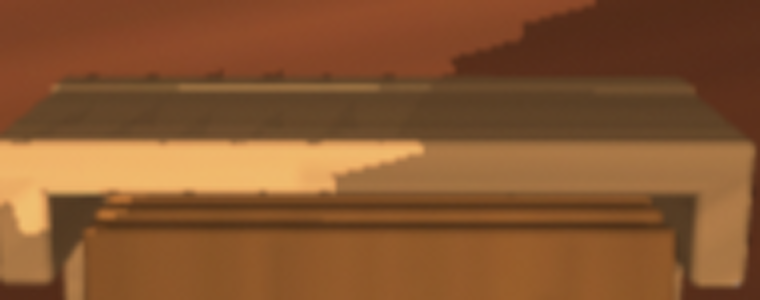

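Request:
servo_tool --deltas '[{"slide": [0.09, 0, -0.05], "spin": 0}, {"slide": [0.03, 0, 0.05], "spin": 0}]'

```text
time_s: 33.0
tcp_pos: [0.4979, -0.0682, 0.0212]
ee_rot: [[-0.967, 0.253, 0.02], [0.253, 0.968, -0.005], [-0.021, 0.0, -1.0]]
wrist_force: [0.5, -0.1, -1.3]
gripper_width: 0.733
```

```bash
python3 -c "
from h import *
plan(.4985,-.0695,.017,75.1); print(sense()['ee_rot'][:,2])
c=snap('scene','s20')
f=c['frame'][195:285,230:350]; cv2.imwrite('pics/ps20.png',cv2.cvtColor(cv2.resize(f,None,fx=6,fy=6,interpolation=cv2.INTER_CUBIC),cv2.COLOR_RGB2BGR))"
```

```text
pos [ 0.4979 -0.0682  0.0212] jaw 75.4 w 63.7 F [ 0.5 -0.1 -1.3] t 33.0 j6 -116.0
SPIN units 0.03  SLIDE after [-0.04 -0.04  0.17]  mm 1.4
[ 0.02006053 -0.00475055 -0.99978748]
```

View pics/ps20.png

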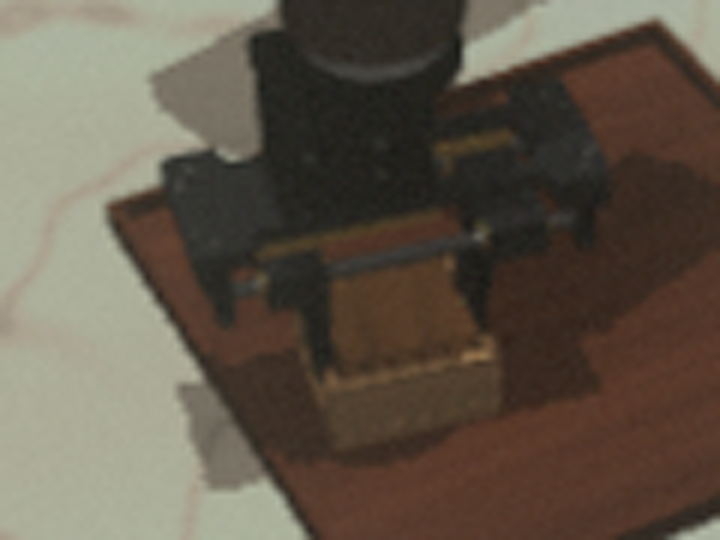

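Request:
servo_tool --deltas '[{"slide": [0, 0, 0.1], "spin": 0}]'

```text
time_s: 33.15
tcp_pos: [0.4986, -0.0683, 0.0188]
ee_rot: [[-0.968, 0.252, 0.021], [0.252, 0.968, -0.005], [-0.021, 0.0, -1.0]]
wrist_force: [0.9, -0.9, 7.4]
gripper_width: 0.733
```

Request:
servo_tool --deltas '[{"slide": [0, 0, 0.08], "spin": 0}]'

```text
time_s: 33.25
tcp_pos: [0.4992, -0.0685, 0.0171]
ee_rot: [[-0.968, 0.251, 0.021], [0.251, 0.968, -0.006], [-0.022, -0.0, -1.0]]
wrist_force: [-0.4, -1.2, 6.8]
gripper_width: 0.732
```

```bash
python3 -c "
from h import *
plan(.4985,-.0695,.017,75.1); print(sense()['ee_rot'][:,2])
c=snap('wrist','w21')
f=c['frame'][185:260,230:420]; cv2.imwrite('pics/p21.png',cv2.cvtColor(cv2.resize(f,None,fx=4,fy=4,interpolation=cv2.INTER_CUBIC),cv2.COLOR_RGB2BGR))"
```

```text
pos [ 0.4992 -0.0685  0.0171] jaw 75.5 w 63.7 F [-0.4 -1.2  6.8] t 33.25 j6 -116.0
SPIN units 0.05  SLIDE after [ 0.02 -0.04  0.  ]  mm 1.2
[ 0.02118001 -0.00583207 -0.99975867]
```

View pics/p21.png

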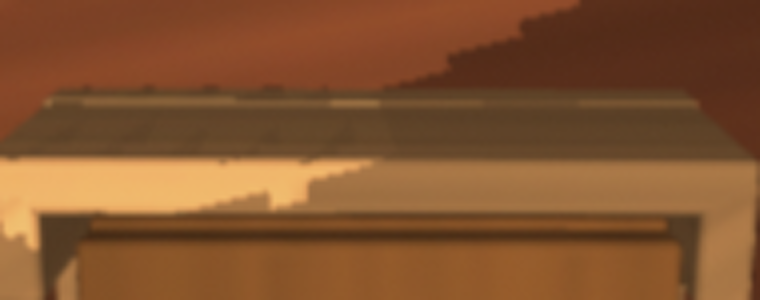

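Request:
servo_tool --deltas '[{"slide": [0.03, 0, 0.06], "spin": 0}]'

```text
time_s: 33.4
tcp_pos: [0.4996, -0.0686, 0.0159]
ee_rot: [[-0.968, 0.25, 0.022], [0.25, 0.968, -0.006], [-0.023, -0.001, -1.0]]
wrist_force: [-0.8, -0.4, 9.1]
gripper_width: 0.732
```

```bash
python3 -c "
from h import *
plan(.4985,-.0695,.017,75.1); print(sense()['ee_rot'][:,2])
c=snap('wrist','w22')
f=c['frame'][185:260,230:420]; cv2.imwrite('pics/p22.png',cv2.cvtColor(cv2.resize(f,None,fx=4,fy=4,interpolation=cv2.INTER_CUBIC),cv2.COLOR_RGB2BGR))"
```

```text
pos [ 0.4996 -0.0686  0.0159] jaw 75.5 w 63.7 F [-0.8 -0.4  9.1] t 33.4 j6 -117.0
SPIN units 0.05  SLIDE after [ 0.03 -0.05 -0.04]  mm 1.4
[ 0.02235767 -0.00643179 -0.99972935]
```

View pics/p22.png

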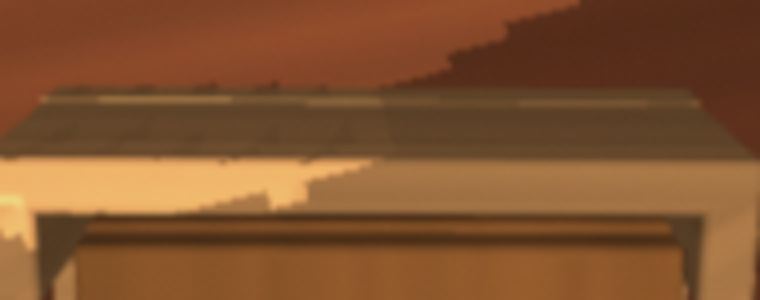

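Request:
servo_tool --deltas '[{"slide": [0, 0, 0], "spin": 0}, {"slide": [0, 0, 0], "spin": 0}, {"slide": [0, 0, 0], "spin": 0}]' --gripper 30

```text
time_s: 33.75
tcp_pos: [0.4994, -0.0688, 0.0145]
ee_rot: [[-0.968, 0.25, 0.021], [0.25, 0.968, -0.007], [-0.022, -0.001, -1.0]]
wrist_force: [0.2, 0.0, 2.0]
gripper_width: 0.862
```

Request:
servo_tool --deltas '[{"slide": [0, 0, -0.4], "spin": 0}, {"slide": [0, 0, -0.7], "spin": 0}, {"slide": [0, 0, -0.9], "spin": 0}, {"slide": [-0.8, 0, -1], "spin": 0}, {"slide": [-1, 0, -1], "spin": 0}, {"slide": [-1, 0, -1], "spin": 0}, {"slide": [0, 0, 0], "spin": 0}]' --gripper 0

```text
time_s: 34.45
tcp_pos: [0.5647, -0.0861, 0.1474]
ee_rot: [[-0.968, 0.249, 0.017], [0.249, 0.968, -0.008], [-0.018, -0.004, -1.0]]
wrist_force: [-0.8, 0.3, -0.3]
gripper_width: 0.996
```

```bash
python3 -c "
from h import *
c=snap('wrist','w23');snap('scene','s23');snap('top','t23')
plan(.4985,-.0695,.017,75.1); print(sense()['ee_rot'][:,2])"
```

```text
pos [ 0.5584 -0.0856  0.1423] jaw 75.5 w 87.2 F [ 0.1  0.6 -0.2] t 34.6 j6 -113.0
SPIN units 0.05  SLIDE after [2.48 0.01 5.01]  mm 62.1
[ 0.0047835  -0.00716987 -0.99996285]
```

View pics/w23.png

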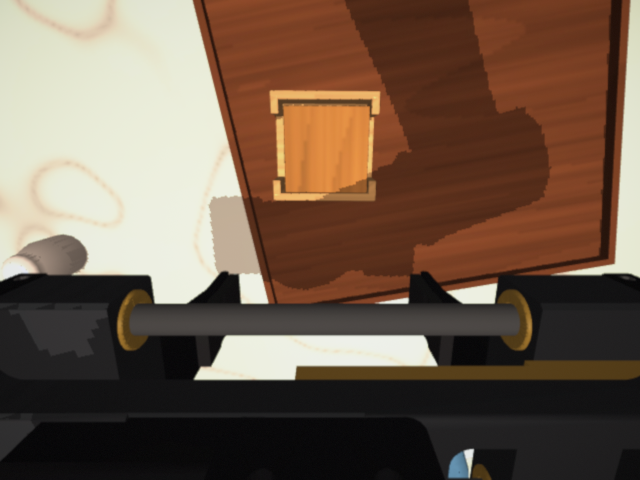

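View pics/t23.png

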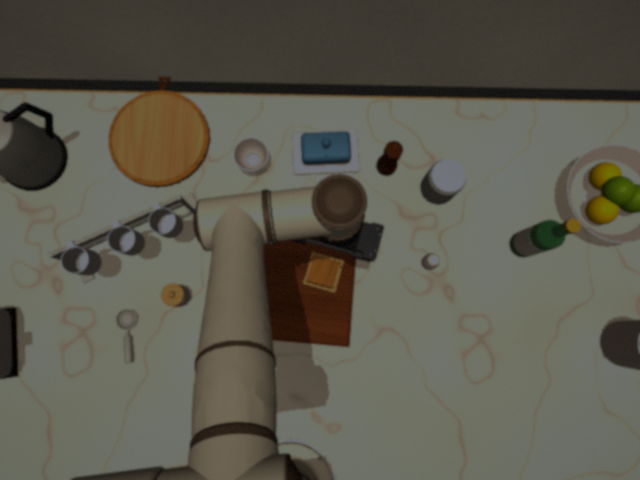

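```bash
python3 - <<'E'
from h import *
c=load('w23'); f=c['frame'][85:210,260:390]; cv2.imwrite('pics/h23.png',cv2.cvtColor(cv2.resize(f,None,fx=5,fy=5,interpolation=cv2.INTER_CUBIC),cv2.COLOR_RGB2BGR))
E
```

```text
(no output)
```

View pics/h23.png

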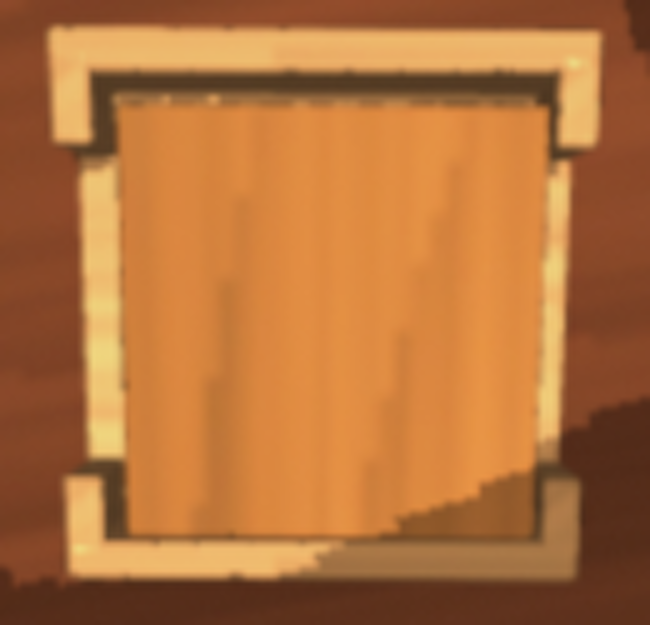

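Request:
servo_tool --deltas '[{"slide": [0, 0, -1], "spin": -0.94}, {"slide": [0, 0, -1], "spin": -0.94}, {"slide": [0, 0, -1], "spin": -0.94}, {"slide": [0, 0, -1], "spin": -0.94}, {"slide": [0, 0, -1], "spin": -0.94}, {"slide": [0, 0, -1], "spin": 0}, {"slide": [0, 0, -0.5], "spin": 0}]'

```text
time_s: 35.3
tcp_pos: [0.5457, -0.083, 0.2968]
ee_rot: [[-0.908, -0.419, -0.03], [-0.419, 0.908, -0.007], [0.03, 0.006, -1.0]]
wrist_force: [0.2, -0.2, -0.6]
gripper_width: 0.997
```

```bash
python3 -c "
from h import *
plan(.64,.40,.3,113); print(sense()['ee_rot'][:,2])"
```

```text
pos [ 0.5457 -0.083   0.2968] jaw 114.8 w 86.8 F [ 0.2 -0.2 -0.6] t 35.3 j6 -74.0
SPIN units 0.22  SLIDE after [-11.02  16.31  -0.13]  mm 492.1
[-0.02981861 -0.00718561 -0.9995295 ]
```

Request:
servo_tool --deltas '[{"slide": [-0.65, 1, 0], "spin": 0.2}, {"slide": [-0.65, 1, 0], "spin": 0}, {"slide": [-0.65, 1, 0], "spin": 0}, {"slide": [-0.65, 1, 0], "spin": 0}, {"slide": [-0.65, 1, 0], "spin": 0}, {"slide": [-0.65, 1, 0], "spin": 0}, {"slide": [-0.65, 1, 0], "spin": 0}, {"slide": [-0.65, 1, 0], "spin": 0}, {"slide": [-0.65, 1, 0], "spin": 0}, {"slide": [-0.65, 1, 0], "spin": 0}]'

```text
time_s: 36.3
tcp_pos: [0.583, 0.2175, 0.2786]
ee_rot: [[-0.919, -0.389, -0.06], [-0.389, 0.921, -0.016], [0.062, 0.008, -0.998]]
wrist_force: [0.7, -1.2, -0.1]
gripper_width: 0.999
```

```bash
python3 -c "
from h import *
plan(.64,.40,.3,113); print(sense()['ee_rot'][:,2])"
```

```text
pos [0.583  0.2175 0.2786] jaw 112.9 w 87.0 F [ 0.7 -1.2 -0.1] t 36.3 j6 -102.0
SPIN units -0.01  SLIDE after [-4.95  5.83 -0.86]  mm 191.2
[-0.06041576 -0.01648093 -0.99803723]
```

Request:
servo_tool --deltas '[{"slide": [-0.8, 0.9, -0.1], "spin": 0}, {"slide": [-0.8, 0.9, -0.1], "spin": 0}, {"slide": [-0.8, 0.9, -0.1], "spin": 0}, {"slide": [-0.8, 0.9, -0.1], "spin": 0}, {"slide": [-0.8, 0.9, -0.1], "spin": 0}, {"slide": [-0.5, 0.7, -0.1], "spin": 0}, {"slide": [0, 0, 0], "spin": 0}]'

```text
time_s: 37.0
tcp_pos: [0.6275, 0.3895, 0.2706]
ee_rot: [[-0.914, -0.395, -0.087], [-0.394, 0.919, -0.033], [0.094, 0.004, -0.996]]
wrist_force: [-0.0, -0.0, -1.0]
gripper_width: 0.997
```

```bash
python3 -c "
from h import *
snap('wrist','w24')
plan(.64,.40,.3,113); print(sense()['ee_rot'][:,2])"
```

```text
pos [0.6271 0.3883 0.2704] jaw 113.2 w 87.3 F [ 0.   0.4 -1.7] t 37.05 j6 -110.0
SPIN units 0.03  SLIDE after [-0.66  0.23 -1.19]  mm 17.4
[-0.08858663 -0.03429206 -0.99547801]
```

View pics/w24.png

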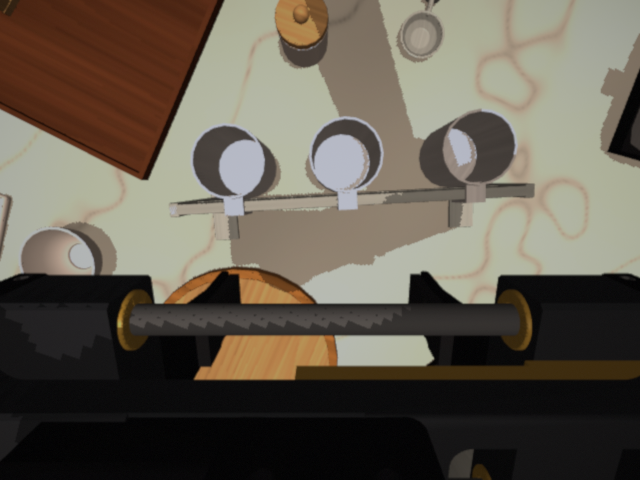

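```bash
python3 - <<'E'
from h import *
c=load('w24'); f=c['frame'][95:245,160:560]; cv2.imwrite('pics/m24.png',cv2.cvtColor(cv2.resize(f,None,fx=2,fy=2,interpolation=cv2.INTER_CUBIC),cv2.COLOR_RGB2BGR))
E
```

```text
(no output)
```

View pics/m24.png

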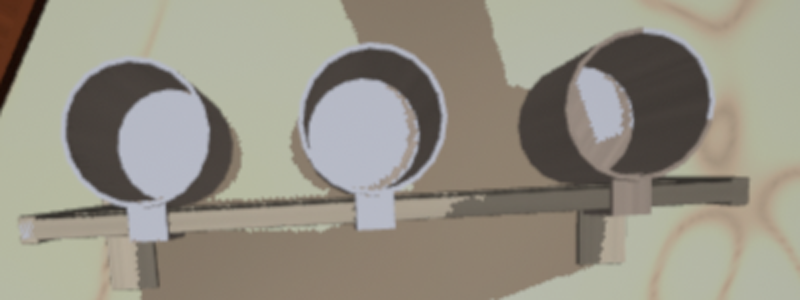

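```bash
python3 - <<'E'
from h import *
c=load('w24')
for n,a in dict(M1=[(137,132),(65,132),(209,132),(148,215)],M2=[(373,118),(300,118),(446,118),(375,205)],M3=[(640,103),(567,103),(713,103),(632,190)]).items():
    P=[onz(c,u/2+160,v/2+95,.16)*1e3 for u,v in a]; P=np.array(P)[:,:2]
    d=P[3]-P[0]; print(n,P[0].round(1),'diam',np.linalg.norm(P[2]-P[1]).round(1),'handle dir',np.degrees(np.arctan2(d[1],d[0])).round(1),np.linalg.norm(d).round(1))
for u,v in [(20,218),(748,178)]: print('bar end',(onz(c,u/2+160,v/2+95,.15)*1e3).round(1))
print('jar lid', onz(c,302,20,.074)*1e3, 'tray corner',onz(c,147,180,.016)*1e3)
t=load('top0'); print('jar top cam',onz(t,174,294,.068)*1e3)
E
```

```text
M1 [591.3 290.7] diam 57.5 handle dir 28.2 33.2
M2 [549.1 375.3] diam 58.2 handle dir 25.2 34.5
M3 [501.9 470.6] diam 58.2 handle dir 22.2 34.3
bar end [644.6 255.  150. ]
bar end [508.4 530.3 150. ]
jar lid [441.14692583 286.27239468  74.        ] tray corner [659.64446488 167.87800101  16.        ]
jar top cam [435.63332613 279.27388081  68.        ]
```

```bash
python3 -c "
from h import *
plan(.64,.30,.27,113)"
```

```text
pos [0.6271 0.3883 0.2704] jaw 113.2 w 87.3 F [ 0.   0.4 -1.7] t 37.05 j6 -110.0
SPIN units 0.03  SLIDE after [ 0.91 -3.45  0.01]  mm 89.2
```

Request:
servo_tool --deltas '[{"slide": [0.2, -0.6, 0], "spin": 0}, {"slide": [0.2, -0.6, 0], "spin": 0}, {"slide": [0.2, -0.6, 0], "spin": 0}, {"slide": [0.2, -0.6, 0], "spin": 0}, {"slide": [0.1, -0.6, 0], "spin": 0}, {"slide": [0, -0.4, 0], "spin": 0}, {"slide": [0, 0, 0], "spin": 0}]'

```text
time_s: 37.75
tcp_pos: [0.6394, 0.2866, 0.2738]
ee_rot: [[-0.917, -0.39, -0.09], [-0.388, 0.921, -0.036], [0.097, 0.002, -0.995]]
wrist_force: [-0.7, -0.3, -0.3]
gripper_width: 1.002
```

```bash
python3 -c "
from h import *
snap('wrist','w25')
plan(.64,.30,.3,113); print(sense()['ee_rot'][:,2])"
```

```text
pos [0.6393 0.2872 0.2739] jaw 112.9 w 86.7 F [-0.2 -0.8  0.2] t 37.8 j6 -104.0
SPIN units -0.01  SLIDE after [-0.23  0.46 -1.05]  mm 12.9
[-0.09022694 -0.03604008 -0.99526891]
```

Request:
servo_tool --deltas '[{"slide": [0, 0, 0], "spin": 0}, {"slide": [0, 0, 0], "spin": 0}, {"slide": [0, 0, 0], "spin": 0}, {"slide": [0, 0, 0], "spin": 0}]'

```text
time_s: 38.2
tcp_pos: [0.6391, 0.2892, 0.2731]
ee_rot: [[-0.916, -0.392, -0.091], [-0.39, 0.92, -0.036], [0.097, 0.002, -0.995]]
wrist_force: [-0.1, -0.9, 0.5]
gripper_width: 1.001
```

Request:
servo_tool --deltas '[{"slide": [0, 0, 0.2], "spin": 0}, {"slide": [0, 0, 0.2], "spin": 0}, {"slide": [0, 0, 0.2], "spin": 0}, {"slide": [0, 0, 0.2], "spin": 0}]'

```text
time_s: 38.6
tcp_pos: [0.6369, 0.2897, 0.2515]
ee_rot: [[-0.915, -0.393, -0.09], [-0.392, 0.919, -0.036], [0.097, 0.003, -0.995]]
wrist_force: [-0.5, -0.1, 0.5]
gripper_width: 1.0
```

Request:
servo_tool --deltas '[{"slide": [0.4, 0, 0], "spin": 0}, {"slide": [0.4, 0, 0], "spin": 0}, {"slide": [0.4, 0, 0], "spin": 0}, {"slide": [0.4, 0, 0], "spin": 0}]'

```text
time_s: 39.0
tcp_pos: [0.5988, 0.2732, 0.2507]
ee_rot: [[-0.915, -0.393, -0.095], [-0.391, 0.92, -0.039], [0.103, 0.002, -0.995]]
wrist_force: [1.0, -0.2, -0.1]
gripper_width: 1.002
```

```bash
python3 -c "
from h import *
plan(.591,.289,.2,113); print(sense()['ee_rot'][:,2],sense()['joints'])"
```

```text
pos [0.5988 0.2732 0.2507] jaw 113.1 w 87.2 F [ 1.  -0.2 -0.1] t 39.0 j6 -104.0
SPIN units 0.02  SLIDE after [0.04 0.7  2.03]  mm 17.6
[-0.09541    -0.03881691 -0.99468094] [  37.81080697   27.68661321   13.84818929   -1.6106864   -81.85860524
 -104.36818299]
```

Request:
servo_tool --deltas '[{"slide": [-0.4, 0, 0], "spin": 0}, {"slide": [-0.4, 0, 0], "spin": 0}, {"slide": [-0.4, 0, 0], "spin": 0}, {"slide": [-0.4, 0, 0], "spin": 0}]'

```text
time_s: 39.4
tcp_pos: [0.6373, 0.2896, 0.2468]
ee_rot: [[-0.915, -0.393, -0.094], [-0.391, 0.919, -0.038], [0.102, 0.002, -0.995]]
wrist_force: [0.1, -0.4, -0.5]
gripper_width: 0.996
```

Request:
servo_tool --deltas '[{"slide": [0, 0, -1], "spin": 0}, {"slide": [0, 0, -1], "spin": 0}, {"slide": [0, 0, -1], "spin": 0}]'

```text
time_s: 39.7
tcp_pos: [0.6472, 0.2934, 0.314]
ee_rot: [[-0.914, -0.392, -0.106], [-0.389, 0.92, -0.045], [0.115, 0.0, -0.993]]
wrist_force: [0.1, 0.1, -0.7]
gripper_width: 1.001
```

Request:
servo_tool --deltas '[{"slide": [0, 0, 1], "spin": 0}, {"slide": [0, 0, 1], "spin": 0}, {"slide": [0, 0, 1], "spin": 0}, {"slide": [0, 0, 0], "spin": 0}]'

```text
time_s: 40.1
tcp_pos: [0.6468, 0.2928, 0.2398]
ee_rot: [[-0.916, -0.391, -0.095], [-0.389, 0.92, -0.04], [0.103, 0.001, -0.995]]
wrist_force: [-0.4, 0.8, -1.2]
gripper_width: 1.0
```

Request:
servo_tool --deltas '[{"slide": [0, 0, 0], "spin": 1}, {"slide": [0, 0, 0], "spin": 1}, {"slide": [0, 0, 0], "spin": 1}, {"slide": [0, 0, 0], "spin": 1}]'

```text
time_s: 40.5
tcp_pos: [0.6516, 0.2939, 0.241]
ee_rot: [[-0.98, 0.175, -0.092], [0.179, 0.983, -0.041], [0.083, -0.057, -0.995]]
wrist_force: [0.3, 0.2, 1.1]
gripper_width: 0.999
```

Request:
servo_tool --deltas '[{"slide": [0, 0, 0], "spin": -1}, {"slide": [0, 0, 0], "spin": -1}, {"slide": [0, 0, 0], "spin": -1}, {"slide": [0, 0, 0], "spin": -1}]'

```text
time_s: 40.9
tcp_pos: [0.6571, 0.2955, 0.2448]
ee_rot: [[-0.919, -0.386, -0.085], [-0.384, 0.922, -0.04], [0.093, -0.004, -0.996]]
wrist_force: [0.1, 0.3, 0.5]
gripper_width: 0.999
```

Request:
servo_tool --deltas '[{"slide": [0, 0, -0.3], "spin": 1}, {"slide": [0, 0, -0.3], "spin": 1}, {"slide": [0, 0, -0.3], "spin": 1}, {"slide": [0, 0, -0.3], "spin": 1}, {"slide": [0, 0, -0.3], "spin": -1}, {"slide": [0, 0, -0.3], "spin": -1}, {"slide": [0, 0, -0.3], "spin": -1}, {"slide": [0, 0, 1], "spin": -1}, {"slide": [0, 0, 1], "spin": 0}]'

```text
time_s: 41.8
tcp_pos: [0.6711, 0.2994, 0.2617]
ee_rot: [[-0.92, -0.387, -0.06], [-0.386, 0.922, -0.033], [0.068, -0.007, -0.998]]
wrist_force: [0.9, -0.2, -0.8]
gripper_width: 0.997
```

Request:
servo_tool --deltas '[{"slide": [0, 0, 0], "spin": 0.5}, {"slide": [0, 0, 0], "spin": 0.5}, {"slide": [0, 0, 0], "spin": 0.5}, {"slide": [0, 0, 0], "spin": 0.5}, {"slide": [0, 0, 0], "spin": -0.5}, {"slide": [0, 0, 0], "spin": -0.5}, {"slide": [0, 0, 0], "spin": -0.5}, {"slide": [0, 0, 0], "spin": -0.5}]'

```text
time_s: 42.6
tcp_pos: [0.6795, 0.3012, 0.2644]
ee_rot: [[-0.921, -0.385, -0.053], [-0.384, 0.923, -0.034], [0.062, -0.011, -0.998]]
wrist_force: [0.8, 0.5, 0.0]
gripper_width: 1.001
```

Request:
servo_tool --deltas '[{"slide": [0, 0, -0.3], "spin": 1}, {"slide": [0, 0, -0.3], "spin": 1}, {"slide": [0, 0, -0.3], "spin": 1}, {"slide": [0, 0, -0.3], "spin": 1}, {"slide": [0, 0, -0.3], "spin": -1}, {"slide": [0, 0, -0.3], "spin": -1}, {"slide": [0, 0, -0.3], "spin": -1}, {"slide": [0, 0, 1], "spin": -1}, {"slide": [0, 0, 1], "spin": 0}]'

```text
time_s: 43.5
tcp_pos: [0.6924, 0.3043, 0.2812]
ee_rot: [[-0.923, -0.383, -0.029], [-0.382, 0.924, -0.027], [0.037, -0.014, -0.999]]
wrist_force: [0.4, 0.2, -0.0]
gripper_width: 1.002
```

```bash
python3 -c "
from h import *
plan(.591,.289,.2,113); print(sense()['ee_rot'][:,2],sense()['joints'])"
```

```text
pos [0.6924 0.3043 0.2812] jaw 112.5 w 87.2 F [ 0.4  0.2 -0. ] t 43.5 j6 -104.0
SPIN units -0.06  SLIDE after [3.97 1.02 3.25]  mm 102.5
[-0.02912666 -0.02727931 -0.99920342] [  36.03995755   35.79353973   31.42325021    0.28217725  -87.89937177
 -103.54782376]
```

```bash
python3 -c "
from h import *
c=snap('wrist','w26'); c=snap('wrist','w27')
f=c['frame'][60:260,120:620]; cv2.imwrite('pics/m27.png',cv2.cvtColor(cv2.resize(f,None,fx=1.6,fy=1.6,interpolation=cv2.INTER_CUBIC),cv2.COLOR_RGB2BGR))
print(sense()['tcp_pos'],sense()['ee_rot'][:,2])"
```

```text
[0.69076239 0.30353334 0.2777168 ] [-0.03649684 -0.03135043 -0.9988419 ]
```

View pics/m27.png

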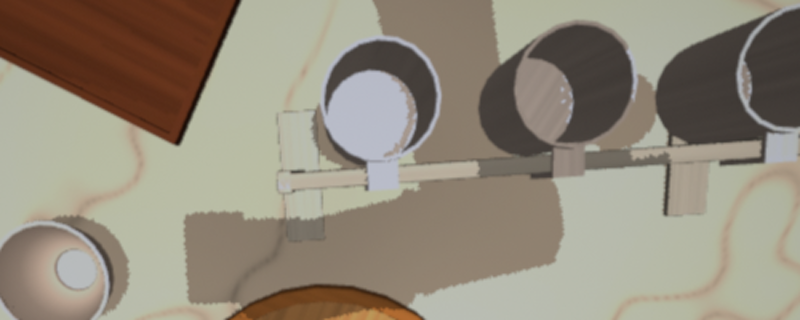

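```bash
python3 - <<'E'
from h import *
c=load('w27')
for n,a in dict(M1=[(380.5,99.5),(321,99.5),(440,99.5),(383,175)],M2=[(575,83),(514,83),(636,83),(568,165)]).items():
    P=np.array([onz(c,u/1.6+120,v/1.6+60,.16)*1e3 for u,v in a])[:,:2]
    d=P[3]-P[0]; print(n,P[0].round(1),'diam',np.linalg.norm(P[2]-P[1]).round(1),'hd',np.degrees(np.arctan2(d[1],d[0])).round(1))
print(c['eye'],(onz(c,178/1.6+120,144/1.6+60,.016)*1e3).round(1))
for u,v in [(279,182)]: print('bar end',(onz(c,u/1.6+120,v/1.6+60,.15)*1e3).round(1))
E
```

```text
M1 [592.4 289.7] diam 58.5 hd 25.6
M2 [549.6 374.2] diam 59.0 hd 22.9
[0.63054154 0.28124452 0.44156987] [660.6 164.4  16. ]
bar end [649.2 257.  150. ]
```

```bash
python3 -c "
from h import *
plan(.5924,.2897,.2,116.3)"
```

```text
pos [0.6908 0.3035 0.2777] jaw 112.4 w 87.1 F [-0.3 -0.4  0. ] t 43.6 j6 -104.0
SPIN units -0.49  SLIDE after [3.77 1.25 3.11]  mm 99.3
```

Request:
servo_tool --deltas '[{"slide": [0, 0, 0], "spin": -0.5}, {"slide": [0.7, 0.3, 0.1], "spin": 0}, {"slide": [0.8, 0.3, 0.1], "spin": 0}, {"slide": [0.8, 0.3, 0.3], "spin": 0}, {"slide": [0.8, 0.3, 0.9], "spin": 0}, {"slide": [0.5, 0, 0.9], "spin": 0}, {"slide": [0, 0, 0], "spin": 0}]' --gripper 30

```text
time_s: 44.3
tcp_pos: [0.6008, 0.2906, 0.2337]
ee_rot: [[-0.896, -0.444, -0.021], [-0.443, 0.896, -0.028], [0.031, -0.016, -0.999]]
wrist_force: [-0.6, 0.6, 1.2]
gripper_width: 0.881
```

```bash
python3 -c "
from h import *
plan(.5924,.2897,.18,116.3); print(sense()['ee_rot'][:,2])"
```

```text
pos [0.6008 0.2906 0.2337] jaw 116.3 w 76.6 F [-0.6  0.6  1.2] t 44.3 j6 -104.0
SPIN units 0.0  SLIDE after [0.32 0.12 2.15]  mm 8.4
[-0.02071737 -0.02823629 -0.99938656]
```

Request:
servo_tool --deltas '[{"slide": [0.25, 0.15, 0.7], "spin": 0}, {"slide": [0, 0, 0.7], "spin": 0}, {"slide": [0, 0, 0.4], "spin": 0}, {"slide": [0, 0, 0], "spin": 0}]'

```text
time_s: 44.7
tcp_pos: [0.6004, 0.2936, 0.1973]
ee_rot: [[-0.896, -0.444, -0.006], [-0.443, 0.896, -0.023], [0.016, -0.018, -1.0]]
wrist_force: [0.4, 1.0, -0.5]
gripper_width: 0.884
```

```bash
python3 -c "
from h import *
snap('wrist','w28')
plan(.5924,.2897,.11,116.3); print(sense()['ee_rot'][:,2])"
```

```text
pos [0.601  0.2938 0.1983] jaw 116.4 w 76.9 F [-0.1 -0.4  0.7] t 44.75 j6 -104.0
SPIN units 0.01  SLIDE after [0.38 0.   3.53]  mm 9.6
[-0.00416771 -0.02205202 -0.99974814]
```

View pics/w28.png

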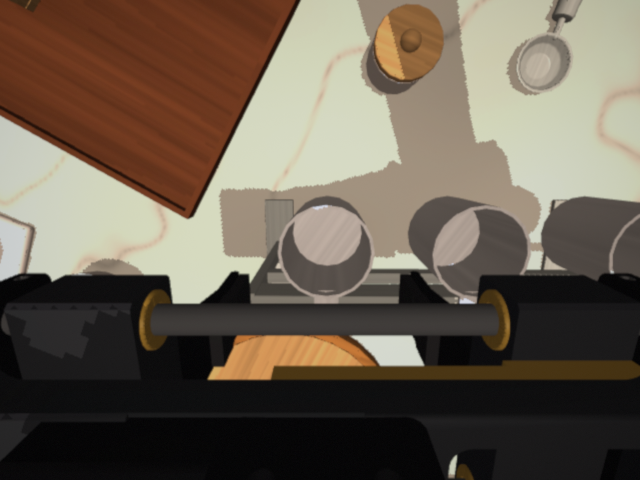

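```bash
python3 - <<'E'
from h import *
c=load('w28')
for a in [(326,248),(279,248),(373,248),(469,250)]: print((onz(c,*a,.16)*1e3).round(1))
print('jar',(onz(c,410,41,.08)*1e3).round(1),(onz(c,408,44,.068)*1e3).round(1))
plan(.5924,.2897,.11,116.3)
E
```

```text
[588.7 287.9 160. ]
[601.6 262.1 160. ]
[575.8 313.6 160. ]
[550.9 366.3 160. ]
jar [439.2 281.9  80. ] [437.5 282.3  68. ]
pos [0.601  0.2938 0.1983] jaw 116.4 w 76.9 F [-0.1 -0.4  0.7] t 44.75 j6 -104.0
SPIN units 0.01  SLIDE after [0.38 0.   3.53]  mm 9.6
```

Request:
servo_tool --deltas '[{"slide": [0.4, 0, 0.2], "spin": 0}, {"slide": [0.1, 0, 0.4], "spin": 0}, {"slide": [0, 0, 0.3], "spin": 0}, {"slide": [0, 0, 0], "spin": 0}]'

```text
time_s: 45.15
tcp_pos: [0.5936, 0.2894, 0.1792]
ee_rot: [[-0.896, -0.444, 0.003], [-0.444, 0.896, -0.019], [0.005, -0.018, -1.0]]
wrist_force: [-0.5, 0.0, 0.2]
gripper_width: 0.883
```

```bash
python3 -c "
from h import *
plan(.590,.2883,.11,116.3); print(sense()['ee_rot'][:,2])"
```

```text
pos [0.5936 0.2894 0.1792] jaw 116.3 w 76.8 F [-0.5  0.   0.2] t 45.15 j6 -105.0
SPIN units 0.01  SLIDE after [0.15 0.02 2.77]  mm 3.8
[ 0.0031859  -0.01864447 -0.9998211 ]
```

Request:
servo_tool --deltas '[{"slide": [0.15, 0.02, 0.3], "spin": 0}, {"slide": [0, 0, 0.6], "spin": 0}, {"slide": [0, 0.02, 0.6], "spin": 0}, {"slide": [0, 0.02, 0.6], "spin": 0}, {"slide": [0, 0, 0.5], "spin": 0}]'

```text
time_s: 45.65
tcp_pos: [0.5918, 0.2891, 0.1139]
ee_rot: [[-0.896, -0.444, 0.009], [-0.444, 0.896, -0.015], [-0.001, -0.018, -1.0]]
wrist_force: [0.7, -0.2, -0.2]
gripper_width: 0.88
```

```bash
python3 -c "
from h import *
plan(.590,.2883,.11,116.3); print(sense()['ee_rot'][:,2])"
```

```text
pos [0.5918 0.2891 0.1139] jaw 116.4 w 76.5 F [ 0.7 -0.2 -0.2] t 45.65 j6 -105.0
SPIN units 0.01  SLIDE after [0.08 0.   0.15]  mm 1.9
[ 0.00887821 -0.01524229 -0.99984441]
```

Request:
servo_tool --deltas '[{"slide": [0.06, 0, 0.1], "spin": 0}, {"slide": [0, 0, 0], "spin": 0}, {"slide": [0, 0, 0], "spin": 0}, {"slide": [0, 0, 0], "spin": 0}, {"slide": [0, 0, 0], "spin": 0}]' --gripper 255

```text
time_s: 46.15
tcp_pos: [0.5895, 0.2878, 0.1098]
ee_rot: [[-0.896, -0.444, 0.006], [-0.444, 0.896, -0.017], [0.002, -0.018, -1.0]]
wrist_force: [-0.3, -0.0, -0.4]
gripper_width: 0.688
```

```bash
python3 -c "
from h import *
snap('scene','s29')
plan(.590,.2883,.11,116.3); print(sense()['ee_rot'][:,2])"
```

```text
pos [0.5895 0.2878 0.1098] jaw 116.3 w 59.5 F [ 0.   0.1 -1. ] t 46.2 j6 -105.0
SPIN units 0.01  SLIDE after [-0.03  0.01 -0.01]  mm 0.7
[ 0.00624593 -0.01708262 -0.99983457]
```

Request:
servo_tool --deltas '[{"slide": [0, 0, -0.3], "spin": 0}, {"slide": [0, 0, -0.4], "spin": 0}, {"slide": [0, 0, -0.4], "spin": 0}, {"slide": [0, 0, -0.4], "spin": 0}, {"slide": [0, 0, -0.4], "spin": 0}, {"slide": [0, 0, -0.3], "spin": 0}]'

```text
time_s: 46.8
tcp_pos: [0.589, 0.2887, 0.1702]
ee_rot: [[-0.896, -0.444, 0.007], [-0.444, 0.896, -0.017], [0.002, -0.018, -1.0]]
wrist_force: [0.6, -0.5, -2.3]
gripper_width: 0.689
```

```bash
python3 -c "
from h import *
snap('wrist','w30')
plan(.590,.2883,.11,116.3); print(sense()['ee_rot'][:,2])"
```

```text
pos [0.5899 0.2891 0.1718] jaw 116.4 w 59.9 F [-0.5  0.5 -0.1] t 46.85 j6 -105.0
SPIN units 0.01  SLIDE after [ 0.01 -0.03  2.47]  mm 0.8
[ 0.00932165 -0.01541694 -0.9998377 ]
```

View pics/w30.png

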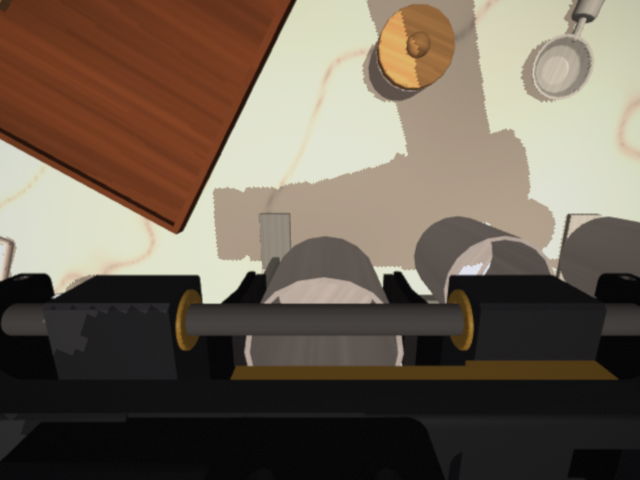

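Request:
servo_tool --deltas '[{"slide": [0.6, 0, 0], "spin": 0}, {"slide": [0.7, 0, -0.2], "spin": 0}, {"slide": [0.7, 0, -0.2], "spin": 0}, {"slide": [0.6, 0, -0.2], "spin": 0}, {"slide": [0, 0, 0], "spin": 0}]'

```text
time_s: 47.35
tcp_pos: [0.5304, 0.2602, 0.1884]
ee_rot: [[-0.896, -0.444, 0.012], [-0.444, 0.896, -0.013], [-0.005, -0.017, -1.0]]
wrist_force: [1.0, -0.3, -0.9]
gripper_width: 0.691
```

```bash
python3 -c "
from h import *
plan(.592,.108,.11,116.3); print(sense()['ee_rot'][:,2])"
```

```text
pos [0.5304 0.2602 0.1884] jaw 116.3 w 60.1 F [ 1.  -0.3 -0.9] t 47.35 j6 -107.0
SPIN units 0.01  SLIDE after [ 0.49 -6.55  3.13]  mm 164.1
[ 0.01202141 -0.01309072 -0.99984205]
```

Request:
servo_tool --deltas '[{"slide": [0, -0.6, 0], "spin": 0}, {"slide": [0, -0.8, 0], "spin": 0}, {"slide": [0.1, -0.8, 0], "spin": 0}, {"slide": [0.1, -0.8, 0], "spin": 0}, {"slide": [0.1, -0.8, 0], "spin": 0}, {"slide": [0.1, -0.8, 0], "spin": 0}, {"slide": [0.1, -0.8, 0.4], "spin": 0}, {"slide": [0, -0.6, 0.6], "spin": 0}, {"slide": [0, -0.4, 0.6], "spin": 0}, {"slide": [0, 0, 0.4], "spin": 0}]'

```text
time_s: 48.35
tcp_pos: [0.6029, 0.1011, 0.1398]
ee_rot: [[-0.897, -0.443, 0.02], [-0.443, 0.897, -0.012], [-0.012, -0.019, -1.0]]
wrist_force: [-0.2, 0.4, -1.0]
gripper_width: 0.688
```

```bash
python3 -c "
from h import *
plan(.592,.108,.05,116.3); print(sense()['ee_rot'][:,2])"
```

```text
pos [0.6029 0.1011 0.1398] jaw 116.3 w 59.8 F [-0.2  0.4 -1. ] t 48.35 j6 -90.0
SPIN units -0.0  SLIDE after [0.27 0.44 3.59]  mm 12.9
[ 0.01955924 -0.01189652 -0.99973792]
```

Request:
servo_tool --deltas '[{"slide": [0.25, 0.4, 0.6], "spin": 0}, {"slide": [0, 0, 0.8], "spin": 0}, {"slide": [0, 0, 0.8], "spin": 0}, {"slide": [0, 0, 0.8], "spin": 0}, {"slide": [0, 0, 0.5], "spin": 0}]'

```text
time_s: 48.85
tcp_pos: [0.5978, 0.106, 0.0484]
ee_rot: [[-0.897, -0.442, 0.023], [-0.442, 0.897, -0.012], [-0.015, -0.02, -1.0]]
wrist_force: [-0.2, -1.1, -1.0]
gripper_width: 0.687
```

```bash
python3 -c "
from h import *
plan(.592,.108,.029,116.3); print(sense()['ee_rot'][:,2])"
```

```text
pos [0.5978 0.106  0.0484] jaw 116.2 w 59.8 F [-0.2 -1.1 -1. ] t 48.85 j6 -91.0
SPIN units -0.01  SLIDE after [0.17 0.18 0.77]  mm 6.2
[ 0.02277368 -0.01158824 -0.99967348]
```

Request:
servo_tool --deltas '[{"slide": [0.1, 0.1, 0.25], "spin": 0}, {"slide": [0, 0, 0.25], "spin": 0}, {"slide": [0, 0, 0.2], "spin": 0}]'

```text
time_s: 49.15
tcp_pos: [0.5955, 0.1074, 0.0292]
ee_rot: [[-0.897, -0.442, 0.023], [-0.443, 0.897, -0.012], [-0.015, -0.021, -1.0]]
wrist_force: [1.3, 1.4, 8.9]
gripper_width: 0.685
```

Request:
servo_tool --deltas '[{"slide": [0, 0, 0.06], "spin": 0}]'

```text
time_s: 49.25
tcp_pos: [0.5963, 0.1077, 0.0289]
ee_rot: [[-0.896, -0.443, 0.024], [-0.444, 0.896, -0.012], [-0.016, -0.022, -1.0]]
wrist_force: [-2.4, 0.2, 8.2]
gripper_width: 0.682
```

```bash
python3 -c "
from h import *
plan(.592,.108,.029,116.3); print(sense()['ee_rot'][:,2])
snap('scene','s31')"
```

```text
pos [0.5963 0.1077 0.0289] jaw 116.3 w 59.3 F [-2.4  0.2  8.2] t 49.25 j6 -91.0
SPIN units 0.0  SLIDE after [ 0.15  0.09 -0.01]  mm 4.3
[ 0.02422074 -0.01215881 -0.99963269]
```

View pics/s31.png

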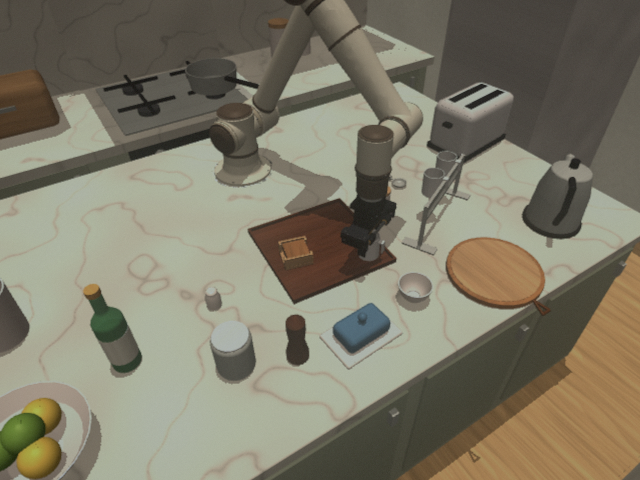

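Request:
servo_tool --deltas '[{"slide": [0, 0, 0], "spin": 0}, {"slide": [0, 0, 0], "spin": 0}, {"slide": [0, 0, 0], "spin": 0}]' --gripper 30

```text
time_s: 49.6
tcp_pos: [0.5978, 0.1084, 0.0311]
ee_rot: [[-0.896, -0.444, 0.029], [-0.444, 0.896, -0.01], [-0.021, -0.022, -1.0]]
wrist_force: [0.2, -0.9, 0.3]
gripper_width: 0.85
```

Request:
servo_tool --deltas '[{"slide": [0, 0, -0.5], "spin": 0}, {"slide": [0, 0, -1], "spin": 0}, {"slide": [0, 0, -1], "spin": 0}, {"slide": [0, 0, -1], "spin": 0}, {"slide": [0, 0, -1], "spin": 0}, {"slide": [0, 0, -1], "spin": 0}, {"slide": [0, 0, -1], "spin": 0}, {"slide": [0, 0, -1], "spin": 0}]'

```text
time_s: 50.4
tcp_pos: [0.5906, 0.1093, 0.2287]
ee_rot: [[-0.896, -0.443, 0.026], [-0.444, 0.896, -0.012], [-0.019, -0.022, -1.0]]
wrist_force: [0.1, -0.2, 0.5]
gripper_width: 0.887
```

```bash
python3 -c "
from h import *
snap('scene','s32');snap('wrist','w32')
plan(.56,.42,.25,116.3); print(sense()['ee_rot'][:,2])"
```

```text
pos [0.5931 0.1099 0.2324] jaw 116.4 w 76.7 F [-0.  -0.6  0. ] t 50.5 j6 -91.0
SPIN units 0.01  SLIDE after [-4.31 11.7  -0.7 ]  mm 311.8
[ 0.03529527 -0.00917131 -0.99933484]
```

View pics/s32.png

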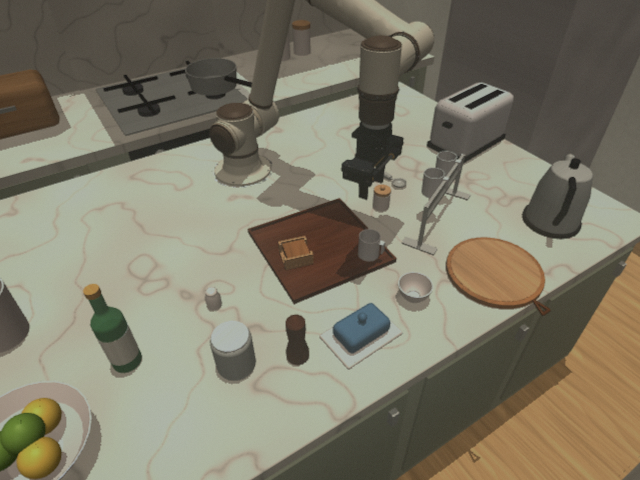

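```bash
python3 -c "
from h import *
plan(.562,.378,.21,116.3)"
```

```text
pos [0.5931 0.1099 0.2324] jaw 116.4 w 76.7 F [-0.  -0.6  0. ] t 50.5 j6 -91.0
SPIN units 0.01  SLIDE after [-3.64 10.16  0.9 ]  mm 269.9
```

Request:
servo_tool --deltas '[{"slide": [-0.3, 1, 0], "spin": 0}, {"slide": [-0.4, 1, 0], "spin": 0}, {"slide": [-0.4, 1, 0], "spin": 0}, {"slide": [-0.4, 1, 0], "spin": 0}, {"slide": [-0.4, 1, 0], "spin": 0}, {"slide": [-0.4, 1, 0], "spin": 0}, {"slide": [-0.4, 1, 0], "spin": 0}, {"slide": [-0.4, 1, 0], "spin": 0}, {"slide": [-0.4, 0.8, 0], "spin": 0}, {"slide": [0, 0, 0], "spin": 0}]'

```text
time_s: 51.5
tcp_pos: [0.5712, 0.3527, 0.2347]
ee_rot: [[-0.897, -0.441, 0.038], [-0.441, 0.897, -0.006], [-0.031, -0.022, -0.999]]
wrist_force: [-0.3, -0.1, -0.5]
gripper_width: 0.884
```

```bash
python3 -c "
from h import *
snap('wrist','w33')
plan(.562,.378,.2,116.3); print(sense()['ee_rot'][:,2])"
```

```text
pos [0.5712 0.3514 0.2348] jaw 116.1 w 76.6 F [0.2 0.6 0.5] t 51.55 j6 -111.0
SPIN units -0.03  SLIDE after [-0.14  1.12  1.39]  mm 28.1
[ 0.03778698 -0.00669551 -0.99926339]
```

View pics/w33.png

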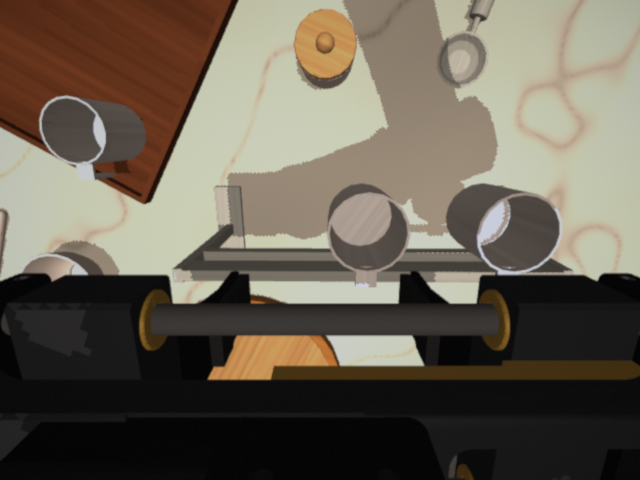

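```bash
python3 - <<'E'
from h import *
c=load('w33')
for a in [(368.5,231),(328,231),(409,231),(518.5,230)]: print((onz(c,*a,.16)*1e3).round(1))
plan(.55,.375,.18,116.3)
E
```

```text
[547.3 373.9 160. ]
[560.2 348.  160. ]
[534.5 399.6 160. ]
[499.7 468.1 160. ]
pos [0.5712 0.3514 0.2348] jaw 116.1 w 76.6 F [0.2 0.6 0.5] t 51.55 j6 -111.0
SPIN units -0.03  SLIDE after [0.34 1.22 2.19]  mm 31.7
```

Request:
servo_tool --deltas '[{"slide": [0.3, 0.6, 0.3], "spin": -0.03}, {"slide": [0.25, 0.6, 0.7], "spin": 0}, {"slide": [0, 0, 0.7], "spin": 0}, {"slide": [0, 0, 0.4], "spin": 0}]'

```text
time_s: 51.95
tcp_pos: [0.5458, 0.3705, 0.1815]
ee_rot: [[-0.896, -0.441, 0.039], [-0.442, 0.897, -0.004], [-0.033, -0.021, -0.999]]
wrist_force: [-0.5, 0.1, -0.2]
gripper_width: 0.883
```

```bash
python3 -c "
from h import *
plan(.549,.3742,.11,116.3); print(sense()['ee_rot'][:,2])"
```

```text
pos [0.5458 0.3705 0.1815] jaw 116.2 w 76.8 F [-0.5  0.1 -0.2] t 51.95 j6 -114.0
SPIN units -0.01  SLIDE after [-0.18  0.07  2.86]  mm 4.9
[ 0.03948473 -0.00436414 -0.99921064]
```

Request:
servo_tool --deltas '[{"slide": [-0.05, 0.07, 0.4], "spin": 0}, {"slide": [0, 0, 0.6], "spin": 0}, {"slide": [0, 0, 0.6], "spin": 0}, {"slide": [0, 0, 0.6], "spin": 0}, {"slide": [0, 0, 0.5], "spin": 0}]'

```text
time_s: 52.45
tcp_pos: [0.5495, 0.3709, 0.1125]
ee_rot: [[-0.898, -0.439, 0.042], [-0.439, 0.898, -0.002], [-0.036, -0.021, -0.999]]
wrist_force: [0.8, -0.9, 0.1]
gripper_width: 0.878
```

```bash
python3 -c "
from h import *
plan(.549,.3742,.11,116.3); print(sense()['ee_rot'][:,2])"
```

```text
pos [0.5495 0.3709 0.1125] jaw 116.0 w 76.4 F [ 0.8 -0.9  0.1] t 52.45 j6 -114.0
SPIN units -0.03  SLIDE after [-0.04  0.12  0.1 ]  mm 3.3
[ 0.04173632 -0.00246548 -0.99912562]
```

Request:
servo_tool --deltas '[{"slide": [0.02, 0.12, 0.1], "spin": -0.03}, {"slide": [0, 0, 0], "spin": 0}, {"slide": [0, 0, 0], "spin": 0}, {"slide": [0, 0, 0], "spin": 0}, {"slide": [0, 0, 0], "spin": 0}]' --gripper 255

```text
time_s: 52.95
tcp_pos: [0.5474, 0.3728, 0.1088]
ee_rot: [[-0.896, -0.442, 0.04], [-0.443, 0.897, -0.004], [-0.034, -0.021, -0.999]]
wrist_force: [0.7, 1.1, -1.9]
gripper_width: 0.687
```

Request:
servo_tool --deltas '[{"slide": [0, 0, -0.3], "spin": 0}, {"slide": [0, 0, -0.4], "spin": 0}, {"slide": [0, 0, -0.4], "spin": 0}, {"slide": [0, 0, -0.4], "spin": 0}, {"slide": [0, 0, -0.4], "spin": 0}, {"slide": [0, 0, -0.4], "spin": 0}]'

```text
time_s: 53.55
tcp_pos: [0.545, 0.373, 0.1718]
ee_rot: [[-0.896, -0.442, 0.041], [-0.443, 0.897, -0.003], [-0.035, -0.021, -0.999]]
wrist_force: [0.2, -0.2, -1.8]
gripper_width: 0.684
```

```bash
python3 -c "
from h import *
plan(.49,.35,.2,116.3); print(sense()['ee_rot'][:,2])"
```

```text
pos [0.545  0.373  0.1718] jaw 116.2 w 59.5 F [ 0.2 -0.2 -1.8] t 53.55 j6 -114.0
SPIN units -0.01  SLIDE after [ 2.38  0.15 -1.13]  mm 59.6
[ 0.04084341 -0.0031367  -0.99916064]
```

Request:
servo_tool --deltas '[{"slide": [0.6, 0, -0.1], "spin": 0}, {"slide": [0.7, 0, -0.2], "spin": 0}, {"slide": [0.7, 0, -0.2], "spin": 0}, {"slide": [0.5, 0, -0.2], "spin": 0}, {"slide": [0, -0.5, 0], "spin": 0}, {"slide": [0, -0.8, 0], "spin": 0}, {"slide": [0, -0.8, 0], "spin": 0}, {"slide": [0, -0.8, 0], "spin": 0}, {"slide": [0, -0.8, 0], "spin": 0}]'

```text
time_s: 54.45
tcp_pos: [0.5304, 0.261, 0.1972]
ee_rot: [[-0.893, -0.446, 0.049], [-0.447, 0.895, 0.004], [-0.045, -0.018, -0.999]]
wrist_force: [-0.7, 0.6, -1.6]
gripper_width: 0.687
```

```bash
python3 -c "
from h import *
plan(.497,.115,.1,116.3); print(sense()['ee_rot'][:,2])"
```

```text
pos [0.5304 0.261  0.1972] jaw 116.5 w 59.7 F [-0.7  0.6 -1.6] t 54.45 j6 -107.0
SPIN units 0.03  SLIDE after [ 3.78 -4.64  3.89]  mm 149.7
[ 0.04869884  0.00382091 -0.9988062 ]
```

Request:
servo_tool --deltas '[{"slide": [0.5, -0.6, 0], "spin": 0}, {"slide": [0.6, -0.8, 0], "spin": 0}, {"slide": [0.6, -0.8, 0], "spin": 0}, {"slide": [0.6, -0.8, 0], "spin": 0}, {"slide": [0.6, -0.8, 0.2], "spin": 0}, {"slide": [0.4, -0.6, 0.6], "spin": 0}, {"slide": [0.3, 0, 0.8], "spin": 0}, {"slide": [0.1, 0, 0.8], "spin": 0}, {"slide": [0, 0, 0.6], "spin": 0}]'

```text
time_s: 55.35
tcp_pos: [0.4979, 0.1083, 0.1218]
ee_rot: [[-0.896, -0.44, 0.055], [-0.441, 0.898, 0.007], [-0.052, -0.018, -0.998]]
wrist_force: [0.4, 0.1, -1.4]
gripper_width: 0.686
```

```bash
python3 -c "
from h import *
plan(.497,.115,.04,116.3); print(sense()['ee_rot'][:,2])"
```

```text
pos [0.4979 0.1083 0.1218] jaw 116.1 w 59.7 F [ 0.4  0.1 -1.4] t 55.35 j6 -96.0
SPIN units -0.02  SLIDE after [-0.09  0.26  3.27]  mm 6.8
[ 0.05466517  0.00650749 -0.99848354]
```

Request:
servo_tool --deltas '[{"slide": [0.1, 0.25, 0.6], "spin": 0}, {"slide": [0.05, 0, 0.8], "spin": 0}, {"slide": [0, 0, 0.8], "spin": 0}, {"slide": [0, 0, 0.6], "spin": 0}, {"slide": [0, 0, 0.3], "spin": 0}]'

```text
time_s: 55.85
tcp_pos: [0.4934, 0.1093, 0.0422]
ee_rot: [[-0.897, -0.439, 0.055], [-0.439, 0.898, 0.006], [-0.052, -0.018, -0.998]]
wrist_force: [0.1, 0.5, -1.7]
gripper_width: 0.686
```

```bash
python3 -c "
from h import *
plan(.497,.115,.0278,116.3); print(sense()['ee_rot'][:,2])"
```

```text
pos [0.4934 0.1093 0.0422] jaw 116.1 w 59.6 F [ 0.1  0.5 -1.7] t 55.85 j6 -98.0
SPIN units -0.03  SLIDE after [-0.23  0.14  0.58]  mm 6.7
[ 0.05454946  0.00613338 -0.99849223]
```

Request:
servo_tool --deltas '[{"slide": [0, 0, 0.25], "spin": 0}, {"slide": [0, 0, 0.2], "spin": 0}, {"slide": [0, 0, 0.1], "spin": 0}]'

```text
time_s: 56.15
tcp_pos: [0.4944, 0.109, 0.0284]
ee_rot: [[-0.897, -0.439, 0.056], [-0.439, 0.898, 0.006], [-0.053, -0.019, -0.998]]
wrist_force: [2.0, -0.6, 4.1]
gripper_width: 0.688
```

```bash
python3 -c "
from h import *
plan(.497,.115,.0278,116.3); print(sense()['ee_rot'][:,2])"
```

```text
pos [0.4944 0.109  0.0284] jaw 116.1 w 59.8 F [ 2.  -0.6  4.1] t 56.15 j6 -98.0
SPIN units -0.03  SLIDE after [-0.2   0.17  0.02]  mm 6.5
[ 0.05559143  0.00634696 -0.99843343]
```

Request:
servo_tool --deltas '[{"slide": [0, 0, 0.04], "spin": 0}, {"slide": [0, 0, 0], "spin": 0}, {"slide": [0, 0, 0], "spin": 0}, {"slide": [0, 0, 0], "spin": 0}]' --gripper 30

```text
time_s: 56.55
tcp_pos: [0.4962, 0.1099, 0.0293]
ee_rot: [[-0.896, -0.44, 0.06], [-0.44, 0.898, 0.009], [-0.058, -0.019, -0.998]]
wrist_force: [0.1, 0.6, -0.3]
gripper_width: 0.869
```

Request:
servo_tool --deltas '[{"slide": [0, 0, -0.5], "spin": 0}, {"slide": [0, 0, -1], "spin": 0}, {"slide": [0, 0, -1], "spin": 0}, {"slide": [0, 0, -1], "spin": 0}, {"slide": [0, 0, -1], "spin": 0}, {"slide": [0, 0, -1], "spin": 0}, {"slide": [0, 0, -1], "spin": 0}, {"slide": [0, 0, -1], "spin": 0}, {"slide": [0, 0, -1], "spin": 0}, {"slide": [0, 0, -1], "spin": 0}]'

```text
time_s: 57.55
tcp_pos: [0.4787, 0.1067, 0.2741]
ee_rot: [[-0.897, -0.44, 0.054], [-0.44, 0.898, 0.007], [-0.052, -0.018, -0.999]]
wrist_force: [0.1, 0.2, -0.6]
gripper_width: 0.884
```

```bash
python3 -c "
from h import *
snap('scene','s34')
plan(.512,.472,.21,116.3); print(sense()['ee_rot'][:,2])"
```

```text
pos [0.481  0.1073 0.2791] jaw 116.1 w 76.7 F [2.2 0.4 4.8] t 57.6 j6 -97.0
SPIN units -0.02  SLIDE after [-7.58 12.53  2.77]  mm 366.0
[ 0.06314657  0.00918892 -0.99796196]
```

View pics/s34.png

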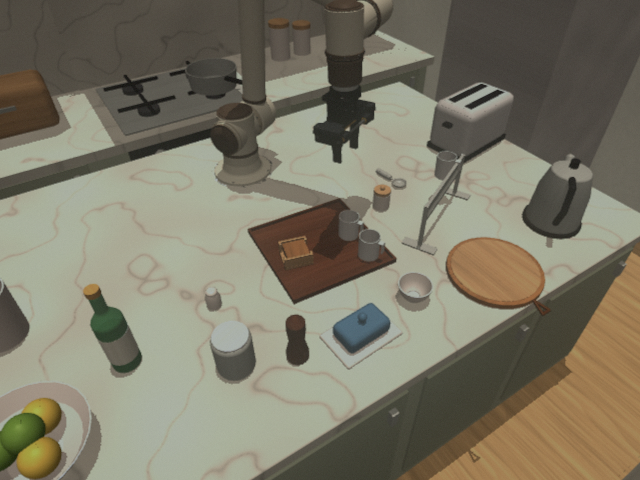

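Request:
servo_tool --deltas '[{"slide": [-0.6, 1, 0], "spin": 0}, {"slide": [-0.6, 1, 0], "spin": 0}, {"slide": [-0.6, 1, 0], "spin": 0}, {"slide": [-0.6, 1, 0], "spin": 0}, {"slide": [-0.6, 1, 0], "spin": 0}, {"slide": [-0.6, 1, 0], "spin": 0}, {"slide": [-0.6, 1, 0], "spin": 0}, {"slide": [-0.6, 1, 0], "spin": 0}, {"slide": [-0.6, 1, 0], "spin": 0}, {"slide": [-0.6, 1, 0], "spin": 0}]'

```text
time_s: 58.6
tcp_pos: [0.5052, 0.4054, 0.2893]
ee_rot: [[-0.897, -0.436, 0.07], [-0.436, 0.9, 0.015], [-0.07, -0.017, -0.997]]
wrist_force: [-0.2, -0.1, -0.1]
gripper_width: 0.882
```

```bash
python3 -c "
from h import *
plan(.512,.472,.23,116.3); print(sense()['ee_rot'][:,2])"
```

```text
pos [0.5052 0.4054 0.2893] jaw 115.8 w 76.8 F [-0.2 -0.1 -0.1] t 58.6 j6 -119.0
SPIN units -0.06  SLIDE after [-1.43  2.27  2.37]  mm 67.0
[ 0.07009687  0.0154995  -0.99741977]
```

Request:
servo_tool --deltas '[{"slide": [-0.4, 0.7, -1], "spin": -0.06}, {"slide": [-0.4, 0.7, -1], "spin": 0}, {"slide": [-0.4, 0.7, -1], "spin": 0}, {"slide": [0, 0, 0], "spin": 0}]'

```text
time_s: 59.0
tcp_pos: [0.5023, 0.47, 0.3635]
ee_rot: [[-0.892, -0.446, 0.066], [-0.447, 0.895, 0.012], [-0.064, -0.019, -0.998]]
wrist_force: [-0.1, 0.5, -0.6]
gripper_width: 0.882
```

Request:
servo_tool --deltas '[{"slide": [0, 0, 0.3], "spin": 0}, {"slide": [0, 0, 0.3], "spin": 0}, {"slide": [0, 0, 0.3], "spin": 0}, {"slide": [0, 0, 0.3], "spin": 0}, {"slide": [0, 0, 0.3], "spin": 0}, {"slide": [0, 0, 0.3], "spin": 0}]'

```text
time_s: 59.6
tcp_pos: [0.5042, 0.4673, 0.3109]
ee_rot: [[-0.893, -0.445, 0.061], [-0.445, 0.895, 0.007], [-0.057, -0.021, -0.998]]
wrist_force: [-0.4, -0.6, -0.5]
gripper_width: 0.881
```

Request:
servo_tool --deltas '[{"slide": [0, 0, -1], "spin": 0}, {"slide": [0, 0, -1], "spin": 0}]'

```text
time_s: 59.8
tcp_pos: [0.4999, 0.4649, 0.354]
ee_rot: [[-0.894, -0.444, 0.052], [-0.445, 0.896, -0.004], [-0.044, -0.026, -0.999]]
wrist_force: [0.4, 0.6, 0.0]
gripper_width: 0.883
```

Request:
servo_tool --deltas '[{"slide": [0, 0, 0.25], "spin": 0}, {"slide": [0, 0, 0.25], "spin": 0}, {"slide": [0, 0, 0.25], "spin": 0}, {"slide": [0, 0, 0.25], "spin": 0}, {"slide": [0, 0, 0.25], "spin": 0}, {"slide": [0, 0, 0.25], "spin": 0}, {"slide": [0, 0, -1], "spin": 0}, {"slide": [0, 0, -1], "spin": 0}]'

```text
time_s: 60.6
tcp_pos: [0.4985, 0.4633, 0.3573]
ee_rot: [[-0.895, -0.444, 0.044], [-0.444, 0.896, -0.013], [-0.034, -0.031, -0.999]]
wrist_force: [-0.2, -0.3, 1.5]
gripper_width: 0.882
```

Request:
servo_tool --deltas '[{"slide": [0, 0, 0.25], "spin": 0}, {"slide": [0, 0, 0.25], "spin": 0}, {"slide": [0, 0, 0.25], "spin": 0}, {"slide": [0, 0, 0.25], "spin": 0}, {"slide": [0, 0, 0.25], "spin": 0}, {"slide": [0, 0, 0.25], "spin": 0}, {"slide": [0, 0, 0.25], "spin": 0}, {"slide": [0, 0, 0.25], "spin": 0}, {"slide": [0, 0, -1], "spin": 0}, {"slide": [0, 0, -1], "spin": 0}]'

```text
time_s: 61.6
tcp_pos: [0.4976, 0.4619, 0.3466]
ee_rot: [[-0.896, -0.443, 0.036], [-0.444, 0.896, -0.023], [-0.022, -0.036, -0.999]]
wrist_force: [0.2, 0.8, 0.1]
gripper_width: 0.885
```

```bash
python3 -c "
from h import *
plan(.512,.472,.23,116.3); print(sense()['ee_rot'][:,2])"
```

```text
pos [0.4976 0.4619 0.3466] jaw 116.3 w 77.0 F [0.2 0.8 0.1] t 61.6 j6 -121.0
SPIN units 0.01  SLIDE after [-0.7   0.11  4.66]  mm 17.6
[ 0.03611688 -0.02250323 -0.99909418]
```

Request:
servo_tool --deltas '[{"slide": [-0.3, 0.1, 0.7], "spin": 0}, {"slide": [-0.3, 0, 0.8], "spin": 0}, {"slide": [0, 0, 0.8], "spin": 0}, {"slide": [0, 0, 0.8], "spin": 0}, {"slide": [0, 0, 0.8], "spin": 0}, {"slide": [0, 0, 0.4], "spin": 0}, {"slide": [0, 0, 0], "spin": 0}]'

```text
time_s: 62.3
tcp_pos: [0.5167, 0.471, 0.2379]
ee_rot: [[-0.895, -0.443, 0.043], [-0.444, 0.896, -0.014], [-0.032, -0.032, -0.999]]
wrist_force: [-0.5, -0.5, 0.2]
gripper_width: 0.88
```

```bash
python3 -c "
from h import *
snap('wrist','w35')
plan(.502,.47,.18,116.3); print(sense()['ee_rot'][:,2])"
```

```text
pos [0.5169 0.4712 0.2387] jaw 116.3 w 76.7 F [-0.3  0.4 -0.5] t 62.35 j6 -121.0
SPIN units 0.0  SLIDE after [0.56 0.22 2.35]  mm 15.0
[ 0.04385731 -0.01318596 -0.99895078]
```

View pics/w35.png

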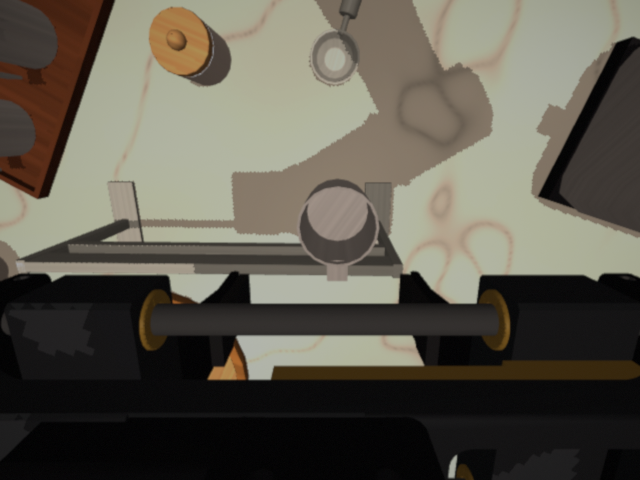

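```bash
python3 - <<'E'
from h import *
c=load('w35')
for a in [(339,224),(299,224),(379,224)]: print((onz(c,*a,.16)*1e3).round(1))
print('jar',(onz(c,180,42,.068)*1e3).round(1))
plan(.5005,.4690,.11,116.3)
E
```

```text
[498.6 470.8 160. ]
[511.6 444.9 160. ]
[485.7 496.4 160. ]
jar [435.7 284.2  68. ]
pos [0.5169 0.4712 0.2387] jaw 116.3 w 76.7 F [-0.3  0.4 -0.5] t 62.35 j6 -121.0
SPIN units 0.0  SLIDE after [0.63 0.21 5.15]  mm 16.6
```

Request:
servo_tool --deltas '[{"slide": [0.4, 0.2, 0.3], "spin": 0}, {"slide": [0.35, 0.1, 0.7], "spin": 0}, {"slide": [0, 0, 0.7], "spin": 0}, {"slide": [0, 0, 0.5], "spin": 0}]'

```text
time_s: 62.75
tcp_pos: [0.5019, 0.4724, 0.1896]
ee_rot: [[-0.894, -0.444, 0.055], [-0.445, 0.896, -0.001], [-0.048, -0.026, -0.999]]
wrist_force: [0.1, -0.2, 0.1]
gripper_width: 0.886
```

```bash
python3 -c "
from h import *
plan(.500,.4705,.11,116.3); print(sense()['ee_rot'][:,2])"
```

```text
pos [0.5019 0.4724 0.1896] jaw 116.4 w 77.0 F [ 0.1 -0.2  0.1] t 62.75 j6 -123.0
SPIN units 0.01  SLIDE after [ 0.1  -0.03  3.18]  mm 2.7
[ 0.05467115 -0.00141231 -0.99850342]
```

Request:
servo_tool --deltas '[{"slide": [0.15, -0.03, 0.5], "spin": 0}, {"slide": [0.05, 0, 0.7], "spin": 0}, {"slide": [0, 0, 0.7], "spin": 0}, {"slide": [0, 0, 0.6], "spin": 0}, {"slide": [0, 0, 0.4], "spin": 0}]'

```text
time_s: 63.25
tcp_pos: [0.5049, 0.4727, 0.1197]
ee_rot: [[-0.893, -0.445, 0.063], [-0.445, 0.895, 0.007], [-0.059, -0.021, -0.998]]
wrist_force: [0.1, -0.7, -0.0]
gripper_width: 0.882
```

```bash
python3 -c "
from h import *
plan(.500,.4705,.11,116.3); print(sense()['ee_rot'][:,2])"
```

```text
pos [0.5049 0.4727 0.1197] jaw 116.4 w 76.8 F [ 0.1 -0.7 -0. ] t 63.25 j6 -123.0
SPIN units 0.01  SLIDE after [0.21 0.01 0.39]  mm 5.4
[ 0.0625792   0.00725985 -0.9980136 ]
```

Request:
servo_tool --deltas '[{"slide": [0.2, 0, 0.2], "spin": 0}, {"slide": [0.05, 0, 0.15], "spin": 0}]'

```text
time_s: 63.45
tcp_pos: [0.5001, 0.4702, 0.1102]
ee_rot: [[-0.893, -0.445, 0.063], [-0.445, 0.895, 0.008], [-0.06, -0.021, -0.998]]
wrist_force: [0.5, 0.0, 0.4]
gripper_width: 0.88
```

Request:
servo_tool --deltas '[{"slide": [0, 0, 0.02], "spin": 0}, {"slide": [0, 0, 0], "spin": 0}, {"slide": [0, 0, 0], "spin": 0}, {"slide": [0, 0, 0], "spin": 0}, {"slide": [0, 0, 0], "spin": 0}]' --gripper 255

```text
time_s: 63.95
tcp_pos: [0.5004, 0.4709, 0.1115]
ee_rot: [[-0.893, -0.445, 0.065], [-0.445, 0.895, 0.01], [-0.062, -0.02, -0.998]]
wrist_force: [0.4, -0.1, -1.8]
gripper_width: 0.685
```

```bash
python3 -c "
from h import *
plan(.500,.4705,.11,116.3); print(sense()['ee_rot'][:,2])"
```

```text
pos [0.5004 0.4709 0.1115] jaw 116.4 w 59.6 F [ 0.4 -0.1 -1.8] t 63.95 j6 -124.0
SPIN units 0.02  SLIDE after [ 0.02 -0.01  0.06]  mm 0.5
[ 0.06487081  0.00989043 -0.99784466]
```

Request:
servo_tool --deltas '[{"slide": [-0.02, 0, -0.3], "spin": 0}, {"slide": [-0.03, 0, -0.4], "spin": 0}, {"slide": [-0.03, 0, -0.4], "spin": 0}, {"slide": [-0.03, 0, -0.4], "spin": 0}, {"slide": [-0.03, 0, -0.4], "spin": 0}, {"slide": [-0.03, 0, -0.4], "spin": 0}]'

```text
time_s: 64.55
tcp_pos: [0.5, 0.4717, 0.1732]
ee_rot: [[-0.893, -0.445, 0.063], [-0.445, 0.895, 0.008], [-0.06, -0.021, -0.998]]
wrist_force: [-0.3, 0.2, -1.6]
gripper_width: 0.686
```

```bash
python3 -c "
from h import *
plan(.44,.445,.2,116.3); print(sense()['ee_rot'][:,2])
snap('top','t36')"
```

```text
pos [0.5    0.4717 0.1732] jaw 116.4 w 59.7 F [-0.3  0.2 -1.6] t 64.55 j6 -123.0
SPIN units 0.01  SLIDE after [ 2.63  0.1  -1.07]  mm 65.7
[ 0.0633884   0.00829772 -0.99795444]
```

View pics/t36.png

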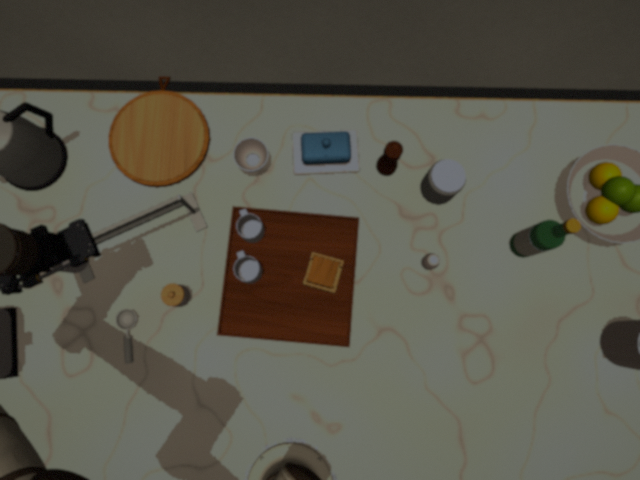

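Request:
servo_tool --deltas '[{"slide": [0.6, 0, 0], "spin": 0}, {"slide": [0.7, 0, 0], "spin": 0}, {"slide": [0.7, 0, 0], "spin": 0}, {"slide": [0.5, 0, 0], "spin": 0}, {"slide": [0, -0.5, -0.2], "spin": 0}, {"slide": [0, -0.8, -0.2], "spin": 0}, {"slide": [0, -0.8, 0], "spin": 0}, {"slide": [0, -0.8, 0], "spin": 0}, {"slide": [0, -0.8, 0], "spin": 0}, {"slide": [0, -0.8, 0], "spin": 0}]'

```text
time_s: 65.6
tcp_pos: [0.497, 0.3418, 0.1903]
ee_rot: [[-0.891, -0.449, 0.073], [-0.448, 0.894, 0.019], [-0.074, -0.016, -0.997]]
wrist_force: [0.1, 0.1, -1.2]
gripper_width: 0.683
```

```bash
python3 -c "
from h import *
plan(.4028,.1265,.12,116.3); print(sense()['ee_rot'][:,2])"
```

```text
pos [0.497  0.3418 0.1903] jaw 116.7 w 59.4 F [ 0.1  0.1 -1.2] t 65.6 j6 -116.0
SPIN units 0.04  SLIDE after [ 7.19 -6.05  2.81]  mm 235.0
[ 0.07348699  0.01917647 -0.99711179]
```

Request:
servo_tool --deltas '[{"slide": [0.8, -0.7, -0.1], "spin": 0}, {"slide": [0.9, -0.8, -0.1], "spin": 0}, {"slide": [0.9, -0.8, -0.1], "spin": 0}, {"slide": [0.9, -0.8, -0.1], "spin": 0}, {"slide": [0.9, -0.8, -0.1], "spin": 0}, {"slide": [0.9, -0.8, 0], "spin": 0}, {"slide": [0.9, -0.8, 0], "spin": 0}, {"slide": [0.5, -0.4, 0.3], "spin": 0}, {"slide": [0.3, 0, 0.6], "spin": 0}]'

```text
time_s: 66.5
tcp_pos: [0.4127, 0.1207, 0.1768]
ee_rot: [[-0.892, -0.443, 0.089], [-0.442, 0.897, 0.027], [-0.091, -0.015, -0.996]]
wrist_force: [0.5, 0.3, -1.3]
gripper_width: 0.688
```

```bash
python3 -c "
from h import *
plan(.4028,.1265,.06,116.3); print(sense()['ee_rot'][:,2])"
```

```text
pos [0.4127 0.1207 0.1768] jaw 116.3 w 59.8 F [ 0.5  0.3 -1.3] t 66.5 j6 -105.0
SPIN units -0.0  SLIDE after [0.25 0.38 4.67]  mm 11.5
[ 0.08873891  0.02691804 -0.99569113]
```

Request:
servo_tool --deltas '[{"slide": [0.2, 0.2, 0.6], "spin": 0}, {"slide": [0.2, 0.2, 0.8], "spin": 0}, {"slide": [0.08, 0, 0.9], "spin": 0}, {"slide": [0.08, 0, 0.9], "spin": 0}, {"slide": [0.08, 0, 0.9], "spin": 0}, {"slide": [0.05, 0, 0.6], "spin": 0}, {"slide": [0.03, 0, 0.3], "spin": 0}]'

```text
time_s: 67.2
tcp_pos: [0.4091, 0.1244, 0.0526]
ee_rot: [[-0.892, -0.44, 0.102], [-0.439, 0.898, 0.035], [-0.107, -0.014, -0.994]]
wrist_force: [-0.4, -0.7, -0.9]
gripper_width: 0.686
```

```bash
python3 -c "
from h import *
plan(.4028,.1265,.0305,116.3); print(sense()['ee_rot'][:,2])"
```

```text
pos [0.4091 0.1244 0.0526] jaw 116.1 w 59.6 F [-0.4 -0.7 -0.9] t 67.2 j6 -109.0
SPIN units -0.03  SLIDE after [0.19 0.19 0.89]  mm 6.7
[ 0.1022258   0.03486729 -0.99414997]
```

Request:
servo_tool --deltas '[{"slide": [0.1, 0.05, 0.3], "spin": 0}, {"slide": [0.02, 0, 0.25], "spin": 0}, {"slide": [0.02, 0, 0.2], "spin": 0}]'

```text
time_s: 67.5
tcp_pos: [0.4092, 0.1254, 0.0338]
ee_rot: [[-0.892, -0.44, 0.105], [-0.438, 0.898, 0.037], [-0.111, -0.013, -0.994]]
wrist_force: [0.0, -0.5, -1.3]
gripper_width: 0.689
```

Request:
servo_tool --deltas '[{"slide": [0, 0, 0.1], "spin": 0}]'

```text
time_s: 67.6
tcp_pos: [0.4101, 0.1257, 0.0316]
ee_rot: [[-0.891, -0.44, 0.106], [-0.439, 0.898, 0.037], [-0.112, -0.014, -0.994]]
wrist_force: [-0.2, -2.4, 10.1]
gripper_width: 0.685
```

```bash
python3 -c "
from h import *
plan(.4028,.1265,.0305,116.3); print(sense()['ee_rot'][:,2])
c=snap('scene','s37'); f=c['frame'][130:290,230:420]; cv2.imwrite('pics/ps37.png',cv2.cvtColor(cv2.resize(f,None,fx=4,fy=3.7,interpolation=cv2.INTER_CUBIC),cv2.COLOR_RGB2BGR))"
```

```text
pos [0.4101 0.1257 0.0316] jaw 116.1 w 59.6 F [-0.2 -2.4 10.1] t 67.6 j6 -110.0
SPIN units -0.02  SLIDE after [0.25 0.16 0.04]  mm 7.3
[ 0.1064212   0.03706464 -0.99363008]
```

View pics/ps37.png

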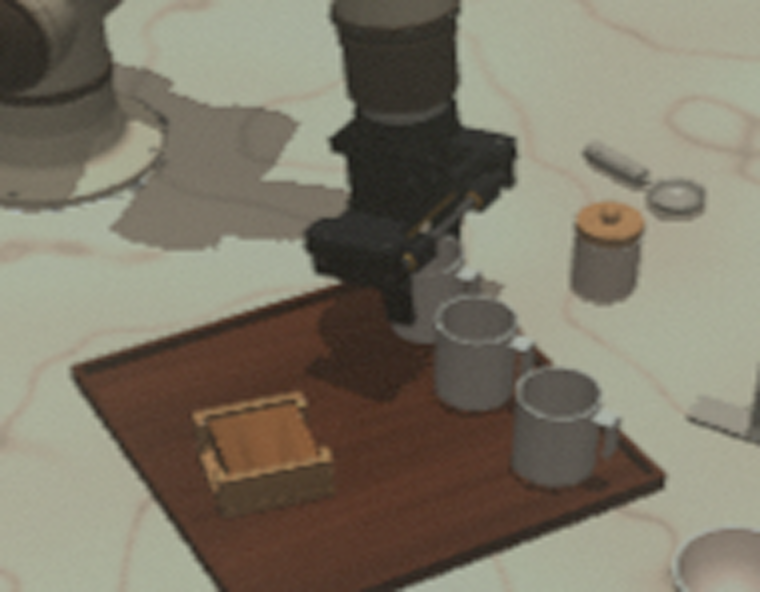

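Request:
servo_tool --deltas '[{"slide": [0.02, 0, 0.1], "spin": 0}]'

```text
time_s: 67.75
tcp_pos: [0.4117, 0.1267, 0.0306]
ee_rot: [[-0.89, -0.442, 0.11], [-0.441, 0.897, 0.039], [-0.116, -0.014, -0.993]]
wrist_force: [-0.8, -2.2, 17.6]
gripper_width: 0.685
```

Request:
servo_tool --deltas '[{"slide": [0, 0, 0], "spin": 0}, {"slide": [0, 0, 0], "spin": 0}, {"slide": [0, 0, 0], "spin": 0}]' --gripper 25

```text
time_s: 68.05
tcp_pos: [0.4133, 0.1281, 0.032]
ee_rot: [[-0.889, -0.443, 0.114], [-0.441, 0.897, 0.042], [-0.12, -0.013, -0.993]]
wrist_force: [0.3, 0.2, -0.5]
gripper_width: 0.856
```

Request:
servo_tool --deltas '[{"slide": [-0.03, 0, -0.4], "spin": 0}, {"slide": [-0.1, 0, -0.9], "spin": 0}, {"slide": [-0.1, 0, -1], "spin": 0}, {"slide": [-0.1, 0, -1], "spin": 0}, {"slide": [0, 0, -1], "spin": 0}, {"slide": [0, 0, -1], "spin": 0}, {"slide": [0, 0, -1], "spin": 0}, {"slide": [0, 0, -1], "spin": 0}]'

```text
time_s: 68.85
tcp_pos: [0.3967, 0.1223, 0.2173]
ee_rot: [[-0.891, -0.442, 0.105], [-0.441, 0.897, 0.036], [-0.11, -0.014, -0.994]]
wrist_force: [-0.0, 0.8, 0.1]
gripper_width: 0.899
```

```bash
python3 -c "
from h import *
plan(.436,.283,.2,116.3); print(sense()['ee_rot'][:,2], sense()['joints'])
c=snap('scene','s38'); f=c['frame'][130:290,230:420]; cv2.imwrite('pics/ps38.png',cv2.cvtColor(cv2.resize(f,None,fx=4,fy=3.7,interpolation=cv2.INTER_CUBIC),cv2.COLOR_RGB2BGR))"
```

```text
pos [0.3967 0.1223 0.2173] jaw 116.2 w 78.2 F [-0.   0.8  0.1] t 68.85 j6 -107.0
SPIN units -0.01  SLIDE after [-4.26  5.07  0.69]  mm 165.5
[ 0.10463218  0.03631547 -0.99384772] [  41.70715109   -2.39667713  -32.31568403    3.00226976  -54.24278709
 -107.04733408]
```

View pics/ps38.png

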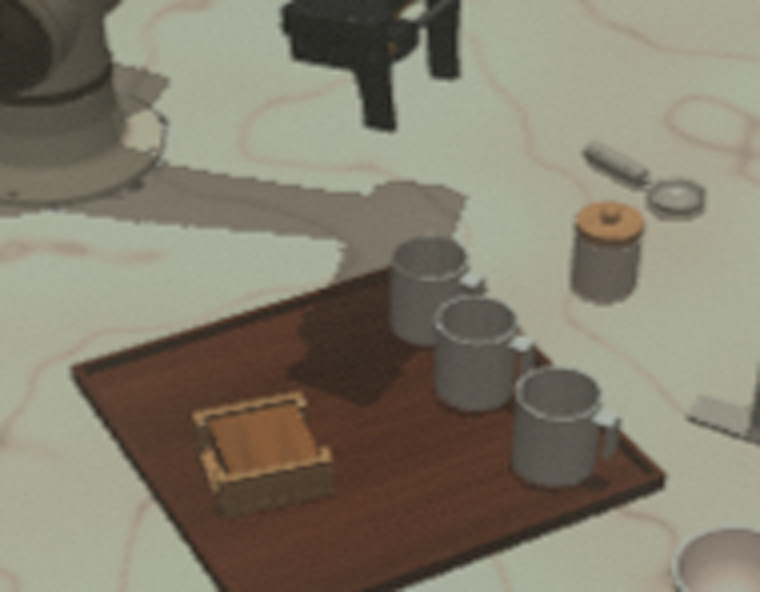

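Request:
servo_tool --deltas '[{"slide": [-1, 1, -0.5], "spin": 0}, {"slide": [-1, 1, -0.5], "spin": 0}, {"slide": [-1, 1, -0.5], "spin": 0}, {"slide": [-1, 1, -0.5], "spin": 0}, {"slide": [-1, 0.5, -0.5], "spin": 0}, {"slide": [-1, 0.5, -0.5], "spin": 0}, {"slide": [0, 0, -1], "spin": 0}, {"slide": [0, 0, -1], "spin": 0}]' --gripper 20

```text
time_s: 69.7
tcp_pos: [0.4621, 0.3019, 0.3619]
ee_rot: [[-0.891, -0.442, 0.106], [-0.44, 0.897, 0.038], [-0.111, -0.013, -0.994]]
wrist_force: [0.3, 0.2, -0.2]
gripper_width: 0.921
```

Request:
servo_tool --deltas '[{"slide": [0, 0, 0.25], "spin": 0}, {"slide": [0, 0, 0.25], "spin": 0}, {"slide": [0, 0, 0.25], "spin": 0}, {"slide": [0, 0, 0.25], "spin": 0}, {"slide": [0, 0, 0.25], "spin": 0}, {"slide": [0, 0, 0.25], "spin": 0}, {"slide": [0, 0, 0.25], "spin": 0}, {"slide": [0, 0, 0.25], "spin": 0}, {"slide": [0, 0, -1], "spin": 0}, {"slide": [0, 0, -1], "spin": 0}]'

```text
time_s: 70.7
tcp_pos: [0.4609, 0.3008, 0.3524]
ee_rot: [[-0.892, -0.441, 0.097], [-0.441, 0.897, 0.03], [-0.1, -0.016, -0.995]]
wrist_force: [-0.0, 0.6, 0.5]
gripper_width: 0.92
```

Request:
servo_tool --deltas '[{"slide": [-1, 0, 0], "spin": 0}, {"slide": [-1, 0, 0], "spin": 0}, {"slide": [-1, 0, 0], "spin": 0}, {"slide": [-1, 0, 0], "spin": 0}, {"slide": [-1, 0, 0], "spin": 0}, {"slide": [-1, 0, 0], "spin": 0}, {"slide": [0, 0, -1], "spin": 0}, {"slide": [0, 0, -1], "spin": 0}]'

```text
time_s: 71.5
tcp_pos: [0.5954, 0.3683, 0.4158]
ee_rot: [[-0.892, -0.442, 0.095], [-0.442, 0.897, 0.029], [-0.098, -0.016, -0.995]]
wrist_force: [0.2, 0.2, 1.2]
gripper_width: 0.919
```

Request:
servo_tool --deltas '[{"slide": [0, 0, 0.25], "spin": 0}, {"slide": [0, 0, 0.25], "spin": 0}, {"slide": [0, 0, 0.25], "spin": 0}, {"slide": [0, 0, 0.25], "spin": 0}, {"slide": [0, 0, 0.25], "spin": 0}, {"slide": [0, 0, 0.25], "spin": 0}, {"slide": [0, 0, 0.25], "spin": 0}, {"slide": [0, 0, 0.25], "spin": 0}, {"slide": [0, 0, -1], "spin": 0}, {"slide": [0, 0, -1], "spin": 0}]'

```text
time_s: 72.5
tcp_pos: [0.595, 0.368, 0.4047]
ee_rot: [[-0.893, -0.442, 0.085], [-0.442, 0.897, 0.021], [-0.086, -0.018, -0.996]]
wrist_force: [0.2, 0.3, -0.2]
gripper_width: 0.923
```

Request:
servo_tool --deltas '[{"slide": [0.4, 0, 0.25], "spin": 0}, {"slide": [0.4, 0, 0.25], "spin": 0}, {"slide": [0.4, 0, 0.25], "spin": 0}, {"slide": [0.4, 0, 0.25], "spin": 0}, {"slide": [0.4, 0, 0.25], "spin": 0}, {"slide": [0.4, 0, 0.25], "spin": 0}, {"slide": [0.4, 0, 0.25], "spin": 0}, {"slide": [-1, 0, -1], "spin": 0}, {"slide": [-1, 0, -1], "spin": 0}]'

```text
time_s: 73.4
tcp_pos: [0.5695, 0.3534, 0.4004]
ee_rot: [[-0.893, -0.443, 0.074], [-0.444, 0.896, 0.011], [-0.071, -0.023, -0.997]]
wrist_force: [1.0, 1.2, 1.5]
gripper_width: 0.923
```

Request:
servo_tool --deltas '[{"slide": [0, 0, 0.5], "spin": 0}, {"slide": [0, 0, 0.5], "spin": 0}, {"slide": [0, 0, 0.5], "spin": 0}, {"slide": [0, 0, 0.5], "spin": 0}, {"slide": [0, 0, -1], "spin": 0}, {"slide": [0, 0, -1], "spin": 0}]'

```text
time_s: 74.0
tcp_pos: [0.5689, 0.3528, 0.3899]
ee_rot: [[-0.894, -0.443, 0.064], [-0.443, 0.896, 0.004], [-0.059, -0.025, -0.998]]
wrist_force: [0.3, -0.2, 1.0]
gripper_width: 0.924
```

Request:
servo_tool --deltas '[{"slide": [0.1, 0, 0.5], "spin": 0}, {"slide": [0.1, 0, 0.5], "spin": 0}, {"slide": [0.1, 0, 0.5], "spin": 0}, {"slide": [0.1, 0, 0.5], "spin": 0}, {"slide": [0, 0, -1], "spin": 0}, {"slide": [0, 0, 0.5], "spin": 0}, {"slide": [0, 0, 0.5], "spin": 0}, {"slide": [0, 0, -1], "spin": 0}, {"slide": [0, 0, -1], "spin": 0}]'

```text
time_s: 74.9
tcp_pos: [0.5538, 0.3443, 0.3746]
ee_rot: [[-0.895, -0.444, 0.049], [-0.445, 0.896, -0.008], [-0.04, -0.029, -0.999]]
wrist_force: [0.0, -0.6, 0.6]
gripper_width: 0.922
```

Request:
servo_tool --deltas '[{"slide": [0, 0, 0.5], "spin": 0}, {"slide": [0, 0, 0.5], "spin": 0}, {"slide": [0, 0, 0.5], "spin": 0}, {"slide": [0, 0, 0.5], "spin": 0}, {"slide": [0, 0, -1], "spin": 0}, {"slide": [0, 0, -1], "spin": 0}]'

```text
time_s: 75.5
tcp_pos: [0.5507, 0.342, 0.3625]
ee_rot: [[-0.895, -0.444, 0.038], [-0.445, 0.895, -0.016], [-0.027, -0.032, -0.999]]
wrist_force: [-0.1, -0.1, 1.6]
gripper_width: 0.921
```

Request:
servo_tool --deltas '[{"slide": [0, 0, 0.5], "spin": 0}, {"slide": [0, 0, 0.5], "spin": 0}, {"slide": [0, 0, 0.5], "spin": 0}, {"slide": [0, 0, 0.5], "spin": 0}, {"slide": [0, 0, -1], "spin": 0}, {"slide": [0, 0, -1], "spin": 0}]'

```text
time_s: 76.1
tcp_pos: [0.5474, 0.3393, 0.3495]
ee_rot: [[-0.896, -0.444, 0.026], [-0.445, 0.895, -0.026], [-0.012, -0.035, -0.999]]
wrist_force: [1.0, 1.2, 1.1]
gripper_width: 0.921
```

Request:
servo_tool --deltas '[{"slide": [0, 0, 0.5], "spin": 0}, {"slide": [0, 0, 0.5], "spin": 0}, {"slide": [0, 0, 0.5], "spin": 0}, {"slide": [0, 0, 0.5], "spin": 0}, {"slide": [0, 0, -1], "spin": 0}, {"slide": [0, 0, -1], "spin": 0}]'

```text
time_s: 76.7
tcp_pos: [0.5436, 0.3364, 0.335]
ee_rot: [[-0.896, -0.444, 0.013], [-0.444, 0.895, -0.035], [0.004, -0.037, -0.999]]
wrist_force: [-0.3, -0.2, 0.7]
gripper_width: 0.921
```

```bash
python3 -c "
from h import *
plan(.436,.283,.2,116.3); print(sense()['ee_rot'][:,2])
snap('top','t39')"
```

```text
pos [0.5436 0.3364 0.335 ] jaw 116.4 w 80.1 F [-0.3 -0.2  0.7] t 76.7 j6 -111.0
SPIN units 0.01  SLIDE after [ 4.8  -0.01  5.4 ]  mm 120.1
[ 0.01281087 -0.03540925 -0.99929078]
```

View pics/t39.png

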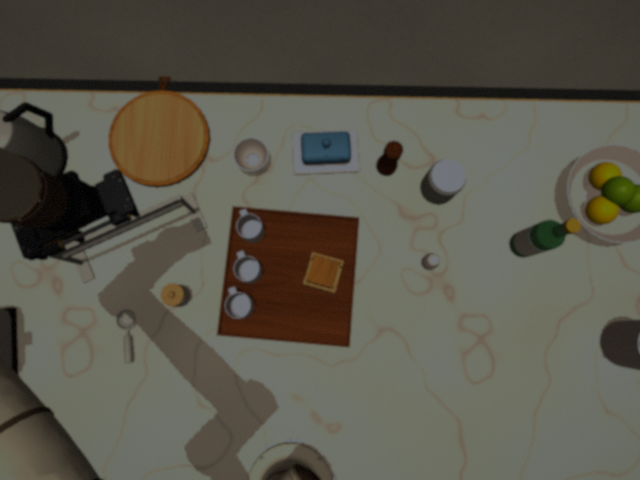

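Request:
servo_tool --deltas '[{"slide": [0.5, 0, 0.5], "spin": 0}, {"slide": [0.8, 0, 0.6], "spin": 0}, {"slide": [0.8, 0, 0.6], "spin": 0}, {"slide": [0.8, 0, 0.6], "spin": 0}, {"slide": [0.6, 0, 0.6], "spin": 0}, {"slide": [0.3, 0, 0.4], "spin": 0}, {"slide": [0, 0, 0], "spin": 0}]'

```text
time_s: 77.45
tcp_pos: [0.4533, 0.2865, 0.24]
ee_rot: [[-0.896, -0.443, 0.009], [-0.443, 0.896, -0.037], [0.008, -0.037, -0.999]]
wrist_force: [-0.2, -0.1, 0.2]
gripper_width: 0.925
```

```bash
python3 -c "
from h import *
snap('wrist','w40')
plan(.436,.283,.1,116.3); print(sense()['ee_rot'][:,2])"
```

```text
pos [0.454  0.287  0.2407] jaw 116.3 w 80.1 F [-1.1 -0.1 -0.8] t 77.5 j6 -115.0
SPIN units 0.0  SLIDE after [0.72 0.18 5.63]  mm 18.5
[ 0.01009174 -0.03616164 -0.999295  ]
```

View pics/w40.png

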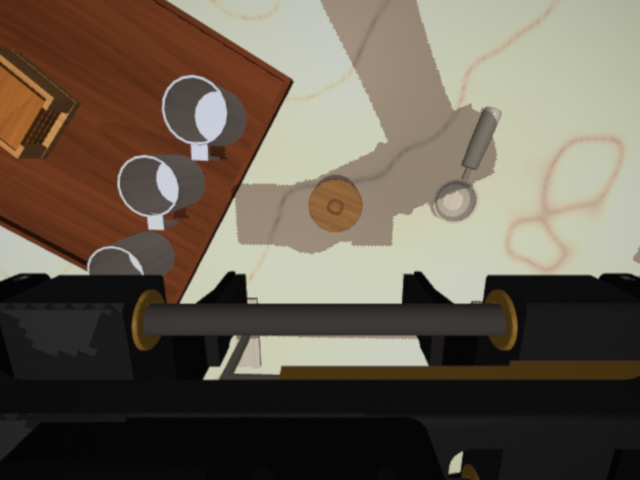

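```bash
python3 - <<'E'
from h import *
c=load('w40')
for a in [(335,203.5),(309,203.5),(362,203.5)]: print((onz(c,*a,.068)*1e3).round(1))
P=[onz(c,*a,.078)*1e3 for a in [(195,109),(149,186)]]; print(np.round(P,1))
plan(.435,.285,.03,116.3)
E
```

```text
[433.7 281.1  68. ]
[445.2 258.1  68. ]
[421.8 305.   68. ]
[[412.  127.8  78. ]
 [497.6 112.   78. ]]
pos [0.454  0.287  0.2407] jaw 116.3 w 80.1 F [-1.1 -0.1 -0.8] t 77.5 j6 -115.0
SPIN units 0.0  SLIDE after [0.72 0.27 8.43]  mm 19.1
```

Request:
servo_tool --deltas '[{"slide": [0.4, 0.1, 0.4], "spin": 0}, {"slide": [0.4, 0.1, 0.8], "spin": 0}, {"slide": [0, 0.03, 0.9], "spin": 0}, {"slide": [0, 0.03, 0.9], "spin": 0}, {"slide": [0, 0.03, 0.8], "spin": 0}, {"slide": [0, 0.03, 0.5], "spin": 0}]'

```text
time_s: 78.1
tcp_pos: [0.4383, 0.2851, 0.132]
ee_rot: [[-0.896, -0.443, 0.02], [-0.444, 0.896, -0.027], [-0.006, -0.033, -0.999]]
wrist_force: [0.0, 1.0, -0.2]
gripper_width: 0.919
```

```bash
python3 -c "
from h import *
plan(.4345,.2813,.03,116.3); print(sense()['ee_rot'][:,2])"
```

```text
pos [0.4383 0.2851 0.132 ] jaw 116.3 w 80.0 F [ 0.   1.  -0.2] t 78.1 j6 -117.0
SPIN units 0.0  SLIDE after [ 0.2  -0.07  4.08]  mm 5.3
[ 0.02035621 -0.02696269 -0.99942916]
```

Request:
servo_tool --deltas '[{"slide": [0.25, -0.05, 0.5], "spin": 0}, {"slide": [0.05, 0.03, 0.8], "spin": 0}, {"slide": [0, 0.03, 0.8], "spin": 0}, {"slide": [0, 0, 0.6], "spin": 0}]'

```text
time_s: 78.5
tcp_pos: [0.436, 0.2827, 0.0621]
ee_rot: [[-0.896, -0.443, 0.025], [-0.444, 0.896, -0.022], [-0.013, -0.031, -0.999]]
wrist_force: [-0.3, 0.6, -0.6]
gripper_width: 0.926
```

```bash
python3 -c "
from h import *
plan(.4345,.2813,.03,116.3); print(sense()['ee_rot'][:,2])"
```

```text
pos [0.436  0.2827 0.0621] jaw 116.3 w 80.5 F [-0.3  0.6 -0.6] t 78.5 j6 -118.0
SPIN units 0.0  SLIDE after [ 0.08 -0.02  1.28]  mm 2.0
[ 0.02523259 -0.02249572 -0.99942847]
```

Request:
servo_tool --deltas '[{"slide": [0.1, 0, 0.4], "spin": 0}, {"slide": [0, 0.02, 0.5], "spin": 0}, {"slide": [0, 0, 0.3], "spin": 0}]'

```text
time_s: 78.8
tcp_pos: [0.436, 0.2823, 0.0293]
ee_rot: [[-0.896, -0.444, 0.026], [-0.444, 0.896, -0.022], [-0.014, -0.031, -0.999]]
wrist_force: [-0.5, 0.4, -1.0]
gripper_width: 0.916
```

Request:
servo_tool --deltas '[{"slide": [0, 0, 0], "spin": 0}, {"slide": [0, 0, 0], "spin": 0}, {"slide": [0, 0, 0], "spin": 0}, {"slide": [0, 0, 0], "spin": 0}, {"slide": [0, 0, 0], "spin": 0}, {"slide": [0, 0, 0], "spin": 0}]' --gripper 255

```text
time_s: 79.4
tcp_pos: [0.4372, 0.2832, 0.0298]
ee_rot: [[-0.896, -0.443, 0.028], [-0.444, 0.896, -0.02], [-0.016, -0.031, -0.999]]
wrist_force: [0.8, -0.8, -2.9]
gripper_width: 0.609
```

```bash
python3 -c "
from h import *
plan(.415,.03,.12,116.3); print(sense()['ee_rot'][:,2])"
```

```text
pos [0.4372 0.2832 0.0298] jaw 116.3 w 53.0 F [ 0.8 -0.8 -2.9] t 79.4 j6 -118.0
SPIN units 0.0  SLIDE after [ 5.28 -8.69 -3.61]  mm 254.2
[ 0.02760031 -0.02044206 -0.99941   ]
```

Request:
servo_tool --deltas '[{"slide": [0, 0, -0.4], "spin": 0}, {"slide": [0, 0, -0.7], "spin": 0}, {"slide": [0, 0, -0.8], "spin": 0}, {"slide": [0, 0, -0.8], "spin": 0}, {"slide": [0, 0, -0.8], "spin": 0}, {"slide": [0, 0, -0.8], "spin": 0}, {"slide": [0, 0, -0.8], "spin": 0}, {"slide": [0, 0, -0.5], "spin": 0}]'

```text
time_s: 80.2
tcp_pos: [0.4302, 0.2835, 0.176]
ee_rot: [[-0.897, -0.442, 0.021], [-0.443, 0.896, -0.025], [-0.008, -0.032, -0.999]]
wrist_force: [-0.1, 0.9, -2.5]
gripper_width: 0.613
```

```bash
python3 -c "
from h import *
plan(.415,.03,.16,116.3); print(sense()['ee_rot'][:,2])"
```

```text
pos [0.4302 0.2835 0.176 ] jaw 116.3 w 53.3 F [-0.1  0.9 -2.5] t 80.2 j6 -118.0
SPIN units -0.0  SLIDE after [ 5.04 -8.82  0.64]  mm 253.9
[ 0.02135781 -0.02521009 -0.999454  ]
```

Request:
servo_tool --deltas '[{"slide": [0.4, -0.6, 0], "spin": 0}, {"slide": [0.5, -0.9, 0], "spin": 0}, {"slide": [0.5, -0.9, 0], "spin": 0}, {"slide": [0.5, -0.9, 0], "spin": 0}, {"slide": [0.5, -0.9, 0], "spin": 0}, {"slide": [0.5, -0.9, 0], "spin": 0}, {"slide": [0.5, -0.9, 0], "spin": 0}, {"slide": [0.5, -0.9, 0], "spin": 0}, {"slide": [0.5, -0.8, 0], "spin": 0}, {"slide": [0.3, -0.5, 0], "spin": 0}]'

```text
time_s: 81.2
tcp_pos: [0.4046, 0.0316, 0.1808]
ee_rot: [[-0.897, -0.442, 0.013], [-0.443, 0.896, -0.024], [-0.001, -0.028, -1.0]]
wrist_force: [-0.2, -1.1, -2.1]
gripper_width: 0.615
```

```bash
python3 -c "
from h import *
snap('wrist','w41')
plan(.415,.03,.04,116.3); print(sense()['ee_rot'][:,2])"
```

```text
pos [0.4038 0.0303 0.1807] jaw 116.2 w 53.5 F [-1.4 -1.2 -2.2] t 81.25 j6 -94.0
SPIN units -0.01  SLIDE after [-0.4  -0.21  5.63]  mm 11.2
[ 0.0113552  -0.02528011 -0.99961591]
```

View pics/w41.png

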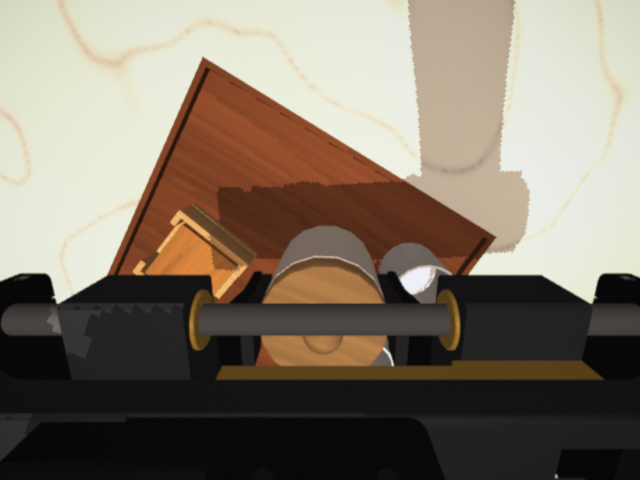

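Request:
servo_tool --deltas '[{"slide": [-0.3, -0.2, 0.5], "spin": 0}, {"slide": [0, 0, 0.8], "spin": 0}, {"slide": [0, 0, 0.8], "spin": 0}, {"slide": [0, 0, 0.8], "spin": 0}, {"slide": [0, 0.02, 0.8], "spin": 0}, {"slide": [0, 0, 0.6], "spin": 0}, {"slide": [0, 0, 0.4], "spin": 0}]'

```text
time_s: 81.95
tcp_pos: [0.4082, 0.0211, 0.0606]
ee_rot: [[-0.9, -0.436, 0.011], [-0.436, 0.9, -0.024], [0.0, -0.026, -1.0]]
wrist_force: [1.0, 1.3, -2.5]
gripper_width: 0.611
```

```bash
python3 -c "
from h import *
plan(.415,.03,.036,116.3); print(sense()['ee_rot'][:,2])"
```

```text
pos [0.4082 0.0211 0.0606] jaw 115.8 w 53.2 F [ 1.   1.3 -2.5] t 81.95 j6 -94.0
SPIN units -0.06  SLIDE after [-0.4   0.2   0.98]  mm 11.2
[ 0.01138327 -0.02356343 -0.99965753]
```

Request:
servo_tool --deltas '[{"slide": [-0.1, 0.15, 0.3], "spin": 0}, {"slide": [0, 0, 0.3], "spin": 0}, {"slide": [0, 0, 0.2], "spin": 0}, {"slide": [0, 0, 0.1], "spin": 0}]'

```text
time_s: 82.35
tcp_pos: [0.4072, 0.0242, 0.0362]
ee_rot: [[-0.9, -0.435, 0.009], [-0.435, 0.9, -0.025], [0.003, -0.026, -1.0]]
wrist_force: [-0.8, 0.6, -1.7]
gripper_width: 0.614
```

```bash
python3 -c "
from h import *
plan(.415,.03,.036,116.3); print(sense()['ee_rot'][:,2])"
```

```text
pos [0.4072 0.0242 0.0362] jaw 115.8 w 53.4 F [-0.8  0.6 -1.7] t 82.35 j6 -94.0
SPIN units -0.06  SLIDE after [-0.38  0.07  0.01]  mm 9.7
[ 0.00894286 -0.02468665 -0.99965524]
```

Request:
servo_tool --deltas '[{"slide": [0, 0, 0.06], "spin": 0}]'

```text
time_s: 82.45
tcp_pos: [0.407, 0.0239, 0.0354]
ee_rot: [[-0.9, -0.436, 0.008], [-0.436, 0.9, -0.026], [0.004, -0.027, -1.0]]
wrist_force: [-8.2, 0.6, 23.5]
gripper_width: 0.617
```

Request:
servo_tool --deltas '[{"slide": [0, 0, 0.04], "spin": 0}]'

```text
time_s: 82.55
tcp_pos: [0.4071, 0.0239, 0.0355]
ee_rot: [[-0.9, -0.436, 0.008], [-0.436, 0.899, -0.026], [0.004, -0.027, -1.0]]
wrist_force: [-4.9, 0.7, 11.2]
gripper_width: 0.617
```

On the floor (contact force). Release gently and retreat upwards.

Request:
servo_tool --deltas '[{"slide": [0, 0, -0.01], "spin": 0}, {"slide": [0, 0, 0], "spin": 0}, {"slide": [0, 0, 0], "spin": 0}, {"slide": [0, 0, 0], "spin": 0}]' --gripper 40

```text
time_s: 82.95
tcp_pos: [0.4094, 0.025, 0.0378]
ee_rot: [[-0.899, -0.437, 0.014], [-0.438, 0.899, -0.024], [-0.003, -0.027, -1.0]]
wrist_force: [0.4, -0.2, 0.8]
gripper_width: 0.827
```

Request:
servo_tool --deltas '[{"slide": [0, 0, -0.4], "spin": 0}, {"slide": [0, 0, -0.7], "spin": 0}, {"slide": [0, 0, -0.9], "spin": 0}, {"slide": [0, 0, -1], "spin": 0}, {"slide": [0, 0, -1], "spin": 0}, {"slide": [0, 0, -1], "spin": 0}, {"slide": [0, 0, -1], "spin": 0}, {"slide": [0, 0, -1], "spin": 0}]'

```text
time_s: 83.75
tcp_pos: [0.4047, 0.028, 0.2157]
ee_rot: [[-0.9, -0.437, 0.005], [-0.437, 0.899, -0.028], [0.008, -0.027, -1.0]]
wrist_force: [0.2, 0.8, -0.7]
gripper_width: 0.845
```

Request:
servo_tool --deltas '[{"slide": [0, -1, -0.2], "spin": 0}, {"slide": [0, -1, -0.2], "spin": 0}, {"slide": [0, -1, -0.2], "spin": 0}, {"slide": [0, -1, 0], "spin": 0}, {"slide": [0, -1, 0], "spin": 0}, {"slide": [0, -1, 0], "spin": 0}, {"slide": [0, -1, 0], "spin": 0}, {"slide": [0, -1, 0], "spin": 0}, {"slide": [0, -1, 0], "spin": 0}, {"slide": [0, 0, 0], "spin": 0}]'

```text
time_s: 84.75
tcp_pos: [0.5092, -0.1809, 0.2416]
ee_rot: [[-0.898, -0.44, 0.016], [-0.44, 0.898, -0.024], [-0.004, -0.028, -1.0]]
wrist_force: [0.1, -0.1, -0.1]
gripper_width: 0.842
```

```bash
python3 -c "
from h import *
plan(); snap('top','t42')
c=snap('scene','s42'); f=c['frame'][170:310,230:420]; cv2.imwrite('pics/ps42.png',cv2.cvtColor(cv2.resize(f,None,fx=4,fy=4,interpolation=cv2.INTER_CUBIC),cv2.COLOR_RGB2BGR))"
```

```text
pos [ 0.5092 -0.1809  0.2416] jaw 116.1 w 73.2 F [ 0.1 -0.1 -0.1] t 84.75 j6 -63.0
SPIN units 0.0  SLIDE after [0. 0. 0.]  mm 0.0
```

View pics/ps42.png

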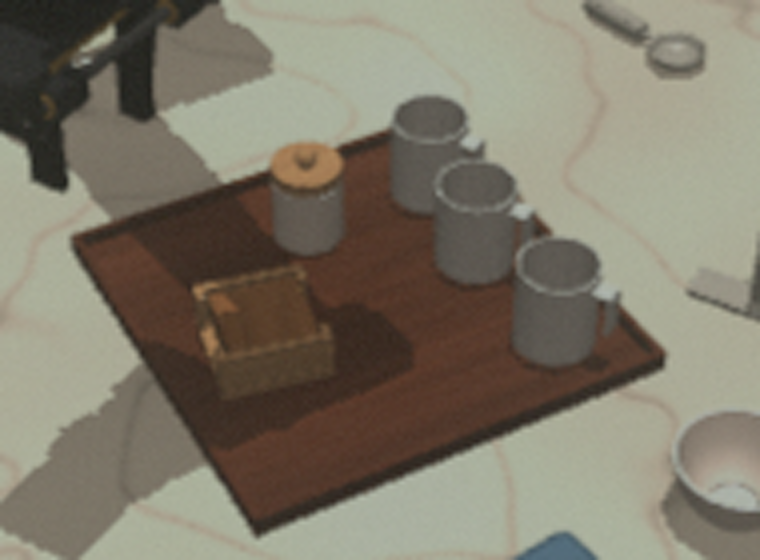

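View pics/t42.png

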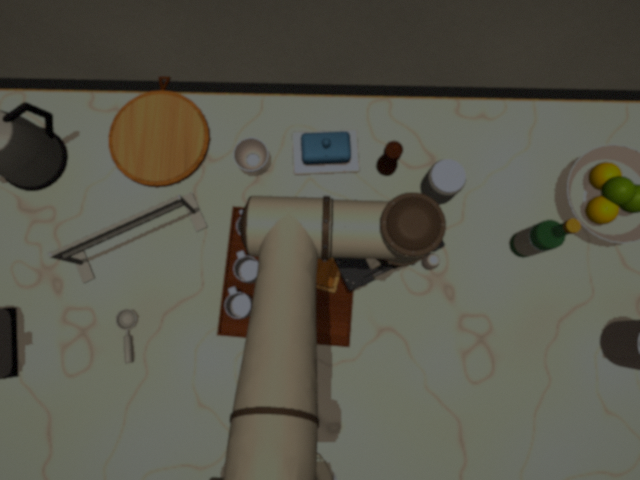

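```bash
python3 -c "
from h import *
print(np.abs(sense()['joint_velocities']).max()); print(r.finish_job())"
```

```text
1.2512063305953005
the job is handed in; nothing more can be done
None
```

The job is done and handed in at about 85 s of the 208 s allowed; no verdict came back.

**What I did**
- **Coasters:** I stacked all four on one of them and squeezed the pile square from two directions at right angles. I then lifted the whole pile at once into the holder.
- **Tilt:** The tool can only turn about its own axis. I made the tilt, about 8°, by pressing one edge of the pile on the holder's +x wall top so it turned in the grip. The -x edge went in first along the -x wall, then I let the pile down flat.
- **Mugs and jar:** I lifted the three mugs up and off the rail and stood them on the tray floor. Then I stood the sugar jar beside them. None was dropped.

**Last checks**
- **Pile:** The top face measured the same distance below the wall tops at both ends, about 2 mm, so it lies flat. I measured this right after releasing it and only looked at it by eye at the end.
- **Upright:** The scene picture shows the three mugs and the jar upright inside the tray rim. The gripper was clear of everything, about 0.24 m up.
- **Other things:** They appear unmoved by eye, and I saw no sign of a coaster or the jar being knocked aside.

**What disagreed or went wrong**
- **Camera positions:** The top camera and wrist camera differed by 1 to 11 mm, so I went by the wrist camera.
- **Tool tilt:** The tool slowly drifted off vertical, up to about 7°, and I worked it back before gripping the jar. The third mug was put down with the tool about 6° off vertical. It settled upright once pressed to the floor.
- **Contact forces:** Upward wrist force reached about 34 N for a moment while regripping the pile, and about 28 N when the pile caught on the holder's +x wall before I shifted it free. The wrist-force limit is 120 N. I had no separate reading of what the arm or gripper body itself pressed on (limit 40 N).

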